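Refill the coin change machine

ROBOT

A 6-joint arm with a two-finger parallel gripper is mounted at the origin on the work surface. World frame = base frame: x ahead of the robot, y to its left, z up, the work surface at z = 0. Lengths are in m, angles in rad, forces in N, time in s.
With the tool pointing down it reaches from about 0.35 to 0.775 m from the base axis. Payload 5.5 kg.
Tool frame: the origin (TCP) lies midway between the tips of the shut fingers; the grasp point (between the pads) lies 19 mm behind it; z points along the fingers, x is the direction in which the jaws open and shut, and the axes are right-handed (so a half turn about z gives the same grasp; the last joint's range is limited). The gripper opens to 85 mm and grips with 20 to 120 N. Pads are 22 mm wide; open, the fingers measure 114 mm over their backs; the gripper's body (76 mm by 85 mm) begins 54 mm behind the grasp point. The pads swing forward as they close: fully open they stand 13 mm farther back than shut.
Start: joints at [1.165, 0.313, 0.046, 1.304, 0, 1.431], TCP at [0.151, 0.555, 0.231] pointing down, gripper open.
Joint ranges: [-2.76, 2.76], [-0.86, 1.69], [-1.03, 1.26], [-2.2, 2.34], [-1.47, 1.5], [-3.14, 3.14]. Speed limits (rad/s): [2.57, 2.57, 3.14, 3.14, 3.14, 3.14].

INTERFACE

Orientations are given as a unit quaternion [w, x, y, z].
In Python, from workcell import env gives the robot as it stands. The module is installed in compiled form; this text tells all that it offers.
- The arm moves only by the tool apply_moves, never from a script. Its argument "moves" is a list of rows, each a list of 3 entries, a list of its own where there are three numbers: the shift along the tool's x, y, z in cm, then the turn about the tool's z in degrees, then the opening, from 0 (shut) to 1 (fully open). In form: [[[x, y, z], yaw, gripper], ...]. A call has exactly 10 rows; each row is the pose to reach, as a shift and turn from the pose commanded when the call began, along the tool's axes at that moment; what a row does not reach only later rows make up. A row lasts 1/8 s, in which the tool goes at most 62.5 mm and 10.7 degrees, less where a joint would pass 70% of its speed; a pose out of reach is approached as far as the arm can. A call with a gripper value outside its range is refused whole. The fingers move at their own pace and stop on an object; "squeeze" is the grip in N (left out, the last holds). Time passes only in rows, so rows that repeat a pose let the fingers close, or fill a call up. It gives the time, the measured TCP pose, the force and the opening at its end, in the units of the state.
- env.get_state(): the state, without advancing time (a new reading comes with each control period).
- env.read_camera(name): name is "scene" or "top"; returns a dict with "pixels" (384x512x3 uint8, red, green, blue), "fov_y" (degrees; the focal length in pixels is half the picture's height over the tangent of half this angle, whatever the lens; pixels are square), "cx", "cy" (the principal point, pixels), "world_from_camera" (4x4, takes a point from camera to world coordinates). Camera axes: x right, y down, z forward; pixel columns grow to the right and rows downward; lengths in m; the calibration is good to about 2 mm. A picture is of the moment at which its call begins. There is no depth.
- env.hand_in(): hands the job in, once; it reports no verdict.
The state is a dict: "clock": time; "joint_pos": joint angles; "qvel": joint speeds; "tau": joint torques, N m; "tcp_pos": TCP position; "orientation": TCP orientation; "wrist_force": force on the tool from outside, world axes, zero at the start; "ft_torque": the same for the moment, N m; "finger_gap": finger opening in m.
Only numpy, scipy, OpenCV 4.12 (cv2) and the standard library are available. Lean on these libraries where they do the work, as an engineer would, in place of code of your own. Each camera call takes 0.05 s, during which the arm holds its last target.

TASK

Refill the coin change machine: with the screwdriver, undo both quarter-turn screws on top of its cover, fold the cover all the way down, and stand every coin cassette from the desk upright in a pocket of its own inside. Then fold the cover fully shut, turn both screws back home against their stops with the screwdriver and put the screwdriver back upright in its block. Do not force the cover while a screw is still fastened, do not turn the screws by hand, and leave the stamp, mouse and stapler where they are.

Things in the scene. Friction and masses are not known exactly. Their poses are not given: they have to be found in the camera images.
- machine: Coin change machine, grey case fixed to the desk, 200 deep (x) x 240 wide (y) x 94 mm high; origin under its centre, x to its back, y to its left, z up. Front half (x -96 to +20 mm) is the cassette bay: floor 10 mm high, side walls 6 mm, open to front and top when the cover is down. Back half: closed block 92 mm high. A coin cup 60 x 46 x 34 mm high stands on the left flank (x 60, y 143 mm).
- door (a joint): Hinge of the machine's white L-shaped cover (front plate 80 high, top plate 111 deep, 238 mm wide, 3-4 mm thick, 0.6 kg), rad: 0 shut, 1.45 fully down towards the robot (stop). Friction 0.06 N m, damped 0.35 N m s/rad: past about 0.65 rad it sinks open by its own weight, below about 0.3 it sinks shut. Cams on the screws hold it shut (0.03 rad slack) until both are released.
- door_hinge (a point): Middle of the cover's hinge line, its front lower edge, at machine x -98, y 0, z 14 mm; axes as the machine's; the line runs along y.
- door_grip (a point): Middle of the cover's bow handle: a dark round steel bar 10 mm thick and 96 mm long (along machine y) on two end posts, its axis 30 mm above the outside of the top plate. 20 mm behind and 110 mm above the hinge line when the cover is shut; moves with the cover.
- screw_l (a joint): Left (machine +y) captive quarter-turn screw on the cover's top plate, in rad: 0 = fastened, home against its stop; 1.571 = fully released, at its other stop; grows anticlockwise seen from above. Starts at 0 to 0.12. Released for the cover from 1.3 on. Friction about 0.03 N m; stays where it is left.
- screw_r (a joint): Right (machine -y) screw, as screw_l (also anticlockwise to release).
- screw_l_slot (a point): Centre of the floor of the left screw's slot. Steel head 26 mm across, 7 mm high, with one straight slot right across it, 5 wide and 5 mm deep. This point's x axis runs along the slot: along machine x when fastened, along machine y when released. Axis vertical with the cover shut, at machine x 0, y +85 mm, slot floor 96 mm above the desk.
- screw_r_slot (a point): The same for the right screw, at machine y -85.
- driver: Stubby flat-blade screwdriver, 84 mm, 0.12 kg; origin at the blade's tip, z up the shaft to the handle. Blade 13 wide (x) x 2.4 thick (y; last 3 mm 1.6) x 10 mm; shaft 8 mm thick; round collar 40 mm across, 28 to 32 mm above the tip; black square handle 26 x 26 mm from 32 to 84 mm, flats in line with the blade. Starts upright in its block, hanging by the collar.
- stand: Aluminium block that holds the driver, fixed to the desk, 58 x 58 x 32 mm high; origin at the centre of its underside. One vertical round hole through it, 24 mm across with a 3 mm chamfer, in the centre; the driver hangs in it with the collar on the top face, its tip 4 mm above the desk.
- bay0 (a point): Cassette pocket 0 (of 4 in a row along machine y, -1.5 x 53 mm from the middle): centre of its floor, 10 mm above the desk. Pocket 59 (x) x 50 mm (y) between black ribs 12 mm high, 3 mm thick; axes as the machine's. Starts empty.
- bay1 (a point): Cassette pocket 1 (of 4 in a row along machine y, -0.5 x 53 mm from the middle): centre of its floor, 10 mm above the desk. Pocket 59 (x) x 50 mm (y) between black ribs 12 mm high, 3 mm thick; axes as the machine's. Starts empty.
- bay2 (a point): Cassette pocket 2 (of 4 in a row along machine y, +0.5 x 53 mm from the middle): centre of its floor, 10 mm above the desk. Pocket 59 (x) x 50 mm (y) between black ribs 12 mm high, 3 mm thick; axes as the machine's. Starts empty.
- bay3 (a point): Cassette pocket 3 (of 4 in a row along machine y, +1.5 x 53 mm from the middle): centre of its floor, 10 mm above the desk. Pocket 59 (x) x 50 mm (y) between black ribs 12 mm high, 3 mm thick; axes as the machine's. Starts empty.
- cassette0: Coin cassette, closed black plastic box 52 (x) x 44 (y) x 54 mm high with a grey window showing coins on the 44 mm wide sides and two coin discs on top, 0.2 to 0.42 kg; origin at the centre of its underside, z up. Stands on the desk; may be absent. In its pocket the 52 mm side lies along machine x, either way round.
- cassette1: Coin cassette, closed black plastic box 52 (x) x 44 (y) x 54 mm high with a grey window showing coins on the 44 mm wide sides and two coin discs on top, 0.2 to 0.42 kg; origin at the centre of its underside, z up. Stands on the desk; may be absent. In its pocket the 52 mm side lies along machine x, either way round.
- cassette2: Coin cassette, closed black plastic box 52 (x) x 44 (y) x 54 mm high with a grey window showing coins on the 44 mm wide sides and two coin discs on top, 0.2 to 0.42 kg; origin at the centre of its underside, z up. Stands on the desk; may be absent. In its pocket the 52 mm side lies along machine x, either way round.
- cassette3: Coin cassette, closed black plastic box 52 (x) x 44 (y) x 54 mm high with a grey window showing coins on the 44 mm wide sides and two coin discs on top, 0.2 to 0.42 kg; origin at the centre of its underside, z up. Stands on the desk; may be absent. In its pocket the 52 mm side lies along machine x, either way round.
- stamp: Bystander: self-inking hand stamp, grey and black, waisted, 52 x 40 x 72 mm high, loose, origin under its centre; not to be moved.
- mouse: Bystander: black computer mouse, 105 x 60 x 33 mm high, loose, beside the machine's left back corner; origin under its centre; not to be moved.
- stapler: Bystander: black stapler, 36 x 130 (y) x 45 mm high, loose, beside the machine's right back corner; origin under its centre; not to be moved.
There are look-alikes about, which are no part of the job. Leave any pink look-alike of the cassette2 alone. What is shaped like the cassette3 but green is not meant.

How it is judged:
On the way, in this order (a step that is already met when the one before it is completed fails the run):
1. both screws are released (value of joint each of screw_l, screw_r above 1.3 rad), for 0.2 s.
2. the cover is folded down (value of joint door above 1.3 rad), for 0.2 s.
3. with the cover down, every cassette stands in a pocket (value of joint door above 1 rad and z of cassette0 in the frame of machine between 0.006 and 0.014 m and x of cassette0 in the frame of machine between -0.05 and -0.03 m and y of cassette0 in the frame of machine between -0.086 and 0.086 m and angle between each of cassette0, cassette1, cassette2, cassette3's own z axis and vertical below 0.08 rad and linear speed of each of cassette0, cassette1, cassette2, cassette3 below 0.02 m/s and z of cassette1 in the frame of machine between 0.006 and 0.014 m and x of cassette1 in the frame of machine between -0.05 and -0.03 m and y of cassette1 in the frame of machine between -0.086 and 0.086 m and z of cassette2 in the frame of machine between 0.006 and 0.014 m and x of cassette2 in the frame of machine between -0.05 and -0.03 m and y of cassette2 in the frame of machine between -0.086 and 0.086 m and z of cassette3 in the frame of machine between 0.006 and 0.014 m and x of cassette3 in the frame of machine between -0.05 and -0.03 m and y of cassette3 in the frame of machine between -0.086 and 0.086 m), for 0.2 s.
4. the cover is shut (value of joint door below 0.05 rad), for 0.2 s.
5. both screws are home (value of joint each of screw_l, screw_r below 0.15 rad), for 0.2 s.
At the end, for the whole second after the job is handed in: Both screws within 0.15 rad of home, cover within 0.05 rad of shut, every cassette upright on the floor of a pocket (within 4 mm of it in height), and the screwdriver upright (within 0.15 rad) in its block, collar down to within 8 mm of the block's top, all at rest (all of step 5 and value of joint door below 0.05 rad and z of cassette0 in the frame of machine between 0.006 and 0.014 m and x of cassette0 in the frame of machine between -0.05 and -0.03 m and y of cassette0 in the frame of machine between -0.086 and 0.086 m and angle between each of cassette0, cassette1, cassette2, cassette3's own z axis and vertical below 0.08 rad and linear speed of each of cassette0, cassette1, cassette2, cassette3, driver below 0.02 m/s and z of cassette1 in the frame of machine between 0.006 and 0.014 m and x of cassette1 in the frame of machine between -0.05 and -0.03 m and y of cassette1 in the frame of machine between -0.086 and 0.086 m and z of cassette2 in the frame of machine between 0.006 and 0.014 m and x of cassette2 in the frame of machine between -0.05 and -0.03 m and y of cassette2 in the frame of machine between -0.086 and 0.086 m and z of cassette3 in the frame of machine between 0.006 and 0.014 m and x of cassette3 in the frame of machine between -0.05 and -0.03 m and y of cassette3 in the frame of machine between -0.086 and 0.086 m and horizontal distance between driver and stand below 0.012 m and angle between driver's own z axis and vertical below 0.15 rad and height (world z) of driver below 0.012 m); the robot touches nothing.
It fails at once if the cover is forced while a screw is still fastened (value of joint door above 0.15 rad and value of joint any of screw_l, screw_r below 0.8 rad).
It fails at once if a screw is turned by hand instead of with the screwdriver (contact force between the fingers and screw_l above 2 N or contact force between the fingers and screw_r above 2 N).
It fails at once if the stamp, mouse or stapler is moved more than 3 cm (distance of any of stamp, mouse, stapler from where it was at the start of the episode above 0.03 m).
Of cassette0, cassette1, cassette2, cassette3 only 2 to 4 are there at a start; the rules pass over those that are not, and their reading is None.
At some moment in a run one of cassette0, cassette1, cassette2, cassette3 may be knocked a few centimetres aside while the robot is not near it.
It also fails if it takes over 210 s, if anything falls off the work surface, if the arm or the gripper's body presses on something with over 40 N, if the wrist force passes 120 N, or if a joint passes its speed limit or range.

## Working session

There is one attempt and no reset: what is moved stays moved. The work goes in short steps, Python scripts to look and compute and a tool call to move; the robot and the scene stay as the last step left them, time stands still between calls to the robot, and variables do not carry over. Pictures are saved under pics/ and viewed, and the job is handed in when it is done.

Besides the shell and the picture viewer there is one more tool, called after "Call:" as name([rows], argument=value, ...), one row to a line, values as JSON. apply_moves: Moves the arm, as the interface text tells. Its arguments: {"type":"object","properties":{"moves":{"type":"array","items":{"type":"array"}},"squeeze":{"type":"number"}},"required":["moves"]}

```bash
ls; mkdir -p pics; cat > h.py <<'E'
import numpy as np, cv2, json
from scipy.spatial.transform import Rotation as R
from workcell import env
def cam(name):
    d=env.read_camera(name); p=d['pixels']; f=p.shape[0]/2/np.tan(np.radians(d['fov_y'])/2)
    return p,f,d['cx'],d['cy'],np.array(d['world_from_camera'])
def ray(c,u,v):
    p,f,cx,cy,T=c; d=T[:3,:3]@np.array([(u-cx)/f,(v-cy)/f,1]); return T[:3,3],d
def onz(c,u,v,z):
    o,d=ray(c,u,v); return o+d*(z-o[2])/d[2]
def proj(c,P):
    p,f,cx,cy,T=c; q=T[:3,:3].T@(np.array(P)-T[:3,3]); return np.array([cx+f*q[0]/q[2],cy+f*q[1]/q[2]])
def save(img,n,s=1): cv2.imwrite('pics/'+n,cv2.resize(img,None,fx=s,fy=s,interpolation=cv2.INTER_CUBIC)[:,:,::-1])
def st():
    s=env.get_state(); print('t',round(s['clock'],2),'tcp',np.round(s['tcp_pos'],4),'gap',round(s['finger_gap'],4),'F',np.round(s['wrist_force'],1),'T',np.round(s['ft_torque'],2)); 
    q=s['orientation']; r=R.from_quat([q[1],q[2],q[3],q[0]]).as_matrix(); print('R',np.round(r,3).tolist(),'q',np.round(s['joint_pos'],3)); return s,r
E
python3 - <<'E'
from h import *
s,r=st()
for n in('scene','top'):
    c=cam(n); save(c[0],n+'0.png',1.5); print(n,c[1:4],np.round(c[4],3).tolist())
    np.savez(n+'0.npz',p=c[0],f=c[1],cx=c[2],cy=c[3],T=c[4])
E
```

```text
pics
t 0.0 tcp [0.1508 0.5543 0.2304] gap 0.0857 F [-0.3  0.2 -0.9] T [ 0.    0.01 -0.03]
R [[0.263, 0.965, -0.001], [0.965, -0.263, -0.002], [-0.002, -0.0, -1.0]] q [1.165 0.314 0.045 1.304 0.    1.431]
scene (np.float64(379.24259557541905), 252.74427798546287, 192.45939603253044) [[-0.651, 0.535, -0.538, 1.101], [0.759, 0.472, -0.45, 0.469], [0.013, -0.701, -0.713, 0.866], [0.0, 0.0, 0.0, 1.0]]
top (np.float64(381.6599535192085), 250.7921900548122, 194.65855641411306) [[0.017, -0.993, 0.115, 0.404], [-1.0, -0.019, -0.016, 0.02], [0.018, -0.115, -0.993, 1.402], [0.0, 0.0, 0.0, 1.0]]
```

View pics/scene0.png

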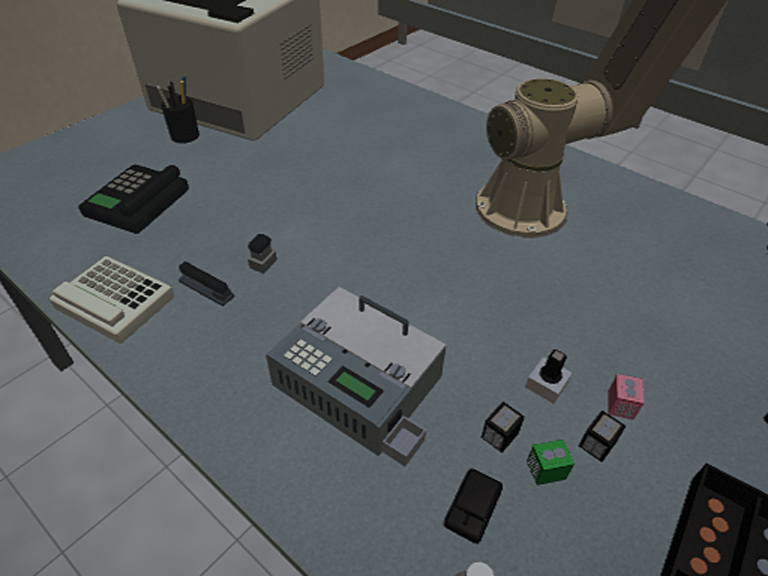

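View pics/top0.png

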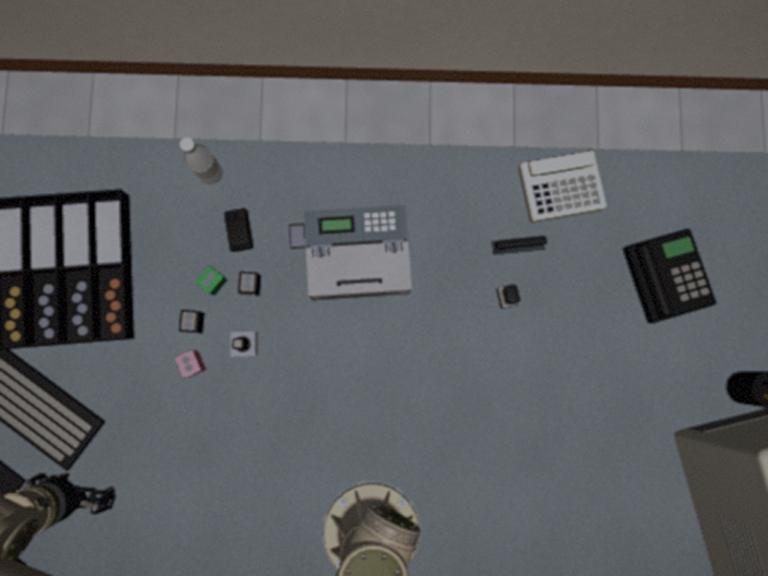

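Both views show the scene. The possible cassettes (top picture, 1.5x) are black at (248,282) and (191,320), green at (210,280) and pink at (189,363). The last two are look-alikes, so I choose the two black ones. The driver block is at (243,344). I'll check close crops.

```bash
python3 - <<'E'
from h import *
t=np.load('top0.npz'); s=np.load('scene0.npz')
save(t['p'][125:260,100:290],'c1.png',4.2)
save(s['p'][220:320,300:440],'c2.png',5.6)
save(s['p'][180:320,170:310],'c3.png',4.2)
E
```

```text
(no output)
```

View pics/c1.png

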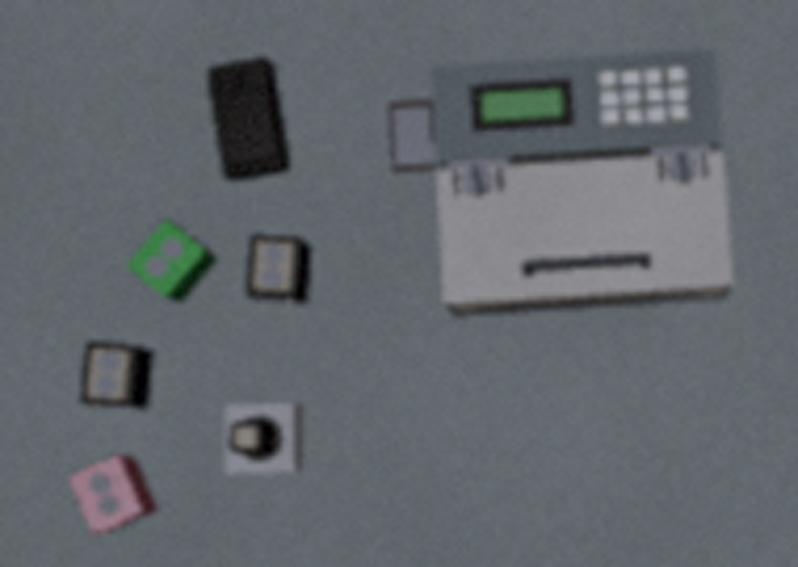

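View pics/c2.png

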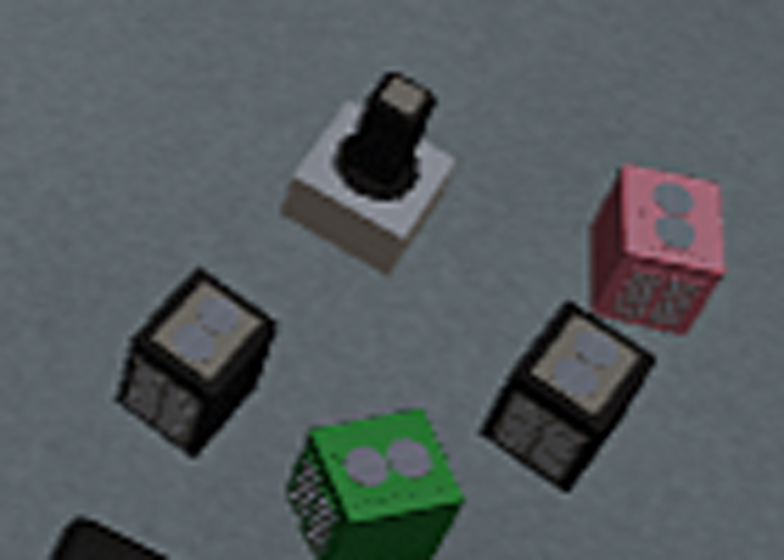

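View pics/c3.png

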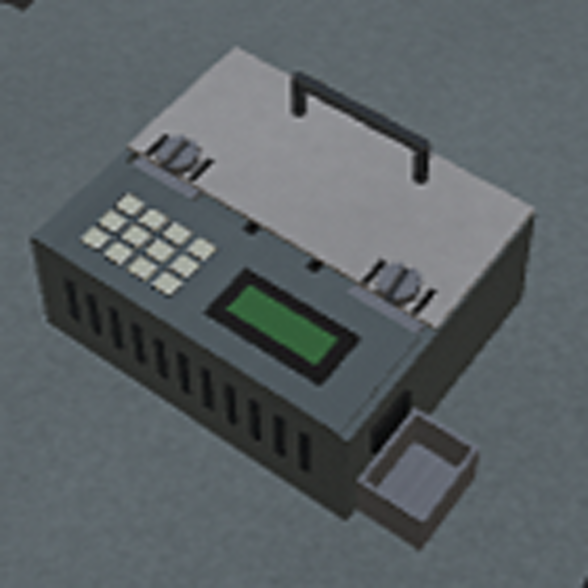

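```bash
python3 - <<'E'
from h import *
def ld(n):
    d=np.load(n); return (d['p'],float(d['f']),float(d['cx']),float(d['cy']),d['T'])
for n,roi in(('top0.npz',(200,130,280,205)),('scene0.npz',(175,185,300,270))):
    c=ld(n); p=c[0]; x0,y0,x1,y1=roi
    g=cv2.cvtColor(cv2.GaussianBlur(p,(0,0),0.8),cv2.COLOR_RGB2HSV)
    big=cv2.resize(p[y0:y1,x0:x1],None,fx=4,fy=4,interpolation=cv2.INTER_CUBIC)
    hs=cv2.cvtColor(big,cv2.COLOR_RGB2HSV)
    print(n,[hs[i,j].tolist() for i,j in((200,150),(60,60))])
    rb=big[:,:,0].astype(int)-big[:,:,2].astype(int)
    m=((rb>-4)&(big.mean(2)>118)).astype(np.uint8)*255
    m=cv2.morphologyEx(m,cv2.MORPH_CLOSE,np.ones((15,15)));m=cv2.morphologyEx(m,cv2.MORPH_OPEN,np.ones((9,9)))
    cs,_=cv2.findContours(m,0,2); k=max(cs,key=cv2.contourArea)
    save(np.dstack([m]*3)//2+big//2,'m_'+n[:3]+'.png',2)
    h=cv2.convexHull(k); a=cv2.approxPolyDP(h,12,True)[:,0]
    for q in a:
        u,v=q[0]/4+x0-.375,q[1]/4+y0-.375; print(u,v,np.round(onz(c,u,v,.094),4))
E
```

```text
top0.npz [[130, 11, 144], [105, 31, 66]]
270.625 171.375 [ 0.6386 -0.0692  0.094 ]
272.125 192.125 [ 0.566  -0.0752  0.094 ]
206.375 196.375 [0.5469 0.1512 0.094 ]
205.375 170.125 [0.6384 0.1574 0.094 ]
222.125 164.375 [0.6598 0.0999 0.094 ]
254.625 162.375 [ 0.6692 -0.013   0.094 ]
scene0.npz [[40, 17, 175], [99, 32, 105]]
250.875 216.625 [0.5913 0.0379 0.094 ]
261.125 214.125 [0.5662 0.0529 0.094 ]
275.875 218.125 [0.5511 0.0918 0.094 ]
294.875 231.125 [0.5534 0.1564 0.094 ]
272.125 256.375 [0.6541 0.1612 0.094 ]
250.875 228.875 [0.6232 0.0655 0.094 ]
```

View pics/m_top.png

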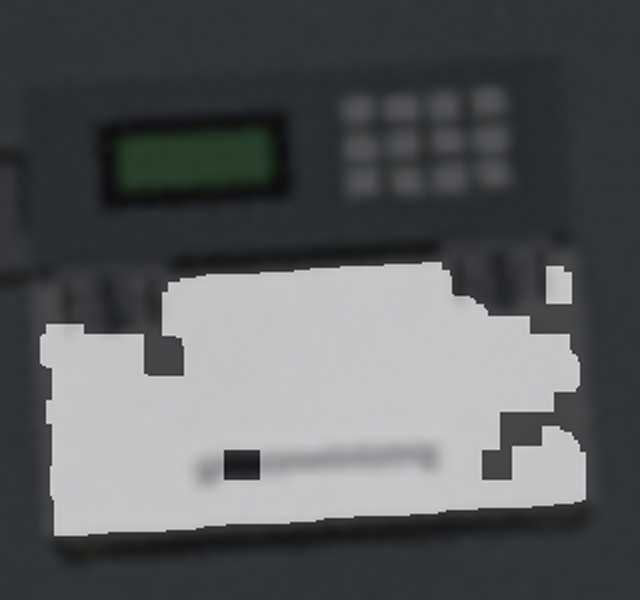

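View pics/m_sce.png

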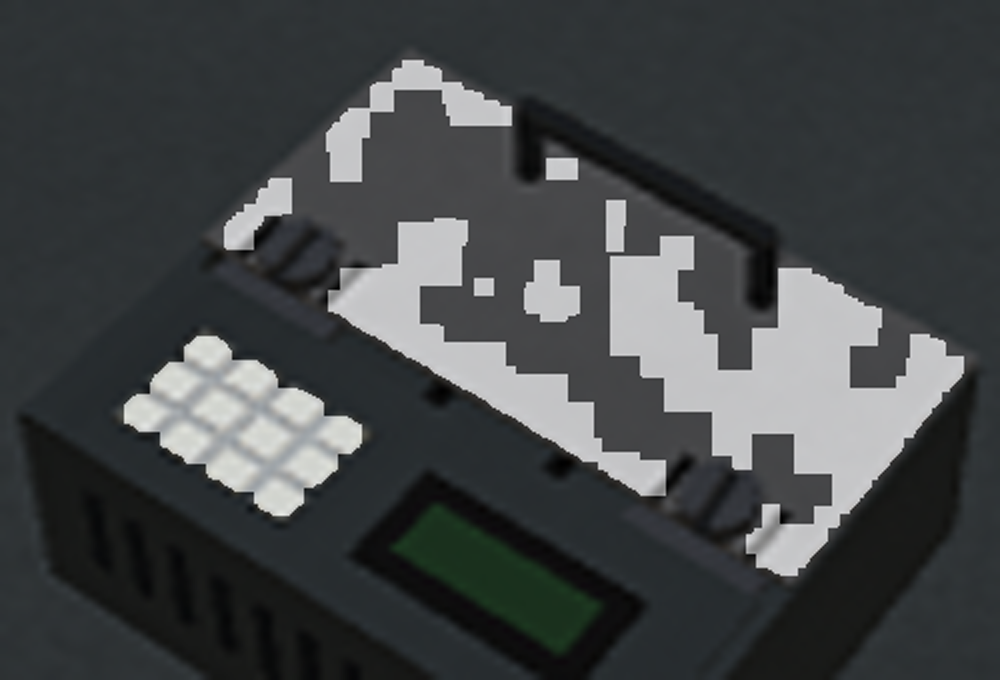

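```bash
cat >> h.py <<'E'
def ld(n):
    d=np.load(n); return (d['p'],float(d['f']),float(d['cx']),float(d['cy']),d['T'])
def tri(c1,p1,c2,p2):
    o1,d1=ray(c1,*p1);o2,d2=ray(c2,*p2)
    A=np.array([d1,-d2]).T; t=np.linalg.lstsq(A,o2-o1,rcond=None)[0]
    a=o1+d1*t[0];b=o2+d2*t[1]; return (a+b)/2,np.linalg.norm(a-b)
E
python3 - <<'E'
from h import *
t=ld('top0.npz');s=ld('scene0.npz')
ps=lambda u,v:(u/8+175-.44,v/8+185-.44)
pt=lambda u,v:(u/4.2+100-.38,v/4.2+125-.38)
S=dict(fr=(412,55),fl=(977,355),bl=(797,578),br=(208,238)); 
T=dict(fr=(732,289),fl=(444,302),bl=(436,168),br=(722,150))
for k in S: print(k,np.round(onz(s,*ps(*S[k]),.094),4),np.round(onz(t,*pt(*T[k]),.094),4),tri(s,ps(*S[k]),t,pt(*T[k])))
for k,a,b in(('sr',(303,253),(683,166)),('sl',(720,495),(481,179))):
    print(k,np.round(onz(s,*ps(*a),.101),4),np.round(onz(t,*pt(*b),.101),4),tri(s,ps(*a),t,pt(*b)))
E
```

```text
fr [ 0.5662 -0.0775  0.094 ] [ 0.5615 -0.0814  0.094 ] (array([ 0.56217902, -0.08176196,  0.08810886]), np.float64(0.00019258270918695136))
fl [0.5444 0.1557 0.094 ] [0.5463 0.1547 0.094 ] (array([0.545677  , 0.15537943, 0.09513846]), np.float64(0.0017950578053559957))
bl [0.6518 0.1658 0.094 ] [0.6576 0.1648 0.094 ] (array([0.65561033, 0.16591666, 0.09868458]), np.float64(0.0040166258084590074))
br [ 0.6745 -0.0694  0.094 ] [ 0.6777 -0.0719  0.094 ] (array([ 0.67616916, -0.07031065,  0.09511224]), np.float64(0.0038949898611392486))
sr [ 0.6622 -0.036   0.101 ] [ 0.6621 -0.0393  0.101 ] (array([ 0.66170995, -0.03843707,  0.09899006]), np.float64(0.0025266689136621916))
sl [0.6473 0.1313 0.101 ] [0.6478 0.1268 0.101 ] (array([0.64711074, 0.1286029 , 0.09881381]), np.float64(0.004017207667654361))
```

```bash
python3 - <<'E'
from h import *
t=np.load('top0.npz'); s=np.load('scene0.npz')
save(s['p'][228:275,345:385],'c4.png',12)
save(t['p'][215:245,145:180],'c5.png',16)
a=cv2.resize(t['p'][175:225,110:180],None,fx=8,fy=8,interpolation=cv2.INTER_CUBIC); save(a,'c6.png',1)
a=cv2.resize(s['p'][260:312,315:420],None,fx=7,fy=7,interpolation=cv2.INTER_CUBIC); save(a,'c7.png',1)
E
```

```text
(no output)
```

View pics/c4.png

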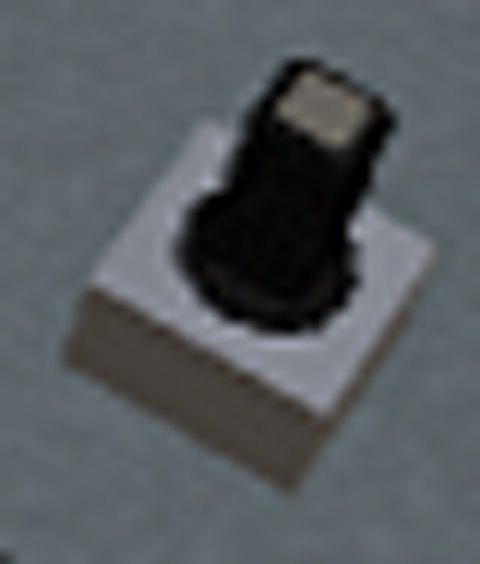

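View pics/c5.png

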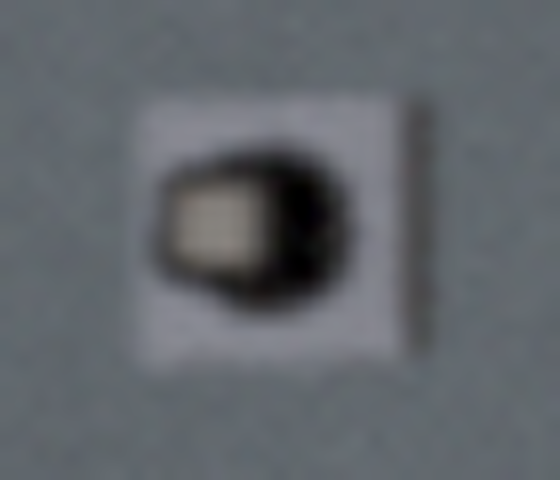

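View pics/c6.png

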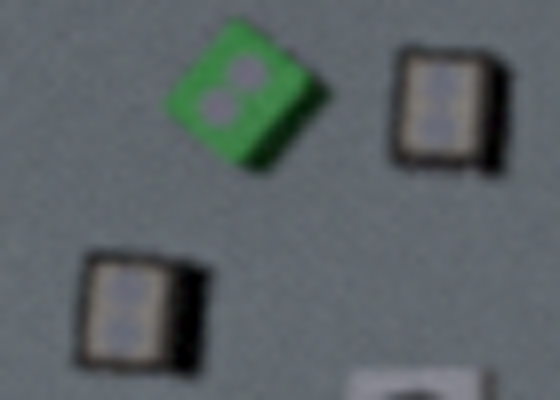

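View pics/c7.png

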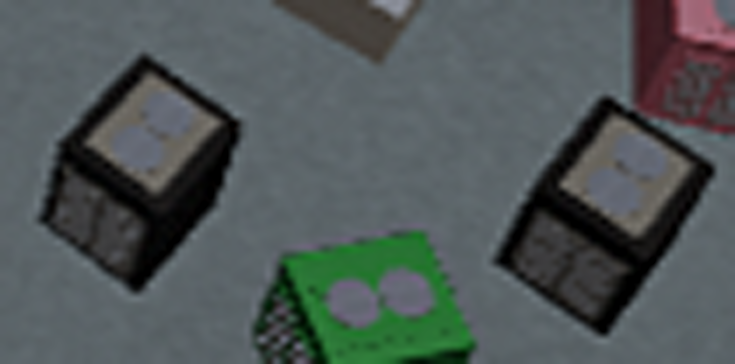

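```bash
cat >> h.py <<'E'
def patch(c,roi,z,show=None,thr=8):
    x0,y0,x1,y1=roi; b=cv2.resize(c[0][y0:y1,x0:x1],None,fx=8,fy=8,interpolation=cv2.INTER_CUBIC).astype(int)
    m=((b.mean(2)>100)).astype(np.uint8)
    bg=(b[:,:,2]-b[:,:,0]>4).astype(np.uint8) if thr else 0
    return b,m
E
python3 - <<'E'
from h import *
t=ld('top0.npz');s=ld('scene0.npz')
f4=lambda u,v:(u/12+345-.46,v/12+228-.46)
f5=lambda u,v:(u/16+145-.47,v/16+215-.47)
f6=lambda u,v:(u/8+110-.44,v/8+175-.44)
f7=lambda u,v:(u/7+315-.43,v/7+260-.43)
def quad(c,f,pts,z,n):
    P=np.array([onz(c,*f(*p),z)[:2] for p in pts]); ctr=P.mean(0)
    e=[P[(i+1)%4]-P[i] for i in range(4)]
    print(n,'ctr',np.round(ctr,4),'len',[round(np.linalg.norm(x)*1000,1) for x in e],'ang',[round(np.degrees(np.arctan2(x[1],x[0])),1) for x in e])
quad(s,f4,[(300,70),(370,102),(335,148),(275,110)],.088,'drv scene patch')
quad(s,f4,[(285,58),(395,108),(345,165),(250,115)],.088,'drv scene outer')
quad(t,f5,[(175,182),(265,182),(268,265),(178,265)],.088,'drv top patch')
quad(s,f4,[(208,120),(435,245),(325,415),(90,292)],.032,'blk scene')
quad(t,f5,[(138,95),(405,98),(405,357),(138,362)],.032,'blk top')
quad(t,f6,[(400,48),(490,55),(487,165),(393,160)],.054,'casA top')
quad(s,f7,[(143,55),(240,125),(165,212),(63,140)],.054,'casA scene')
quad(t,f6,[(87,252),(173,262),(168,370),(78,362)],.054,'casB top')
quad(s,f7,[(605,98),(712,172),(640,258),(538,180)],.054,'casB scene')
quad(t,f6,[(240,18),(315,85),(245,165),(165,100)],.054,'green top')
E
```

```text
drv scene patch ctr [0.4326 0.3138] len [np.float64(15.9), np.float64(16.3), np.float64(14.8), np.float64(13.5)] ang [np.float64(97.7), np.float64(1.0), np.float64(-92.7), np.float64(-174.6)]
drv scene outer ctr [0.4338 0.3141] len [np.float64(25.0), np.float64(21.1), np.float64(22.0), np.float64(19.2)] ang [np.float64(97.8), np.float64(-2.1), np.float64(-86.3), np.float64(-174.2)]
drv top patch ctr [0.434  0.3121] len [np.float64(19.2), np.float64(17.7), np.float64(19.1), np.float64(17.7)] ang [np.float64(-89.0), np.float64(-175.4), np.float64(91.0), np.float64(4.7)]
blk scene ctr [0.4334 0.3149] len [np.float64(56.5), np.float64(57.8), np.float64(55.9), np.float64(60.7)] ang [np.float64(92.4), np.float64(3.3), np.float64(-84.6), np.float64(-176.1)]
blk top ctr [0.4346 0.3134] len [np.float64(59.4), np.float64(57.5), np.float64(59.0), np.float64(59.2)] ang [np.float64(-89.6), np.float64(-177.6), np.float64(92.1), np.float64(2.7)]
casA top ctr [0.5786 0.3031] len [np.float64(40.0), np.float64(49.2), np.float64(41.6), np.float64(50.1)] ang [np.float64(-93.4), np.float64(-179.2), np.float64(88.0), np.float64(-1.0)]
casA scene ctr [0.5778 0.3053] len [np.float64(41.5), np.float64(47.1), np.float64(42.1), np.float64(48.7)] ang [np.float64(86.8), np.float64(-2.1), np.float64(-91.1), np.float64(177.1)]
casB top ctr [0.4853 0.4375] len [np.float64(38.1), np.float64(47.5), np.float64(39.5), np.float64(48.4)] ang [np.float64(-95.6), np.float64(-179.6), np.float64(85.9), np.float64(-1.4)]
casB scene ctr [0.4847 0.4387] len [np.float64(41.7), np.float64(48.1), np.float64(40.3), np.float64(46.5)] ang [np.float64(85.3), np.float64(-5.5), np.float64(-97.0), np.float64(176.3)]
green top ctr [0.5836 0.3922] len [np.float64(45.4), np.float64(46.5), np.float64(46.3), np.float64(48.7)] ang [np.float64(-130.3), np.float64(141.3), np.float64(52.4), np.float64(-39.8)]
```

```bash
cat >> h.py <<'E'
def plan(*targets):
    """targets: (x,y,z,angle_deg or None); prints shift cm & yaw from measured pose"""
    s,r=st(); p=np.array(s['tcp_pos']); a=np.degrees(np.arctan2(r[1,0],r[0,0]))
    print('tool x angle',round(a,2))
    for t in targets:
        d=(np.array(t[:3])-p); sh=r.T@d*100
        y=0 if t[3] is None else -((t[3]-a+180)%360-180)
        print(t,'-> shift',np.round(sh,2).tolist(),'yaw',round(y,1))
E
python3 - <<'E'
from h import *
plan((.434,.3135,.15,92.5),(.434,.3135,.047,92.5))
t=ld('top0.npz');print(onz(t,100+110/4.2,125+495/4.2,.054))
E
```

```text
t 0.1 tcp [0.1509 0.5544 0.2305] gap 0.0857 F [ 0.5 -0.1 -0.7] T [-0.03  0.02  0.03]
R [[0.263, 0.965, -0.001], [0.965, -0.263, -0.001], [-0.002, -0.0, -1.0]] q [1.165 0.314 0.045 1.304 0.    1.431]
tool x angle 74.77
(0.434, 0.3135, 0.15, 92.5) -> shift [-15.79, 33.65, 8.07] yaw -17.7
(0.434, 0.3135, 0.047, 92.5) -> shift [-15.78, 33.65, 18.37] yaw -17.7
[0.38300865 0.42904697 0.054     ]
```

Call:
apply_moves([
  [[-2.6,5.6,1.3],-6,1],
  [[-5.3,11.2,2.7],-12,1],
  [[-7.9,16.8,4.0],-17.7,1],
  [[-10.5,22.4,5.4],-17.7,1],
  [[-13.2,28.0,6.7],-17.7,1],
  [[-15.8,33.6,8.1],-17.7,0.7],
  [[-15.8,33.6,8.1],-17.7,0.7],
  [[-15.8,33.6,8.1],-17.7,0.7],
  [[-15.8,33.6,8.1],-17.7,0.7],
  [[-15.8,33.6,8.1],-17.7,0.7],
])

```text
clock: 1.35
tcp_pos: [0.4328, 0.3153, 0.1507]
orientation: [-0.0, 0.691, 0.723, 0.0]
wrist_force: [0.1, -0.2, -0.2]
finger_gap: 0.0601
```

```bash
python3 - <<'E'
from h import *
plan((.434,.3135,.15,92.5),(.434,.3135,.047,92.5))
c=cam('scene');save(c[0][190:300,310:430],'a1.png',6)
c=cam('top');save(c[0][190:260,120:210],'a2.png',8)
E
```

```text
t 1.35 tcp [0.4328 0.3153 0.1507] gap 0.0601 F [ 0.1 -0.2 -0.2] T [ 0.02 -0.02  0.05]
R [[-0.045, 0.999, 0.0], [0.999, 0.045, 0.0], [0.0, 0.0, -1.0]] q [ 0.479  0.275 -0.208  1.088  0.     0.434]
tool x angle 92.61
(0.434, 0.3135, 0.15, 92.5) -> shift [-0.18, 0.11, 0.07] yaw 0.1
(0.434, 0.3135, 0.047, 92.5) -> shift [-0.19, 0.1, 10.37] yaw 0.1
```

View pics/a1.png

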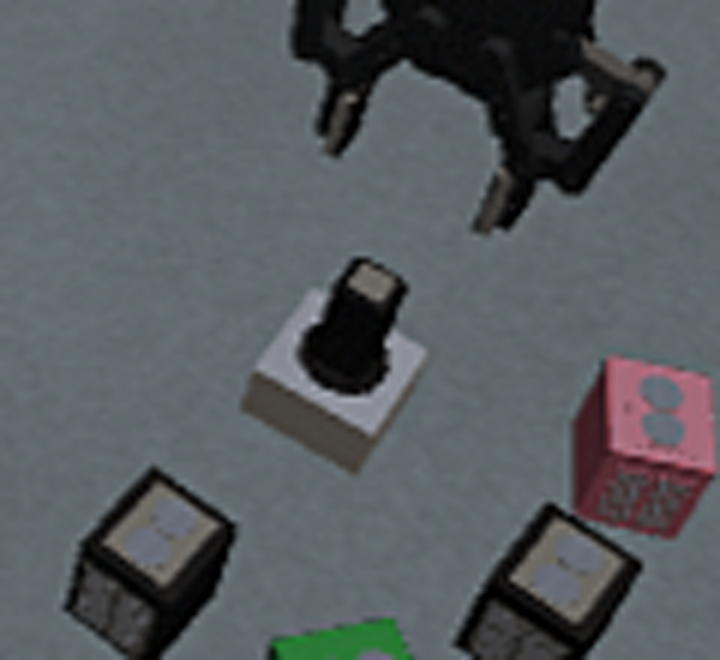

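View pics/a2.png

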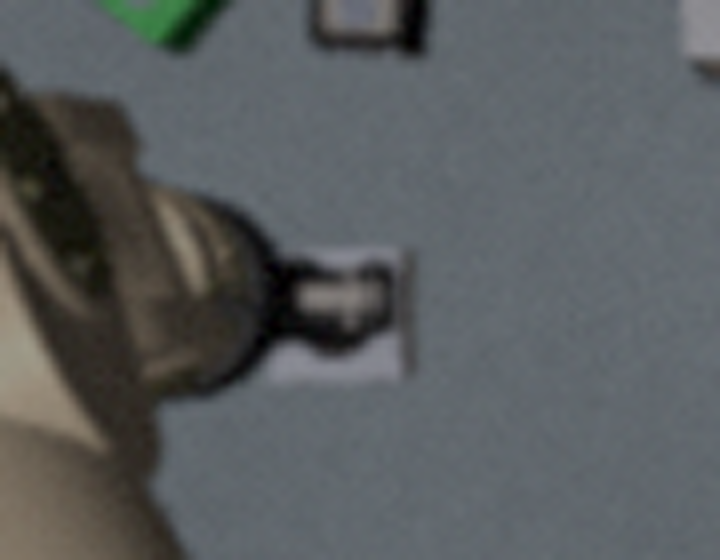

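The scene crop shows the open fingers straddling the handle top at (372,283). I'll descend and grip.

Call:
apply_moves([
  [[-0.2,0.1,3],0,0.7],
  [[-0.2,0.1,6],0,0.7],
  [[-0.2,0.1,9],0,0.7],
  [[-0.2,0.1,10.3],0,0.7],
  [[-0.2,0.1,10.3],0,0.7],
  [[-0.2,0.1,10.3],0,0.1],
  [[-0.2,0.1,10.3],0,0.1],
  [[-0.2,0.1,10.3],0,0.1],
  [[-0.2,0.1,10.3],0,0.1],
  [[-0.2,0.1,10.3],0,0.1],
], squeeze=60)

```text
clock: 2.7
tcp_pos: [0.4359, 0.3128, 0.0487]
orientation: [0.0, 0.692, 0.722, 0.001]
wrist_force: [-0.3, 0.8, 6.8]
finger_gap: 0.0256
```

Call:
apply_moves([
  [[0,0,0],0,0.1],
  [[0,0,-1],0,0.1],
  [[0,0,-3],0,0.1],
  [[0,0,-6],0,0.1],
  [[0,0,-9],0,0.1],
  [[0,0,-13],0,0.1],
  [[0,0,-15],0,0.1],
  [[0,0,-15],0,0.1],
  [[0,0,-15],0,0.1],
  [[0,0,-15],0,0.1],
])

```text
clock: 3.95
tcp_pos: [0.434, 0.3117, 0.1959]
orientation: [-0.0, 0.692, 0.722, -0.001]
wrist_force: [0.0, 0.6, -1.4]
finger_gap: 0.0255
```

```bash
python3 - <<'E'
from h import *
st()
c=cam('scene');save(c[0][140:260,310:430],'a3.png',6);np.savez('scene1.npz',p=c[0],f=c[1],cx=c[2],cy=c[3],T=c[4])
E
```

```text
t 3.95 tcp [0.434  0.3117 0.1959] gap 0.0255 F [ 0.   0.6 -1.4] T [ 0.01  0.03 -0.02]
R [[-0.043, 0.999, -0.002], [0.999, 0.043, -0.001], [-0.001, -0.002, -1.0]] q [ 0.473  0.25  -0.127  1.197  0.     0.429]
```

View pics/a3.png

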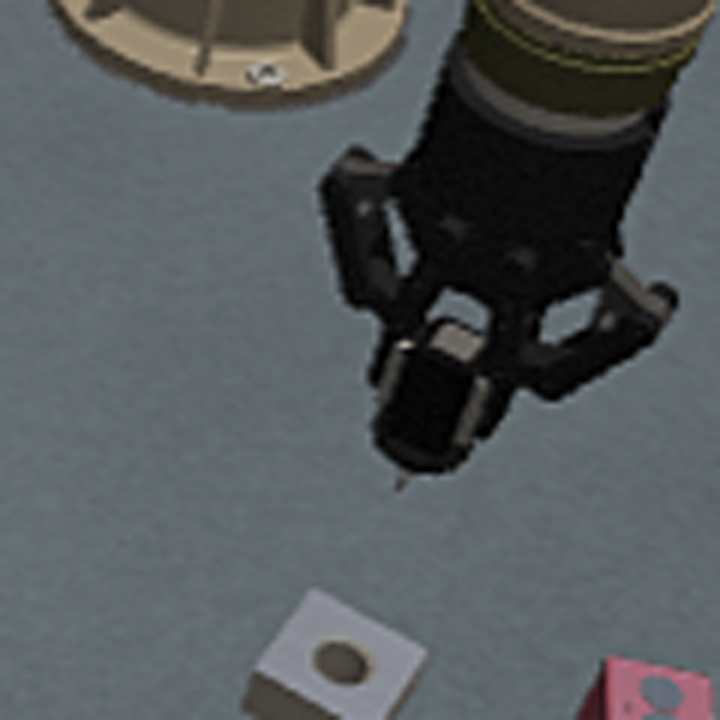

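```bash
python3 - <<'E'
from h import *
c=ld('scene1.npz');save(c[0][208:228,365:390],'a4.png',28)
T=np.array([.434,.3117,.1959-.0427])
for d in((0,0,0),(.0065,0,0),(-.0065,0,0),(0,.0065,0),(0,-.0065,0),(0,0,.01)): 
    u=proj(c,T+d);print(d,np.round(u,1),np.round((u-[365,208])*28+14,0))
E
```

```text
(0, 0, 0) [376.4 220.1] [333. 352.]
(0.0065, 0, 0) [375.1 221.6] [298. 395.]
(-0.0065, 0, 0) [377.6 218.6] [368. 310.]
(0, 0.0065, 0) [378.8 221.4] [400. 390.]
(0, -0.0065, 0) [374.  218.8] [267. 315.]
(0, 0, 0.01) [377.4 217.4] [361. 278.]
```

View pics/a4.png

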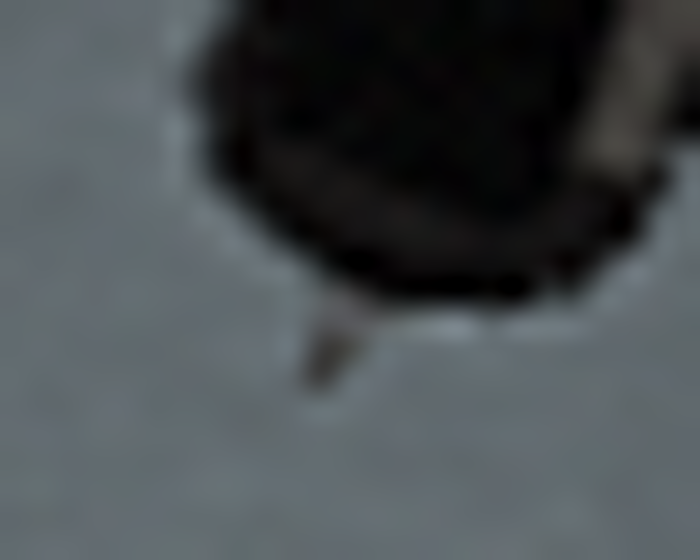

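The crop shows the held driver. Its tip's lower end is at (315,385), which matches a blade along world x, across the jaws. Next I'll hover over the left screw.

```bash
python3 - <<'E'
from h import *
plan((.649,.129,.19,97),(.649,.129,.158,97))
E
```

```text
t 4.0 tcp [0.4341 0.3118 0.196 ] gap 0.0252 F [ 0.3 -0.1 -0.5] T [-0.01  0.01  0.02]
R [[-0.043, 0.999, -0.002], [0.999, 0.043, -0.001], [-0.001, -0.002, -1.0]] q [ 0.473  0.25  -0.127  1.197  0.     0.429]
tool x angle 92.47
(0.649, 0.129, 0.19, 97) -> shift [-19.19, 20.68, 0.57] yaw -4.5
(0.649, 0.129, 0.158, 97) -> shift [-19.19, 20.69, 3.77] yaw -4.5
```

Call:
apply_moves([
  [[-3.8,4.1,0],-2,0.1],
  [[-7.7,8.3,0],-4.5,0.1],
  [[-11.5,12.4,0.2],-4.5,0.1],
  [[-15.4,16.5,0.4],-4.5,0.1],
  [[-19.2,20.7,0.6],-4.5,0.1],
  [[-19.2,20.7,0.6],-4.5,0.1],
  [[-19.2,20.7,2.2],-4.5,0.1],
  [[-19.2,20.7,3.8],-4.5,0.1],
  [[-19.2,20.7,3.8],-4.5,0.1],
  [[-19.2,20.7,3.8],-4.5,0.1],
])

```text
clock: 5.25
tcp_pos: [0.6494, 0.1301, 0.1595]
orientation: [-0.0, 0.662, 0.749, -0.0]
wrist_force: [-0.0, -0.3, -0.4]
finger_gap: 0.0254
```

```bash
python3 - <<'E'
from h import *
st()
c=cam('scene');np.savez('scene2.npz',p=c[0],f=c[1],cx=c[2],cy=c[3],T=c[4]);save(c[0][200:270,220:300],'b1.png',9.5)
c=cam('top');save(c[0][130:200,190:280],'b2.png',8)
E
```

```text
t 5.25 tcp [0.6494 0.1301 0.1595] gap 0.0254 F [-0.  -0.3 -0.4] T [ 0.01 -0.04 -0.  ]
R [[-0.123, 0.992, -0.0], [0.992, 0.123, 0.0], [0.0, -0.0, -1.0]] q [ 0.077  0.51   0.167  1.227  0.    -0.046]
```

View pics/b1.png

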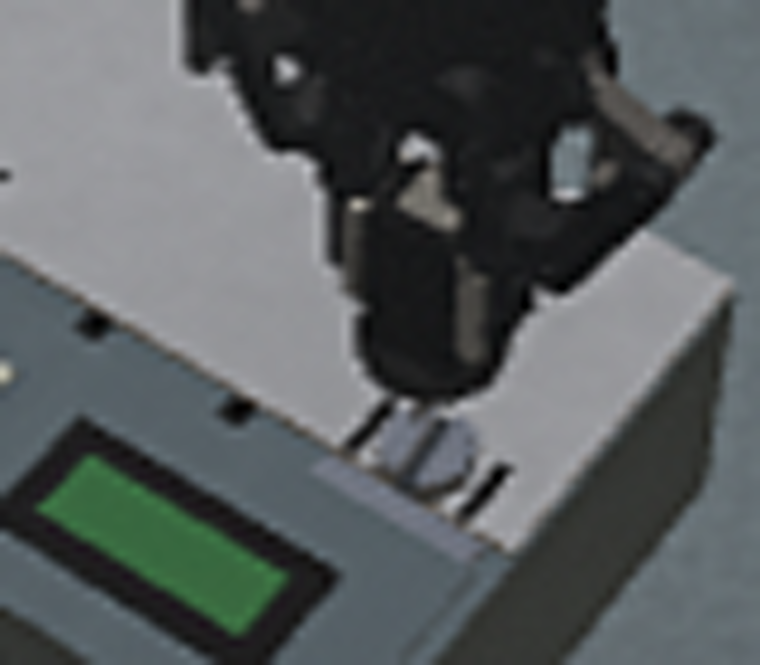

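View pics/b2.png

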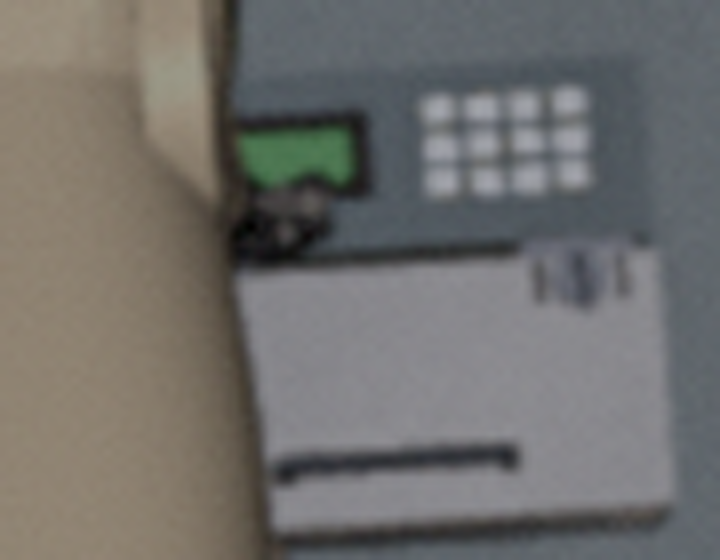

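```bash
python3 - <<'E'
from h import *
c=ld('scene2.npz');save(c[0][236:258,254:280],'b3.png',28)
f=lambda P:np.round((proj(c,P)-[254,236])*28+14,0)
tcp=np.array([.6494,.1301,.1595-.0447]); ty=np.array([.992,.123,0])
for o in(-.0015,):
  for d in(-.0065,0,.0065): print('tip',o,d,f(tcp+ty*(o+d)))
for P in((.6475,.129,.101),(.6473,.1313,.101)):
    print('scr',f(P),f(np.array(P)+[.013,.001,0]),f(np.array(P)-[.013,.001,0]))
E
```

```text
tip -0.0015 -0.0065 [339. 159.]
tip -0.0015 0 [299. 208.]
tip -0.0015 0.0065 [259. 257.]
scr [289. 294.] [204. 390.] [372. 199.]
scr [310. 306.] [225. 403.] [394. 211.]
```

View pics/b3.png

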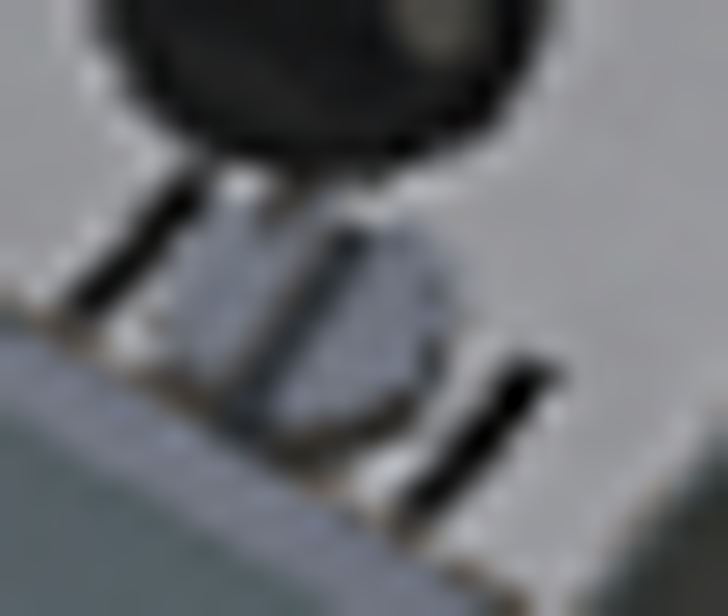

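The crop shows the slot from (350,235) to (245,405) and the blade stub at (270,222). The blade has to go about 3.5 mm in +y. I'll lower to just above the head and look again.

Call:
apply_moves([
  [[0.35,0.05,0],0,0.1],
  [[0.35,0.05,0.4],0,0.1],
  [[0.35,0.05,0.8],0,0.1],
  [[0.35,0.05,1.0],0,0.1],
  [[0.35,0.05,1.0],0,0.1],
  [[0.35,0.05,1.0],0,0.1],
  [[0.35,0.05,1.0],0,0.1],
  [[0.35,0.05,1.0],0,0.1],
  [[0.35,0.05,1.0],0,0.1],
  [[0.35,0.05,1.0],0,0.1],
])

```text
clock: 6.6
tcp_pos: [0.65, 0.1328, 0.1493]
orientation: [-0.0, 0.663, 0.749, 0.0]
wrist_force: [-0.3, -0.2, -1.1]
finger_gap: 0.0255
```

```bash
python3 - <<'E'
from h import *
st()
c=cam('scene');np.savez('scene3.npz',p=c[0],f=c[1],cx=c[2],cy=c[3],T=c[4]);save(c[0][236:258,254:280],'b4.png',28)
E
```

```text
t 6.6 tcp [0.65   0.1328 0.1493] gap 0.0255 F [-0.3 -0.2 -1.1] T [-0.02 -0.02 -0.  ]
R [[-0.121, 0.993, 0.0], [0.993, 0.121, 0.0], [0.0, 0.0, -1.0]] q [ 0.081  0.517  0.152  1.206  0.    -0.041]
```

View pics/b4.png

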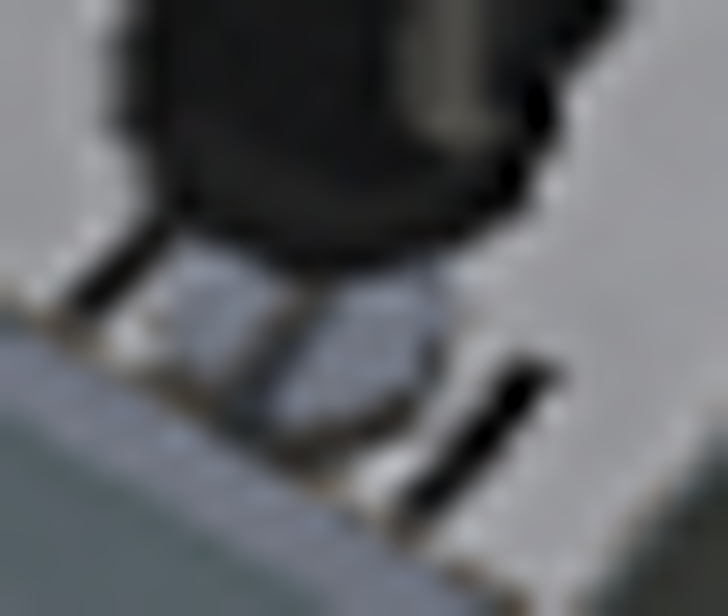

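Call:
apply_moves([
  [[0,0,0.2],0,0.1],
  [[0,0,0.4],0,0.1],
  [[0,0,0.5],0,0.1],
  [[0,0,0.6],0,0.1],
  [[0,0,0.7],0,0.1],
  [[0,0,0.7],0,0.1],
  [[0,0,0.8],0,0.1],
  [[0,0,0.8],0,0.1],
  [[0,0,0.8],0,0.1],
  [[0,0,0.8],0,0.1],
])

```text
clock: 7.9
tcp_pos: [0.6502, 0.1326, 0.1413]
orientation: [0.0, 0.663, 0.749, 0.0]
wrist_force: [1.4, -1.6, 0.5]
finger_gap: 0.0254
```

```bash
python3 - <<'E'
from h import *
st()
c=cam('scene');np.savez('scene3.npz',p=c[0],f=c[1],cx=c[2],cy=c[3],T=c[4]);save(c[0][236:258,254:280],'b5.png',28)
E
```

```text
t 7.9 tcp [0.6502 0.1326 0.1413] gap 0.0254 F [ 1.4 -1.6  0.5] T [-0.65 -0.23 -0.02]
R [[-0.121, 0.993, 0.0], [0.993, 0.121, -0.0], [-0.0, 0.0, -1.0]] q [ 0.08   0.521  0.139  1.189 -0.    -0.041]
```

View pics/b5.png

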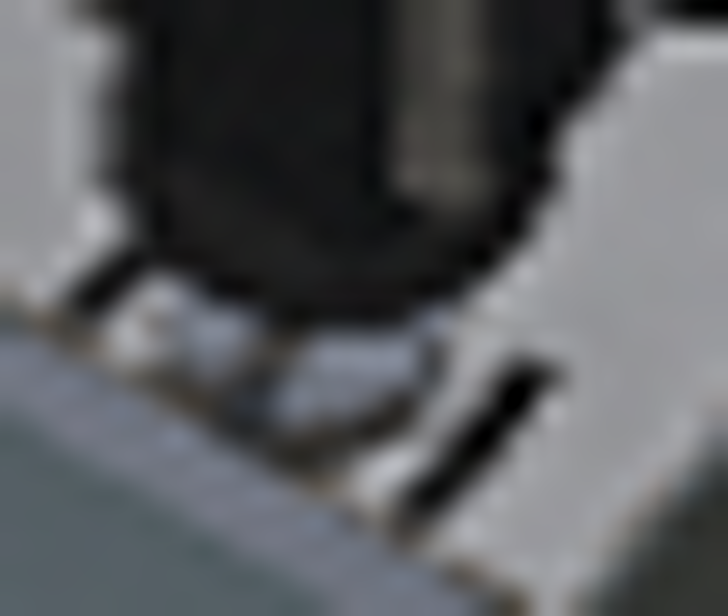

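The blade is seated: the tip computes to about 97 mm with no vertical force. I'll turn it anticlockwise, compensating for the driver axis sitting about 2 mm off the TCP.

Call:
apply_moves([
  [[0.04,0,0],-10,0.1],
  [[0.08,-0.01,0],-20,0.1],
  [[0.11,-0.03,0],-30,0.1],
  [[0.15,-0.05,0],-40,0.1],
  [[0.18,-0.08,0],-50,0.1],
  [[0.2,-0.11,0],-60,0.1],
  [[0.22,-0.15,0],-70,0.1],
  [[0.23,-0.19,0],-80,0.1],
  [[0.23,-0.23,0],-90,0.1],
  [[0.23,-0.25,0],-97,0.1],
])

```text
clock: 9.2
tcp_pos: [0.6467, 0.1348, 0.1413]
orientation: [-0.0, -0.124, 0.992, 0.0]
wrist_force: [0.1, -2.8, 1.6]
finger_gap: 0.025
```

Call:
apply_moves([
  [[0,0,0],0,0.1],
  [[0,0,0],0,0.1],
  [[0,0,0],0,0.1],
  [[0,0,-0.3],0,0.1],
  [[0,0,-0.8],0,0.1],
  [[0,0,-2],0,0.1],
  [[0,0,-4],0,0.1],
  [[0,0,-4],0,0.1],
  [[0,0,-4],0,0.1],
  [[0,0,-4],0,0.1],
])

```text
clock: 10.45
tcp_pos: [0.6467, 0.1348, 0.1805]
orientation: [-0.001, -0.122, 0.993, 0.0]
wrist_force: [-0.2, -0.5, -1.3]
finger_gap: 0.0251
```

```bash
python3 - <<'E'
from h import *
plan((.664,-.035,.19,97))
c=cam('scene');np.savez('scene4.npz',p=c[0],f=c[1],cx=c[2],cy=c[3],T=c[4]);save(c[0][215:265,240:290],'b6.png',12)
E
```

```text
t 10.45 tcp [0.6467 0.1348 0.1805] gap 0.0251 F [-0.2 -0.5 -1.3] T [ 0.06 -0.06  0.04]
R [[-0.97, -0.241, -0.001], [-0.241, 0.97, 0.0], [0.001, 0.0, -1.0]] q [ 0.084  0.5    0.202  1.274  0.    -1.731]
tool x angle -166.03
(0.664, -0.035, 0.19, 97) -> shift [2.43, -16.89, -0.96] yaw 97.0
```

View pics/b6.png

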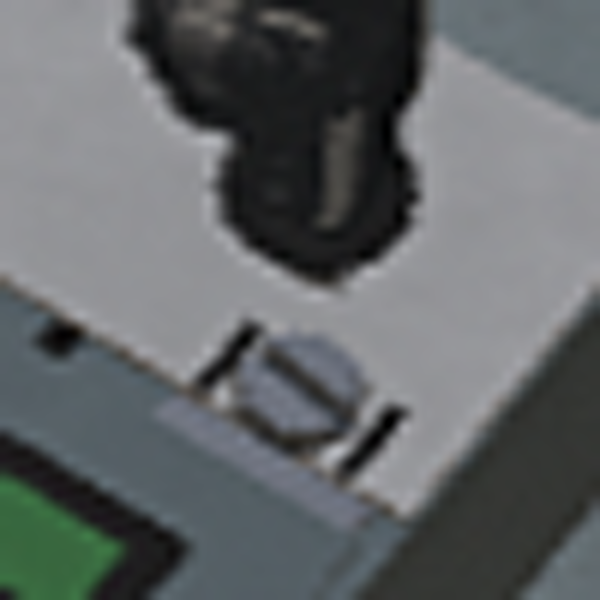

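```bash
python3 - <<'E'
from h import *
c=ld('scene4.npz')
f=lambda u,v:onz(c,u/12+240-.46,v/12+215-.46,.101)
a,b=f(268,350),f(352,410);d=b-a;print(a,b,np.degrees(np.arctan2(d[1],d[0])))
s=ld('scene0.npz')
save(s['p'] [198:226,194:232] if 0 else s[0][205:228,200:228],'b7.png',25)
plan((.665,-.035,.19,97),(.665,-.035,.1493,97))
E
```

```text
[0.64527294 0.12088878 0.101     ] [0.64564408 0.1436753  0.101     ] 89.06686980442578
t 10.5 tcp [0.6468 0.1348 0.1804] gap 0.0254 F [ 0.2  0.6 -1. ] T [-0.03  0.03 -0.03]
R [[-0.97, -0.241, -0.001], [-0.241, 0.97, 0.0], [0.001, 0.0, -1.0]] q [ 0.084  0.5    0.202  1.274  0.    -1.731]
tool x angle -166.03
(0.665, -0.035, 0.19, 97) -> shift [2.33, -16.91, -0.96] yaw 97.0
(0.665, -0.035, 0.1493, 97) -> shift [2.33, -16.92, 3.11] yaw 97.0
```

View pics/b7.png

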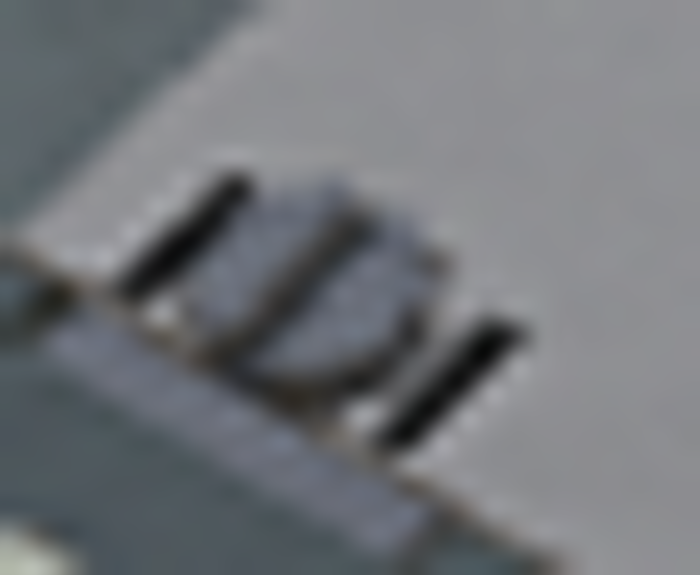

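```bash
python3 - <<'E'
from h import *
s=ld('scene0.npz')
f=lambda u,v:onz(s,u/25+200-.48,v/25+205-.48,.101)
for p in((305,287),(355,220),(235,360)):print(np.round(f(*p),4))
g=lambda u,v:onz(s,u/28+254-.48,v/28+236-.48,.101)
for p in((303,318),(350,235),(245,405)):print(np.round(g(*p),4))
E
```

```text
[ 0.663  -0.0379  0.101 ]
[ 0.6527 -0.0406  0.101 ]
[ 0.6751 -0.0362  0.101 ]
[0.6487 0.1317 0.101 ]
[0.6389 0.1291 0.101 ]
[0.6594 0.1338 0.101 ]
```

```bash
python3 - <<'E'
from h import *
plan((.6646,-.037,.19,99),(.6646,-.037,.1493,99))
E
```

```text
t 10.5 tcp [0.6468 0.1348 0.1804] gap 0.0254 F [ 0.2  0.6 -1. ] T [-0.03  0.03 -0.03]
R [[-0.97, -0.241, -0.001], [-0.241, 0.97, 0.0], [0.001, 0.0, -1.0]] q [ 0.084  0.5    0.202  1.274  0.    -1.731]
tool x angle -166.03
(0.6646, -0.037, 0.19, 99) -> shift [2.42, -17.1, -0.96] yaw 95.0
(0.6646, -0.037, 0.1493, 99) -> shift [2.41, -17.1, 3.11] yaw 95.0
```

Call:
apply_moves([
  [[0.4,-2.8,-0.8],10.5,0.1],
  [[0.8,-5.7,-1],21,0.1],
  [[1.2,-8.5,-1],31.5,0.1],
  [[1.6,-11.4,-1],42,0.1],
  [[2.0,-14.2,-1],52.5,0.1],
  [[2.42,-17.1,-1],63,0.1],
  [[2.42,-17.1,-1],73.5,0.1],
  [[2.42,-17.1,0],84,0.1],
  [[2.42,-17.1,1.5],94,0.1],
  [[2.42,-17.1,3.1],95,0.1],
])

```text
clock: 11.75
tcp_pos: [0.6649, -0.037, 0.1493]
orientation: [-0.0, 0.649, 0.761, -0.0]
wrist_force: [0.6, 1.1, -1.0]
finger_gap: 0.0253
```

Call:
apply_moves([
  [[0,0,0],0,0.1],
  [[0,0,0],0,0.1],
  [[0,0,0],0,0.1],
  [[0,0,0],0,0.1],
  [[0,0,0],0,0.1],
  [[0,0,0],0,0.1],
  [[0,0,0],0,0.1],
  [[0,0,0],0,0.1],
  [[0,0,0],0,0.1],
  [[0,0,0],0,0.1],
])

```text
clock: 13.0
tcp_pos: [0.6651, -0.037, 0.1503]
orientation: [-0.0, 0.65, 0.76, 0.0]
wrist_force: [0.0, 0.5, -1.0]
finger_gap: 0.025
```

```bash
python3 - <<'E'
from h import *
plan((.6646,-.037,.1493,99))
c=cam('scene');np.savez('scene5.npz',p=c[0],f=c[1],cx=c[2],cy=c[3],T=c[4]);save(c[0][205:228,200:228],'b8.png',25)
E
```

```text
t 13.0 tcp [ 0.6651 -0.037   0.1503] gap 0.025 F [ 0.   0.5 -1. ] T [0.01 0.05 0.02]
R [[-0.156, 0.988, 0.0], [0.988, 0.156, 0.0], [0.0, 0.0, -1.0]] q [-0.176  0.522  0.163  1.212  0.    -0.333]
tool x angle 98.97
(0.6646, -0.037, 0.1493, 99) -> shift [0.01, -0.04, 0.1] yaw -0.0
```

View pics/b8.png

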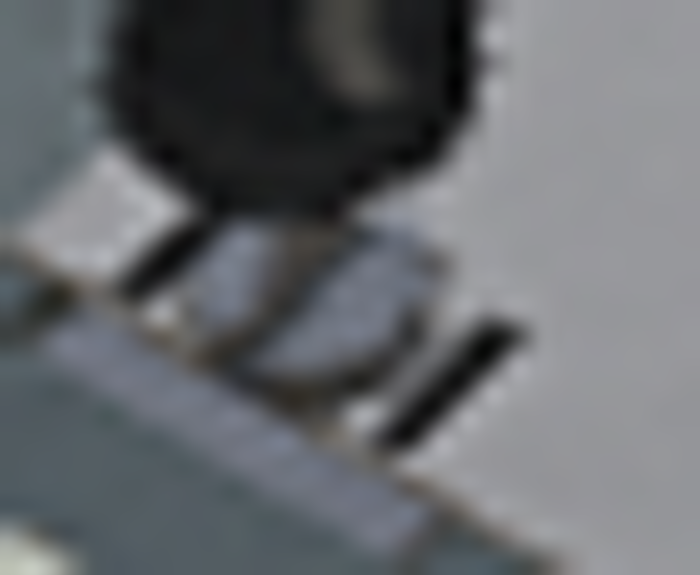

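Call:
apply_moves([
  [[0.07,0,0],0,0.1],
  [[0.07,0,0.2],0,0.1],
  [[0.07,0,0.4],0,0.1],
  [[0.07,0,0.5],0,0.1],
  [[0.07,0,0.6],0,0.1],
  [[0.07,0,0.7],0,0.1],
  [[0.07,0,0.8],0,0.1],
  [[0.07,0,0.9],0,0.1],
  [[0.07,0,0.9],0,0.1],
  [[0.07,0,0.9],0,0.1],
])

```text
clock: 14.3
tcp_pos: [0.6651, -0.0365, 0.1413]
orientation: [0.0, 0.65, 0.76, -0.0]
wrist_force: [0.6, -1.3, -1.0]
finger_gap: 0.0254
```

Call:
apply_moves([
  [[0.04,0,0],-10,0.1],
  [[0.08,-0.01,0],-20,0.1],
  [[0.11,-0.03,0],-30,0.1],
  [[0.15,-0.05,0],-40,0.1],
  [[0.18,-0.08,0],-50,0.1],
  [[0.2,-0.11,0],-60,0.1],
  [[0.22,-0.15,0],-70,0.1],
  [[0.23,-0.19,0],-80,0.1],
  [[0.23,-0.23,0],-90,0.1],
  [[0.23,-0.25,0],-97,0.1],
])

```text
clock: 15.55
tcp_pos: [0.6614, -0.0345, 0.1412]
orientation: [-0.001, -0.141, 0.99, 0.0]
wrist_force: [-1.0, -1.2, 0.5]
finger_gap: 0.0254
```

Call:
apply_moves([
  [[0,0,0],0,0.1],
  [[0,0,0],0,0.1],
  [[0,0,0],0,0.1],
  [[0,0,-0.3],0,0.1],
  [[0,0,-0.8],0,0.1],
  [[0,0,-2],0,0.1],
  [[0,0,-4],0,0.1],
  [[0,0,-6],0,0.1],
  [[0,0,-6],0,0.1],
  [[0,0,-6],0,0.1],
])

```text
clock: 16.8
tcp_pos: [0.6622, -0.0343, 0.2011]
orientation: [0.0, -0.139, 0.99, 0.0]
wrist_force: [0.7, 0.1, -0.6]
finger_gap: 0.0254
```

```bash
python3 - <<'E'
from h import *
plan((.436,.313,.20,92.5),(.436,.313,.05,92.5))
c=cam('scene');np.savez('scene6.npz',p=c[0],f=c[1],cx=c[2],cy=c[3],T=c[4]);save(c[0][205:228,200:228],'b9.png',25)
E
```

```text
t 16.8 tcp [ 0.6622 -0.0343  0.2011] gap 0.0254 F [ 0.7  0.1 -0.6] T [-0.    0.02 -0.01]
R [[-0.961, -0.275, 0.0], [-0.275, 0.961, 0.0], [-0.0, 0.0, -1.0]] q [-0.173  0.498  0.249  1.322  0.    -2.022]
tool x angle -164.03
(0.436, 0.313, 0.2, 92.5) -> shift [12.19, 39.62, 0.11] yaw 103.5
(0.436, 0.313, 0.05, 92.5) -> shift [12.19, 39.61, 15.11] yaw 103.5
```

View pics/b9.png

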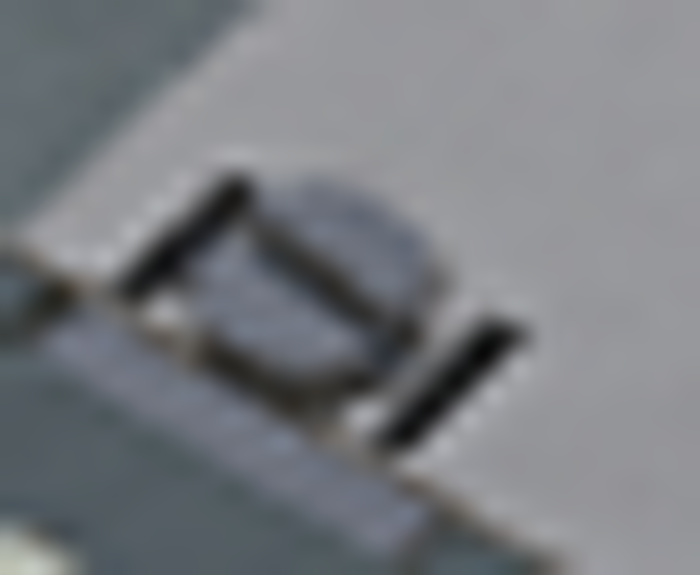

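Both slots are now along machine y, so both screws are released. I'll return the driver to its block.

Call:
apply_moves([
  [[1.4,4.4,-0.5],10.5,0.1],
  [[2.8,8.8,-0.5],21,0.1],
  [[4.1,13.2,-0.5],31.5,0.1],
  [[5.5,17.6,0],42,0.1],
  [[6.8,22,0],52.5,0.1],
  [[8.1,26.4,0],63,0.1],
  [[9.5,30.8,0],73.5,0.1],
  [[10.8,35.2,0],84,0.1],
  [[12.2,39.6,0],94,0.1],
  [[12.2,39.6,0],103.5,0.1],
])

```text
clock: 18.1
tcp_pos: [0.4332, 0.3148, 0.2004]
orientation: [-0.001, 0.692, 0.722, -0.001]
wrist_force: [0.4, 0.2, 0.4]
finger_gap: 0.0254
```

```bash
python3 - <<'E'
from h import *
plan((.436,.313,.10,92.5),(.436,.313,.05,92.5))
E
```

```text
t 18.1 tcp [0.4332 0.3148 0.2004] gap 0.0254 F [0.4 0.2 0.4] T [-0.01 -0.04  0.04]
R [[-0.042, 0.999, -0.002], [0.999, 0.042, -0.0], [-0.0, -0.002, -1.0]] q [ 4.780e-01  2.490e-01 -1.160e-01  1.207e+00  1.000e-03  4.360e-01]
tool x angle 92.42
(0.436, 0.313, 0.1, 92.5) -> shift [-0.2, 0.29, 10.04] yaw -0.1
(0.436, 0.313, 0.05, 92.5) -> shift [-0.2, 0.3, 15.04] yaw -0.1
```

Call:
apply_moves([
  [[-0.2,0.3,2],0,0.1],
  [[-0.2,0.3,5],0,0.1],
  [[-0.2,0.3,8],0,0.1],
  [[-0.2,0.3,10.5],0,0.1],
  [[-0.2,0.3,11.5],0,0.1],
  [[-0.2,0.3,12.5],0,0.1],
  [[-0.2,0.3,13.5],0,0.1],
  [[-0.2,0.3,14.5],0,0.1],
  [[-0.2,0.3,15.1],0,0.1],
  [[-0.2,0.3,15.1],0,0.1],
])

```text
clock: 19.35
tcp_pos: [0.4386, 0.3107, 0.0499]
orientation: [-0.0, 0.692, 0.722, -0.0]
wrist_force: [0.6, 0.2, -1.1]
finger_gap: 0.0255
```

Call:
apply_moves([
  [[0,0,0],0,0.1],
  [[0,0,0],0,0.6],
  [[0,0,0],0,0.7],
  [[0,0,0],0,0.7],
  [[0,0,0],0,0.7],
  [[0,0,-3],0,0.7],
  [[0,0,-8],0,0.7],
  [[0,0,-12],0,0.7],
  [[0,0,-15],0,0.7],
  [[0,0,-15],0,0.7],
])

```text
clock: 20.6
tcp_pos: [0.4405, 0.3117, 0.2031]
orientation: [0.001, 0.692, 0.722, 0.003]
wrist_force: [0.2, -0.5, 0.7]
finger_gap: 0.06
```

```bash
python3 - <<'E'
from h import *
s,r=st()
th=np.radians(4.9); X=np.array([np.cos(th),np.sin(th)]);Y=np.array([-np.sin(th),np.cos(th)])
o=(np.array([.648,.1323])+np.array([.6623,-.0373]))/2
print('machine',o)
b=o+X*(-.078); print('bar mid',b)
c=cam('scene');save(c[0][190:320,250:430],'d1.png',4.4)
# bar visual
s0=ld('scene0.npz');save(s0[0][190:230,230:280],'d2.png',15)
E
```

```text
t 20.6 tcp [0.4405 0.3117 0.2031] gap 0.06 F [ 0.2 -0.5  0.7] T [ 0.04  0.02 -0.04]
R [[-0.043, 0.999, 0.005], [0.999, 0.043, 0.003], [0.002, 0.005, -1.0]] q [ 0.467  0.25  -0.109  1.206  0.     0.424]
machine [0.65515 0.0475 ]
bar mid [0.57743507 0.04083748]
```

View pics/d1.png

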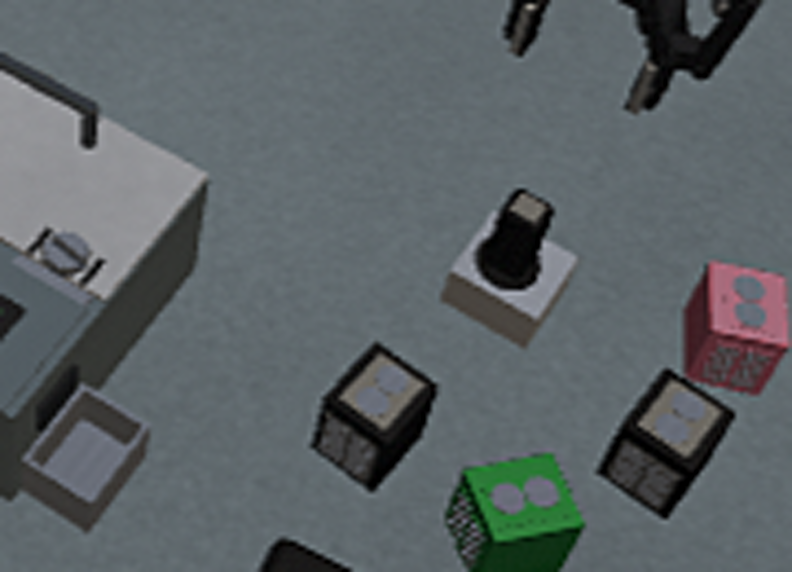

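View pics/d2.png

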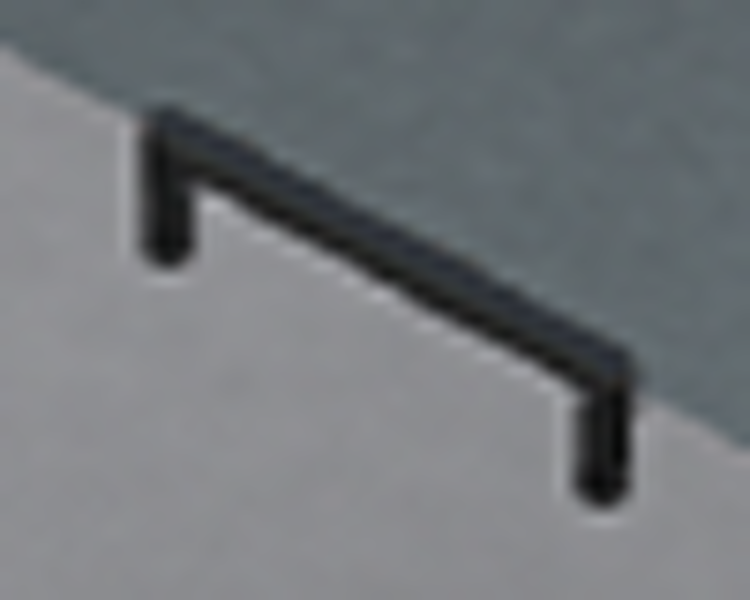

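The driver stands upright in the block at (512,250). I'll close the fingers and hook the bar from behind.

```bash
cat >> h.py <<'E'
th=np.radians(4.9); MX=np.array([np.cos(th),np.sin(th),0]);MY=np.array([-np.sin(th),np.cos(th),0])
MO=np.array([.65515,.0475,0])
def m2w(x,y,z): return MO+MX*x+MY*y+np.array([0,0,z])
E
python3 - <<'E'
from h import *
a=94.9
plan((*m2w(-.055,0,.19),a),(*m2w(-.055,0,.114),a))
E
```

```text
t 20.65 tcp [0.4396 0.3112 0.2012] gap 0.0595 F [-0.1  0.3  0.5] T [-0.03  0.02 -0.03]
R [[-0.043, 0.999, 0.002], [0.999, 0.043, 0.001], [0.001, 0.002, -1.0]] q [ 0.467  0.251 -0.112  1.205  0.     0.424]
tool x angle 92.47
(np.float64(0.6003510087095002), np.float64(0.04280206922744479), np.float64(0.19), 94.9) -> shift [-27.51, 14.9, 1.12] yaw -2.4
(np.float64(0.6003510087095002), np.float64(0.04280206922744479), np.float64(0.114), 94.9) -> shift [-27.52, 14.89, 8.72] yaw -2.4
```

Call:
apply_moves([
  [[-4.6,2.5,0],0,0],
  [[-9.2,5,0],0,0],
  [[-13.8,7.5,0],-1,0],
  [[-18.4,10,0.4],-2.4,0],
  [[-23,12.5,0.8],-2.4,0],
  [[-27.5,14.9,1.1],-2.4,0],
  [[-27.5,14.9,1.1],-2.4,0],
  [[-27.5,14.9,1.1],-2.4,0],
  [[-27.5,14.9,1.1],-2.4,0],
  [[-27.5,14.9,1.1],-2.4,0],
], squeeze=40)

```text
clock: 21.9
tcp_pos: [0.5992, 0.0437, 0.1894]
orientation: [-0.0, 0.676, 0.737, 0.0]
wrist_force: [-0.1, 0.5, 0.3]
finger_gap: -0.0002
```

```bash
python3 - <<'E'
from h import *
plan((*m2w(-.055,0,.114),94.9))
c=cam('scene');save(c[0][170:260,190:310],'e1.png',6.5)
E
```

```text
t 21.9 tcp [0.5992 0.0437 0.1894] gap -0.0002 F [-0.1  0.5  0.3] T [-0.04  0.   -0.01]
R [[-0.087, 0.996, 0.0], [0.996, 0.087, 0.0], [0.0, 0.0, -1.0]] q [-0.061  0.377  0.035  1.228  0.    -0.148]
tool x angle 94.97
(np.float64(0.6003510087095002), np.float64(0.04280206922744479), np.float64(0.114), 94.9) -> shift [-0.1, 0.11, 7.54] yaw 0.1
```

View pics/e1.png

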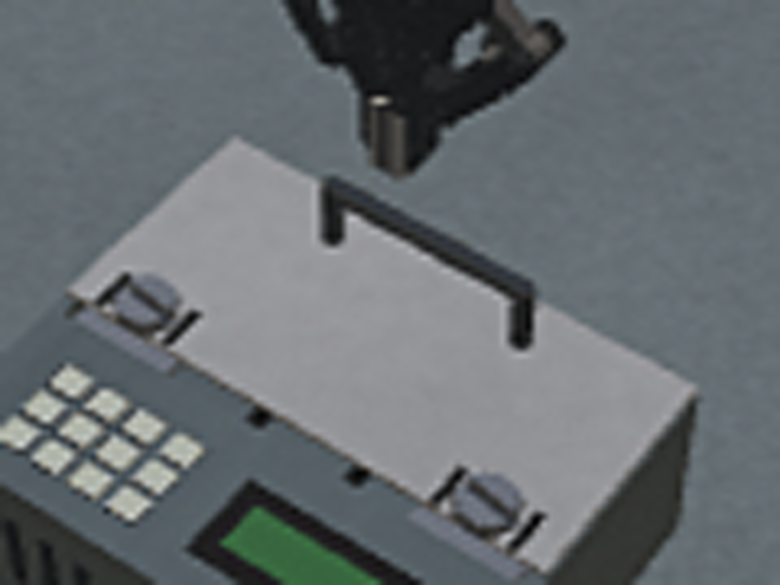

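Call:
apply_moves([
  [[0,0.1,2],0,0],
  [[0,0.1,4],0,0],
  [[0,0.1,5.5],0,0],
  [[0,0.1,6.5],0,0],
  [[0,0.1,7.2],0,0],
  [[0,0.1,7.5],0,0],
  [[0,0.1,7.5],0,0],
  [[0,0.1,7.5],0,0],
  [[0,0.1,7.5],0,0],
  [[0,0.1,7.5],0,0],
])

```text
clock: 23.2
tcp_pos: [0.6008, 0.0426, 0.1145]
orientation: [0.0, 0.676, 0.736, 0.0]
wrist_force: [-0.2, 0.1, 0.6]
finger_gap: 0.0002
```

```bash
python3 - <<'E'
from h import *
plan(*[(*m2w(-.098+.016+.1118*np.cos(np.radians(79.7)+q),0,.004+.1118*np.sin(np.radians(79.7)+q)),94.9) for q in(0,.1,.2,.3,.4,.5,.6,.7,.8,.9,1.)])
c=cam('scene');save(c[0][170:260,190:310],'e2.png',6.5)
E
```

```text
t 23.2 tcp [0.6008 0.0426 0.1145] gap 0.0002 F [-0.2  0.1  0.6] T [ 0.    0.01 -0.02]
R [[-0.085, 0.996, 0.0], [0.996, 0.085, 0.0], [0.0, 0.0, -1.0]] q [-0.062  0.421 -0.088  1.061  0.    -0.147]
tool x angle 94.87
(np.float64(0.593366715512875), np.float64(0.04220330408304583), np.float64(0.11399834724096995), 94.9) -> shift [0.02, -0.74, 0.05] yaw -0.0
(np.float64(0.5823258366627307), np.float64(0.04125676686977529), np.float64(0.11544449242763359), 94.9) -> shift [0.02, -1.85, -0.09] yaw -0.0
(np.float64(0.5711962702463557), np.float64(0.040302626450009024), np.float64(0.11577712108461169), 94.9) -> shift [0.02, -2.97, -0.12] yaw -0.0
(np.float64(0.5600892192124367), np.float64(0.03935041627942445), np.float64(0.11499290969631615), 94.9) -> shift [0.02, -4.08, -0.05] yaw -0.0
(np.float64(0.5491156615434017), np.float64(0.03840965052728722), np.float64(0.11309969384371299), 94.9) -> shift [0.02, -5.19, 0.14] yaw -0.0
(np.float64(0.5383852414001039), np.float64(0.03748972901401687), np.float64(0.11011638991378749), 94.9) -> shift [0.02, -6.26, 0.44] yaw -0.0
(np.float64(0.5280051735936097), np.float64(0.03659984329128838), np.float64(0.10607280609325825), 94.9) -> shift [0.02, -7.3, 0.84] yaw -0.0
(np.float64(0.5180791723302475), np.float64(0.03574888480308615), np.float64(0.10100934453502895), 94.9) -> shift [0.02, -8.3, 1.35] yaw -0.0
(np.float64(0.5087064149335409), np.float64(0.034945356045334795), np.float64(0.0949765976732315), 94.9) -> shift [0.02, -9.24, 1.95] yaw -0.0
(np.float64(0.49998055089717613), np.float64(0.03419728561177049), np.float64(0.08803484272034807), 94.9) -> shift [0.02, -10.12, 2.65] yaw -0.0
(np.float64(0.4919887661702175), np.float64(0.0335121479748862), np.float64(0.08025343939722869), 94.9) -> shift [0.02, -10.92, 3.42] yaw -0.0
```

View pics/e2.png

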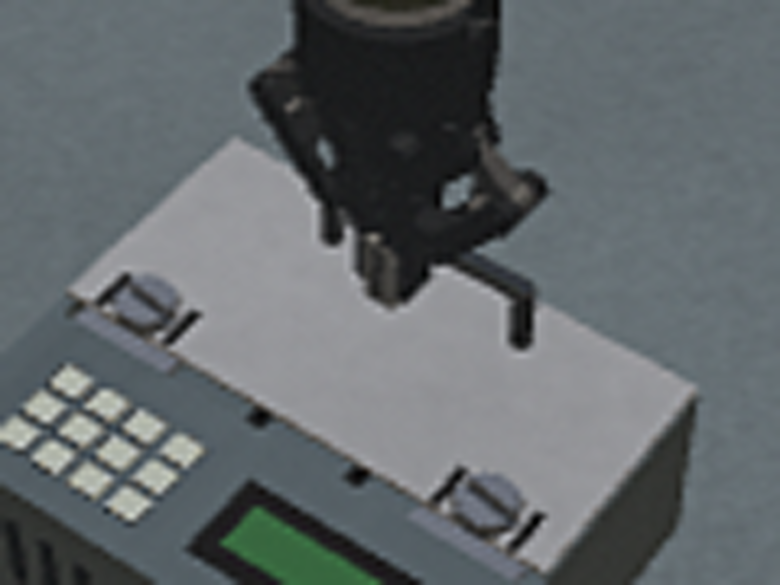

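Call:
apply_moves([
  [[0,-1.0,0],0,0],
  [[0,-2.0,-0.1],0,0],
  [[0,-3.1,-0.1],0,0],
  [[0,-4.2,0],0,0],
  [[0,-5.3,0.1],0,0],
  [[0,-6.3,0.4],0,0],
  [[0,-7.4,0.8],0,0],
  [[0,-8.3,1.3],0,0],
  [[0,-9.3,1.9],0,0],
  [[0,-9.5,2.0],0,0],
])

```text
clock: 24.5
tcp_pos: [0.5036, 0.0347, 0.0931]
orientation: [-0.001, 0.676, 0.736, -0.001]
wrist_force: [0.3, -0.2, -0.4]
finger_gap: -0.0
```

```bash
python3 - <<'E'
from h import *
st()
c=cam('scene');save(c[0][150:290,190:330],'e3.png',4)
E
```

```text
t 24.5 tcp [0.5036 0.0347 0.0931] gap -0.0 F [ 0.3 -0.2 -0.4] T [ 0.03 -0.05 -0.01]
R [[-0.085, 0.996, -0.004], [0.996, 0.085, 0.0], [0.001, -0.004, -1.0]] q [-0.09   0.269 -0.369  0.937  0.    -0.175]
```

View pics/e3.png

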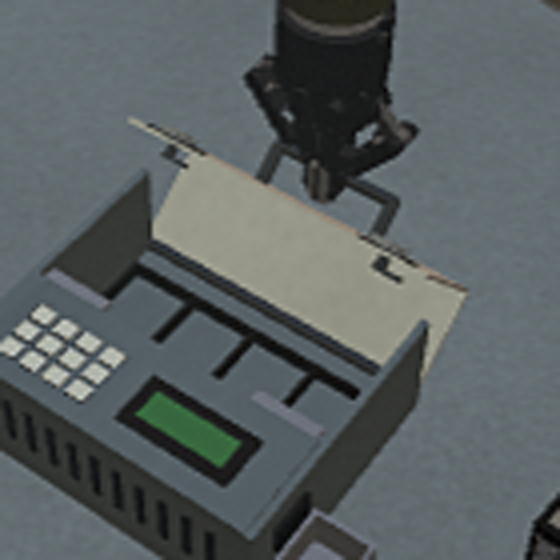

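The cover is folding down with the fingers still behind the bar. I'll lift out.

Call:
apply_moves([
  [[0,0,-2],0,0],
  [[0,0,-4],0,0],
  [[0,0,-7],0,0],
  [[0,0,-11],0,0],
  [[0,0,-14],0,0],
  [[0,0,-14],0,0],
  [[0,0,-14],0,0],
  [[0,0,-14],0,0],
  [[0,0,-14],0,0],
  [[0,0,-14],0,0],
])

```text
clock: 25.8
tcp_pos: [0.5057, 0.0346, 0.2337]
orientation: [-0.0, 0.676, 0.737, -0.0]
wrist_force: [-0.7, -1.0, 0.8]
finger_gap: -0.0002
```

```bash
python3 - <<'E'
from h import *
st()
c=cam('scene');save(c[0][140:320,190:430],'e4.png',3.3)
E
```

```text
t 25.8 tcp [0.5057 0.0346 0.2337] gap -0.0002 F [-0.7 -1.   0.8] T [-0.01  0.05  0.02]
R [[-0.085, 0.996, -0.001], [0.996, 0.085, 0.0], [0.0, -0.001, -1.0]] q [-0.09   0.181 -0.121  1.27   0.    -0.175]
```

View pics/e4.png

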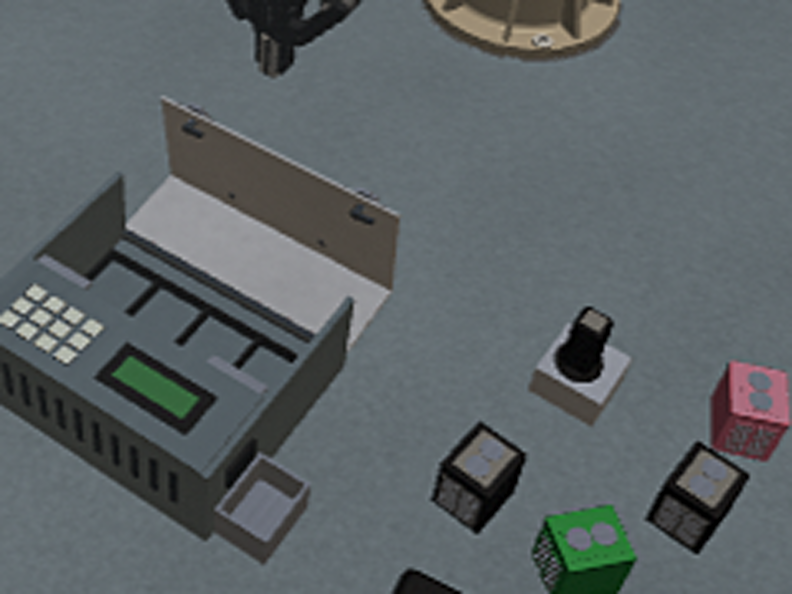

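The cover is fully down and the cassettes have not moved. Cassette A is at (480,475) and B at (700,495). I'll go to A.

```bash
python3 - <<'E'
from h import *
plan((.578,.3045,.2,178),(.578,.3045,.12,178),(.578,.3045,.016,178))
E
```

```text
t 25.85 tcp [0.5058 0.0346 0.2339] gap 0.0 F [-0.7  0.3  0.8] T [-0.05  0.02  0.02]
R [[-0.085, 0.996, -0.001], [0.996, 0.085, 0.0], [0.0, -0.001, -1.0]] q [-0.09   0.181 -0.121  1.27   0.    -0.175]
tool x angle 94.87
(0.578, 0.3045, 0.2, 178) -> shift [26.28, 9.49, 3.39] yaw -83.1
(0.578, 0.3045, 0.12, 178) -> shift [26.28, 9.49, 11.39] yaw -83.1
(0.578, 0.3045, 0.016, 178) -> shift [26.28, 9.5, 21.79] yaw -83.1
```

Call:
apply_moves([
  [[4.4,1.6,0],-10.5,0],
  [[8.8,3.2,0.5],-21,0.2],
  [[13.2,4.8,1],-31.5,0.4],
  [[17.5,6.4,2],-42,0.82],
  [[22,8,3],-52.5,0.82],
  [[26.3,9.5,5],-63,0.82],
  [[26.3,9.5,8],-73,0.82],
  [[26.3,9.5,11.4],-83,0.82],
  [[26.3,9.5,11.4],-83,0.82],
  [[26.3,9.5,11.4],-83,0.82],
])

```text
clock: 27.1
tcp_pos: [0.5789, 0.3047, 0.1214]
orientation: [0.001, 0.02, 1.0, 0.0]
wrist_force: [0.4, 0.3, -0.1]
finger_gap: 0.07
```

```bash
python3 - <<'E'
from h import *
plan((.578,.3045,.016,178))
c=cam('scene');save(c[0][190:310,280:420],'f1.png',5.5)
E
```

```text
t 27.1 tcp [0.5789 0.3047 0.1214] gap 0.07 F [ 0.4  0.3 -0.1] T [ 0.02  0.01 -0.02]
R [[-0.999, 0.04, 0.001], [0.04, 0.999, 0.0], [-0.001, 0.0, -1.0]] q [ 0.362  0.512  0.075  1.133  0.    -1.169]
tool x angle 177.7
(0.578, 0.3045, 0.016, 178) -> shift [0.09, -0.03, 10.54] yaw -0.3
```

View pics/f1.png

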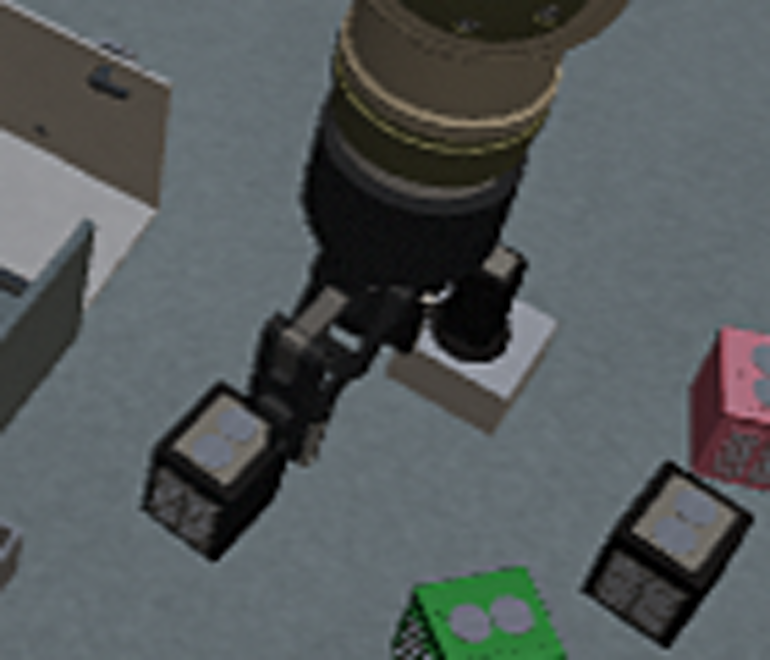

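Cassette A is now at (222,440) in this crop, so it was knocked aside from where I measured it. I'll measure it again.

```bash
python3 - <<'E'
from h import *
c=cam('scene');np.savez('scene7.npz',p=c[0],f=c[1],cx=c[2],cy=c[3],T=c[4]);save(c[0][250:300,295:340],'f2.png',12)
c=cam('top');np.savez('top7.npz',p=c[0],f=c[1],cx=c[2],cy=c[3],T=c[4]);save(c[0][165:215,140:205],'f3.png',11)
E
```

```text
(no output)
```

View pics/f2.png

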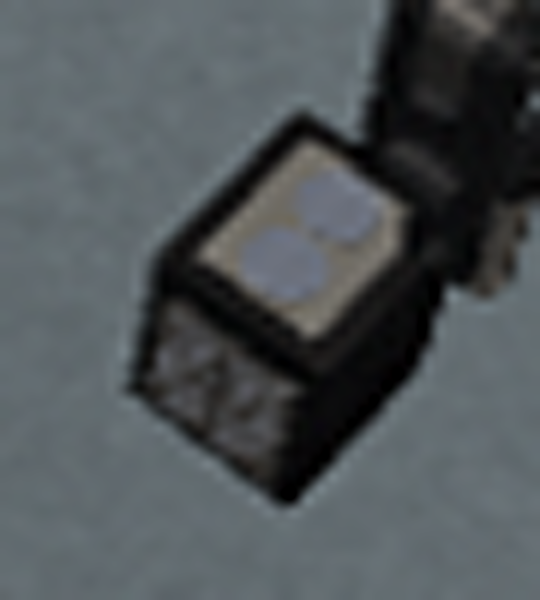

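View pics/f3.png

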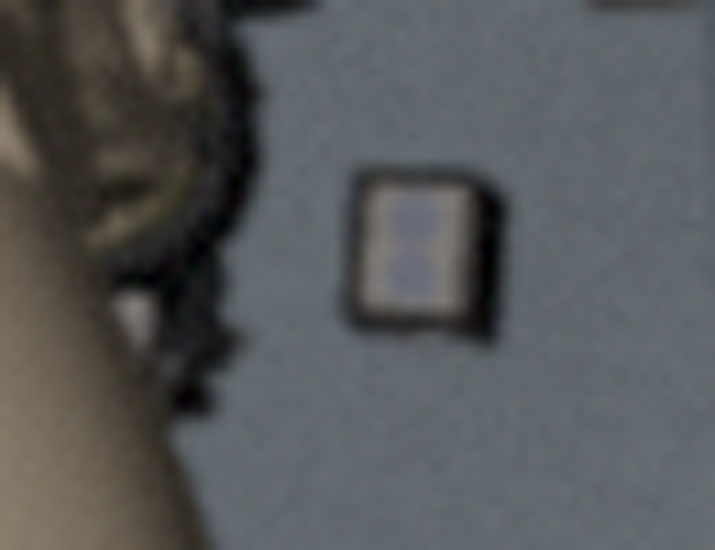

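```bash
cat >> h.py <<'E'
def quad(c,x0,y0,k,pts,z,n):
    P=np.array([onz(c,u/k+x0-.46,v/k+y0-.46,z)[:2] for u,v in pts]); ctr=P.mean(0)
    e=[P[(i+1)%4]-P[i] for i in range(4)]
    print(n,'ctr',np.round(ctr,4),'len',[round(float(np.linalg.norm(x)*1000),1) for x in e],'ang',[round(float(np.degrees(np.arctan2(x[1],x[0]))),1) for x in e])
E
python3 - <<'E'
from h import *
quad(ld('scene7.npz'),295,250,12,[(305,112),(440,210),(305,368),(160,265)],.054,'s')
quad(ld('scene7.npz'),295,250,12,[(315,140),(410,212),(312,342),(200,252)],.054,'s patch')
quad(ld('top7.npz'),140,165,11,[(355,172),(480,182),(470,325),(345,322)],.054,'t')
quad(ld('top7.npz'),140,165,11,[(372,185),(472,190),(462,310),(362,305)],.054,'t patch')
E
```

```text
s ctr [0.5827 0.2598] len [35.3, 50.6, 36.5, 52.0] ang [86.8, -0.3, -91.1, 178.3]
s patch ctr [0.5814 0.2606] len [25.2, 40.0, 29.8, 39.3] ang [85.5, 2.7, -95.2, 176.1]
t ctr [0.5817 0.2601] len [40.5, 46.6, 40.2, 48.9] ang [-93.5, 178.2, 89.7, -1.4]
t patch ctr [0.5826 0.2587] len [32.3, 39.2, 32.2, 39.2] ang [-91.8, 177.4, 88.2, -2.4]
```

```bash
python3 - <<'E'
from h import *
plan((.582,.260,.10,178.5),(.582,.260,.016,178.5))
E
```

```text
t 27.25 tcp [0.5796 0.3049 0.1224] gap 0.07 F [-0.4  0.4 -0.1] T [-0.01  0.01  0.04]
R [[-0.999, 0.039, 0.003], [0.039, 0.999, 0.001], [-0.003, 0.001, -1.0]] q [ 0.362  0.511  0.076  1.132  0.    -1.17 ]
tool x angle 177.77
(0.582, 0.26, 0.1, 178.5) -> shift [-0.41, -4.48, 2.24] yaw -0.7
(0.582, 0.26, 0.016, 178.5) -> shift [-0.39, -4.5, 10.64] yaw -0.7
```

Call:
apply_moves([
  [[-0.2,-2.2,0],-0.7,0.82],
  [[-0.4,-4.5,0],-0.7,0.82],
  [[-0.4,-4.5,2],-0.7,0.82],
  [[-0.4,-4.5,4],-0.7,0.82],
  [[-0.4,-4.5,6],-0.7,0.82],
  [[-0.4,-4.5,8],-0.7,0.82],
  [[-0.4,-4.5,9.5],-0.7,0.82],
  [[-0.4,-4.5,10.6],-0.7,0.82],
  [[-0.4,-4.5,10.6],-0.7,0.82],
  [[-0.4,-4.5,10.6],-0.7,0.82],
])

```text
clock: 28.5
tcp_pos: [0.5812, 0.2597, 0.015]
orientation: [0.001, 0.013, 1.0, 0.0]
wrist_force: [0.0, 0.4, 0.5]
finger_gap: 0.0703
```

```bash
python3 - <<'E'
from h import *
plan((.582,.260,.016,178.5))
c=cam('scene');save(c[0][220:310,270:370],'f4.png',7)
E
```

```text
t 28.5 tcp [0.5812 0.2597 0.015 ] gap 0.0703 F [0.  0.4 0.5] T [-0.    0.01  0.01]
R [[-1.0, 0.025, 0.001], [0.025, 1.0, 0.0], [-0.001, 0.0, -1.0]] q [ 0.294  0.566 -0.116  0.887  0.    -1.252]
tool x angle 178.57
(0.582, 0.26, 0.016, 178.5) -> shift [-0.08, 0.03, -0.1] yaw 0.1
```

View pics/f4.png

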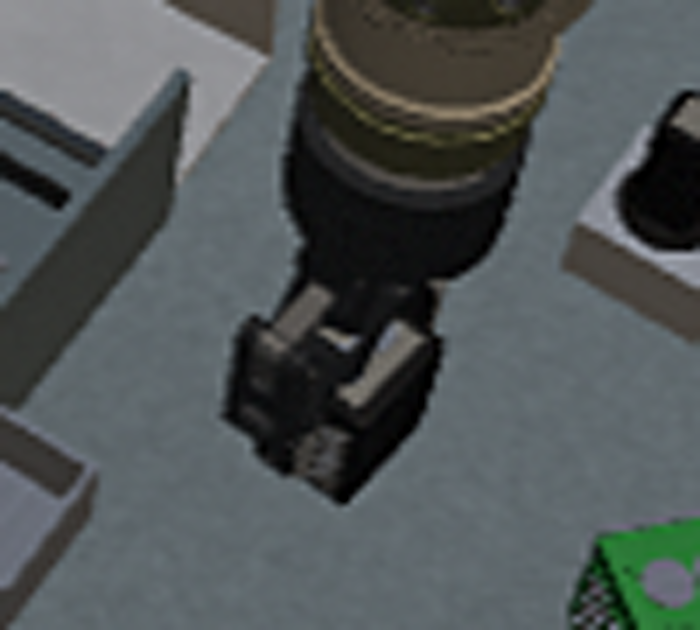

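Call:
apply_moves([
  [[0,0,0],0,0.4],
  [[0,0,0],0,0.4],
  [[0,0,0],0,0.4],
  [[0,0,0],0,0.4],
  [[0,0,0],0,0.4],
  [[0,0,0],0,0.4],
  [[0,0,-2],0,0.4],
  [[0,0,-6],0,0.4],
  [[0,0,-11],0,0.4],
  [[0,0,-14],0,0.4],
], squeeze=40)

```text
clock: 29.8
tcp_pos: [0.5809, 0.2597, 0.1561]
orientation: [0.001, 0.012, 1.0, 0.0]
wrist_force: [-0.4, -0.5, -2.5]
finger_gap: 0.0517
```

```bash
python3 - <<'E'
from h import *
plan((*m2w(-.04,.0265,.16),184.9),(*m2w(-.04,.0265,.028),184.9))
c=cam('scene');save(c[0][190:310,270:390],'f5.png',5)
E
```

```text
t 29.8 tcp [0.5809 0.2597 0.1561] gap 0.0517 F [-0.4 -0.5 -2.5] T [-0.   -0.04 -0.03]
R [[-1.0, 0.025, 0.001], [0.025, 1.0, 0.0], [-0.001, 0.0, -1.0]] q [ 0.294  0.46   0.078  1.188  0.    -1.252]
tool x angle 178.58
(np.float64(0.6130326396892235), np.float64(0.07048647342356432), np.float64(0.16), 184.9) -> shift [-3.69, -18.83, -0.39] yaw -6.3
(np.float64(0.6130326396892235), np.float64(0.07048647342356432), np.float64(0.028), 184.9) -> shift [-3.67, -18.84, 12.81] yaw -6.3
```

View pics/f5.png

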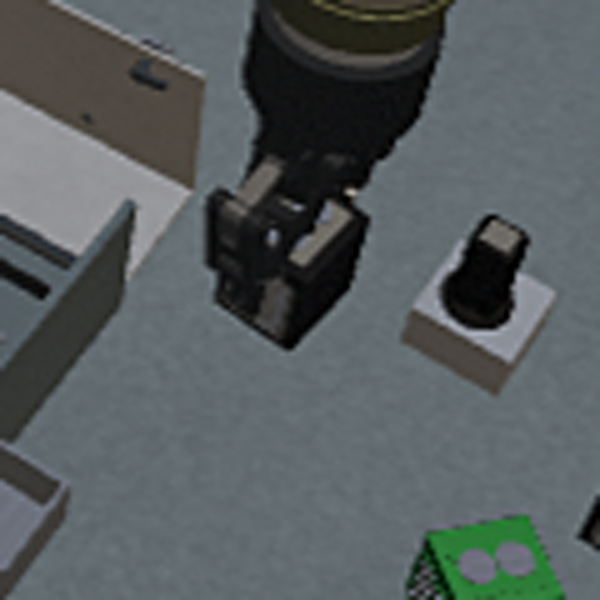

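Call:
apply_moves([
  [[-0.9,-4.7,-0.4],-2,0.4],
  [[-1.8,-9.4,-0.4],-4,0.4],
  [[-2.7,-14.1,-0.4],-6.3,0.4],
  [[-3.7,-18.8,-0.4],-6.3,0.4],
  [[-3.7,-18.8,0],-6.3,0.4],
  [[-3.7,-18.8,2],-6.3,0.4],
  [[-3.7,-18.8,5],-6.3,0.4],
  [[-3.7,-18.8,8.5],-6.3,0.4],
  [[-3.7,-18.8,8.5],-6.3,0.4],
  [[-3.7,-18.8,8.5],-6.3,0.4],
])

```text
clock: 31.1
tcp_pos: [0.613, 0.0712, 0.0696]
orientation: [-0.0, -0.043, 0.999, 0.0]
wrist_force: [-0.5, 0.0, -1.8]
finger_gap: 0.0516
```

```bash
python3 - <<'E'
from h import *
plan((*m2w(-.04,.0265,.0265),184.9))
c=cam('scene');save(c[0][170:290,190:310],'f6.png',5)
c=cam('top');save(c[0][130:210,190:290],'f7.png',7)
E
```

```text
t 31.1 tcp [0.613  0.0712 0.0696] gap 0.0516 F [-0.5  0.  -1.8] T [-0.02 -0.02 -0.02]
R [[-0.996, -0.086, -0.0], [-0.086, 0.996, 0.0], [0.0, 0.0, -1.0]] q [-0.014  0.483 -0.108  0.98   0.    -1.671]
tool x angle -175.09
(np.float64(0.6130326396892235), np.float64(0.07048647342356432), np.float64(0.0265), 184.9) -> shift [-0.0, -0.08, 4.31] yaw 0.0
```

View pics/f6.png

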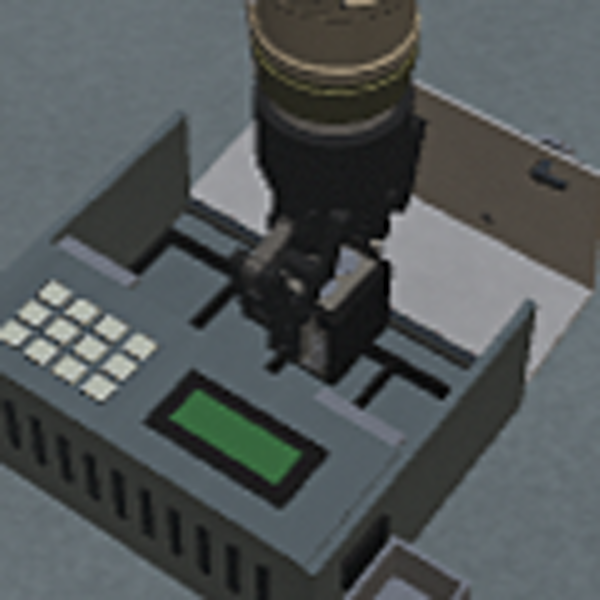

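View pics/f7.png

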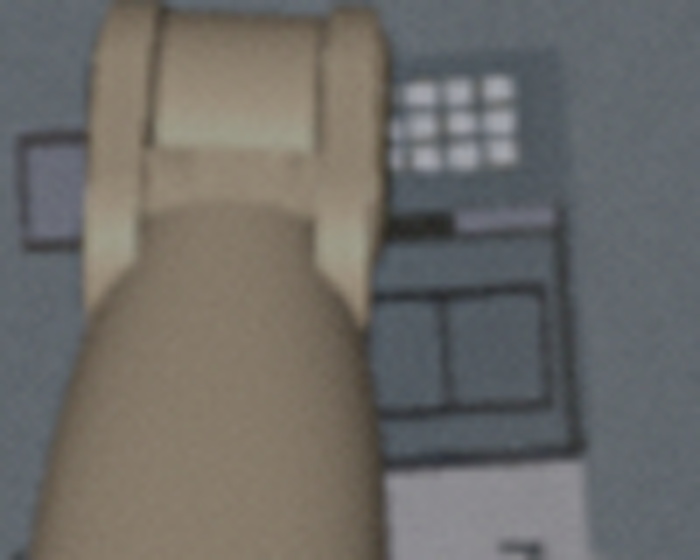

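```bash
python3 - <<'E'
from h import *
c=cam('top')
for u,v in((447,298),(450,408),(545,290),(550,403)):
    P=onz(c,u/7+190-.43,v/7+130-.43,.022); d=P-MO; print(np.round(P,4),'machine',np.round([d@MX,d@MY],4))
E
```

```text
[ 0.6473 -0.011   0.022 ] machine [-0.0128 -0.0576]
[ 0.5893 -0.0135  0.022 ] machine [-0.0709 -0.0552]
[ 0.6526 -0.0623  0.022 ] machine [-0.0119 -0.1092]
[ 0.5929 -0.0656  0.022 ] machine [-0.0717 -0.1074]
```

Call:
apply_moves([
  [[0,-0.1,0.5],0,0.4],
  [[0,-0.12,1.3],0,0.4],
  [[0,-0.12,2.0],0,0.4],
  [[0,-0.12,2.6],0,0.4],
  [[0,-0.12,3.1],0,0.4],
  [[0,-0.12,3.5],0,0.4],
  [[0,-0.12,3.8],0,0.4],
  [[0,-0.12,4.1],0,0.4],
  [[0,-0.12,4.3],0,0.4],
  [[0,-0.12,4.3],0,0.4],
])

```text
clock: 32.5
tcp_pos: [0.6117, 0.0696, 0.0256]
orientation: [-0.001, -0.043, 0.999, 0.0]
wrist_force: [-5.0, -0.3, -3.5]
finger_gap: 0.0514
```

Call:
apply_moves([
  [[0,0,0],0,0.5],
  [[0,0,0],0,0.78],
  [[0,0,0],0,0.78],
  [[0,0,0],0,0.78],
  [[0,0,0],0,0.78],
  [[0,0,-1],0,0.78],
  [[0,0,-4],0,0.78],
  [[0,0,-8],0,0.78],
  [[0,0,-12],0,0.78],
  [[0,0,-15],0,0.78],
])

```text
clock: 33.75
tcp_pos: [0.6154, 0.0695, 0.1797]
orientation: [0.003, -0.042, 0.999, -0.0]
wrist_force: [-0.7, 0.7, -0.1]
finger_gap: 0.0668
```

```bash
python3 - <<'E'
from h import *
plan((.485,.4382,.17,177),(.485,.4382,.12,177),(.485,.4382,.016,177))
c=cam('scene');np.savez('scene8.npz',p=c[0],f=c[1],cx=c[2],cy=c[3],T=c[4]);save(c[0][170:320,190:430],'g1.png',3.3);save(c[0][195:255,215:275],'g2.png',10);save(c[0][260:315,370:430],'g3.png',10)
E
```

```text
t 33.75 tcp [0.6154 0.0695 0.1797] gap 0.0668 F [-0.7  0.7 -0.1] T [ 0.05 -0.   -0.02]
R [[-0.996, -0.085, 0.006], [-0.085, 0.996, 0.0], [-0.006, -0.0, -1.0]] q [-0.017  0.412  0.062  1.215  0.    -1.673]
tool x angle -175.13
(0.485, 0.4382, 0.17, 177) -> shift [9.87, 37.85, 0.89] yaw 7.9
(0.485, 0.4382, 0.12, 177) -> shift [9.9, 37.85, 5.89] yaw 7.9
(0.485, 0.4382, 0.016, 177) -> shift [9.97, 37.86, 16.29] yaw 7.9
```

View pics/g1.png

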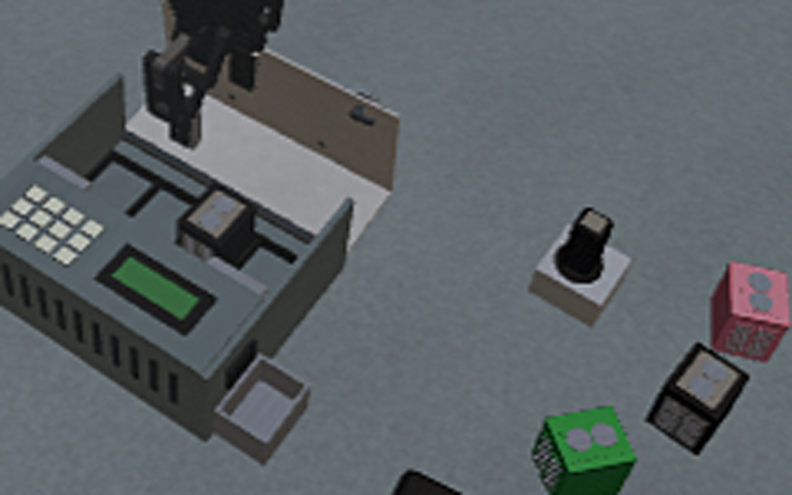

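View pics/g2.png

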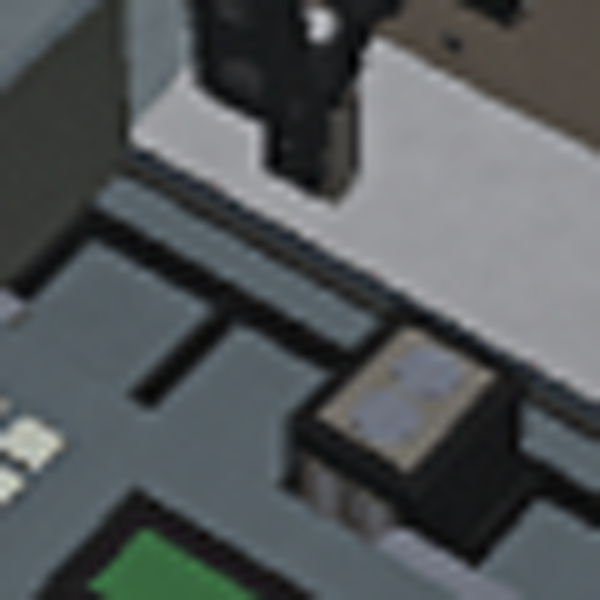

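View pics/g3.png

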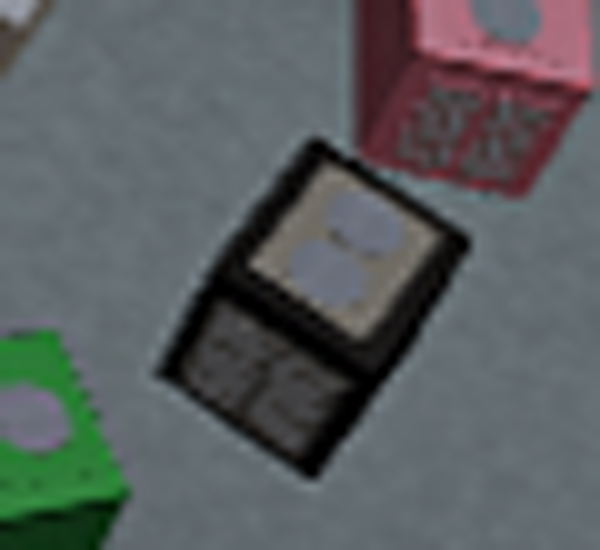

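```bash
python3 - <<'E'
from h import *
c=ld('scene8.npz')
quad(c,215,195,10,[(405,325),(520,375),(408,495),(290,425)],.064,'A')
P=np.mean([onz(c,u/10+215-.46,v/10+195-.46,.064) for u,v in[(408,328),(497,375),(400,470),(318,408)]],0);d=P-MO;print(np.round([d@MX,d@MY],4))
quad(c,370,260,10,[(315,137),(470,243),(370,370),(215,265)],.054,'B')
quad(c,370,260,10,[(335,163),(440,235),(360,342),(250,265)],.054,'Bp')
quad(c,370,260,10,[(420,190-190),(595,95),(525,195),(362,150)],.0,'pink?')
E
```

```text
A ctr [0.6128 0.072 ] len [35.3, 50.4, 38.6, 46.2] ang [101.8, 3.6, -85.3, 179.0]
[-0.0427  0.0262]
B ctr [0.4847 0.439 ] len [42.1, 48.7, 40.9, 50.0] ang [85.7, -4.2, -92.5, 177.2]
Bp ctr [0.4836 0.4395] len [28.5, 40.5, 29.4, 40.7] ang [85.7, -3.0, -93.9, 175.7]
pink? ctr [0.3791 0.4449] len [48.8, 42.3, 41.5, 56.3] ang [92.5, -2.1, -68.2, -171.1]
```

Call:
apply_moves([
  [[1.4,5.4,0],2,0.78],
  [[2.8,10.8,0],4,0.78],
  [[4.2,16.2,0],6,0.78],
  [[5.6,21.6,0],8.4,0.78],
  [[7,27,0],8.4,0.78],
  [[8.5,32.4,0],8.4,0.78],
  [[9.9,37.9,1],8.4,0.78],
  [[9.9,37.9,3],8.4,0.78],
  [[9.9,37.9,6],8.4,0.78],
  [[9.9,37.9,6],8.4,0.78],
])

```text
clock: 35.05
tcp_pos: [0.4814, 0.4385, 0.1143]
orientation: [-0.001, 0.031, 1.0, -0.001]
wrist_force: [0.3, -1.1, 0.2]
finger_gap: 0.0662
```

```bash
python3 - <<'E'
from h import *
plan((.4845,.4385,.0155,176.5))
c=cam('scene');save(c[0][220:330,330:440],'g4.png',6)
E
```

```text
t 35.05 tcp [0.4814 0.4385 0.1143] gap 0.0662 F [ 0.3 -1.1  0.2] T [-0.03  0.03 -0.04]
R [[-0.998, 0.061, -0.002], [0.061, 0.998, -0.001], [0.002, -0.002, -1.0]] q [ 0.616  0.514  0.06   1.119  0.    -0.894]
tool x angle 176.5
(0.4845, 0.4385, 0.0155, 176.5) -> shift [-0.33, 0.04, 9.88] yaw -0.0
```

View pics/g4.png

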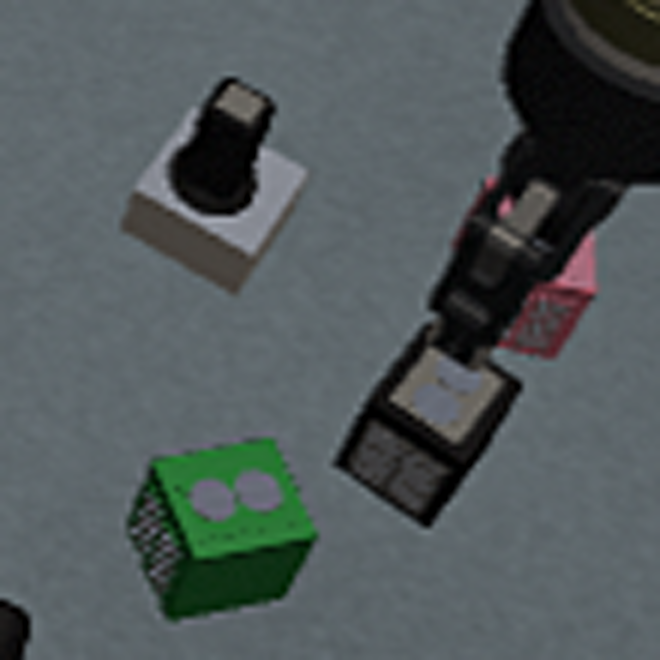

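Call:
apply_moves([
  [[-0.25,0,0],0,0.78],
  [[-0.25,0,1],0,0.78],
  [[-0.25,0,3],0,0.78],
  [[-0.25,0,5],0,0.78],
  [[-0.25,0,7],0,0.78],
  [[-0.25,0,8.5],0,0.78],
  [[-0.25,0,9.8],0,0.78],
  [[-0.25,0,9.8],0,0.78],
  [[-0.25,0,9.8],0,0.78],
  [[-0.25,0,9.8],0,0.78],
])

```text
clock: 36.35
tcp_pos: [0.4853, 0.439, 0.0192]
orientation: [0.001, 0.031, 1.0, 0.001]
wrist_force: [0.0, -0.1, -0.5]
finger_gap: 0.0666
```

Call:
apply_moves([
  [[0,0,0],0,0.4],
  [[0,0,0],0,0.4],
  [[0,0,0],0,0.4],
  [[0,0,0],0,0.4],
  [[0,0,0],0,0.4],
  [[0,0,0],0,0.4],
  [[0,0,-2],0,0.4],
  [[0,0,-6],0,0.4],
  [[0,0,-11],0,0.4],
  [[0,0,-15],0,0.4],
], squeeze=40)

```text
clock: 37.6
tcp_pos: [0.4846, 0.4384, 0.1694]
orientation: [-0.0, 0.031, 1.0, -0.0]
wrist_force: [1.2, 0.2, -2.1]
finger_gap: 0.0511
```

```bash
python3 - <<'E'
from h import *
plan((*m2w(-.04,-.0265,.165),184.9))
c=cam('scene');save(c[0][200:310,330:440],'g5.png',5)
E
```

```text
t 37.6 tcp [0.4846 0.4384 0.1694] gap 0.0511 F [ 1.2  0.2 -2.1] T [ 0.06  0.01 -0.  ]
R [[-0.998, 0.062, -0.0], [0.062, 0.998, -0.0], [0.0, -0.0, -1.0]] q [ 0.613  0.489  0.157  1.239 -0.    -0.896]
tool x angle 176.47
(np.float64(0.617559736615504), np.float64(0.01768017272544628), np.float64(0.165), 184.9) -> shift [-15.86, -41.17, 0.45] yaw -8.4
```

View pics/g5.png

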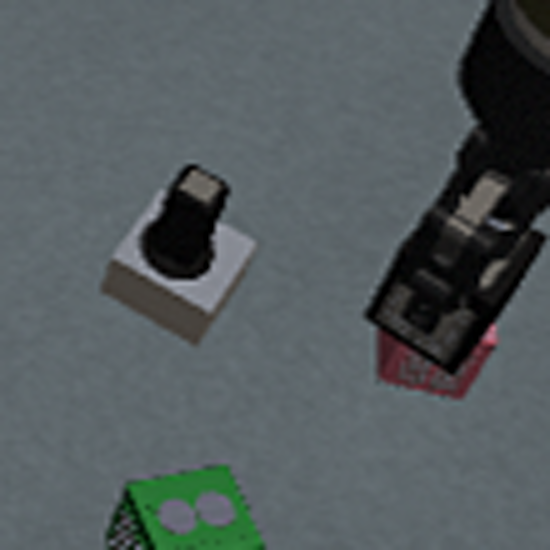

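Call:
apply_moves([
  [[-2,-5.2,0],-2,0.4],
  [[-4,-10.3,0],-4,0.4],
  [[-6,-15.4,0],-6,0.4],
  [[-8,-20.6,0],-8.4,0.4],
  [[-10,-25.8,0],-8.4,0.4],
  [[-12,-31,0],-8.4,0.4],
  [[-14,-36.1,0],-8.4,0.4],
  [[-15.9,-41.2,0.5],-8.4,0.4],
  [[-15.9,-41.2,0.5],-8.4,0.4],
  [[-15.9,-41.2,0.5],-8.4,0.4],
])

```text
clock: 38.9
tcp_pos: [0.6173, 0.0175, 0.1622]
orientation: [-0.001, -0.042, 0.999, 0.0]
wrist_force: [0.3, 0.9, -2.1]
finger_gap: 0.0515
```

```bash
python3 - <<'E'
from h import *
plan((*m2w(-.04,-.0265,.065),184.9))
E
```

```text
t 38.9 tcp [0.6173 0.0175 0.1622] gap 0.0515 F [ 0.3  0.9 -2.1] T [ 0.05 -0.01  0.  ]
R [[-0.996, -0.084, -0.002], [-0.084, 0.996, 0.001], [0.002, 0.001, -1.0]] q [-0.102  0.424  0.037  1.186  0.    -1.757]
tool x angle -175.18
(np.float64(0.617559736615504), np.float64(0.01768017272544628), np.float64(0.065), 184.9) -> shift [-0.05, 0.01, 9.72] yaw -0.1
```

Call:
apply_moves([
  [[0,0,2],0,0.4],
  [[0,0,5],0,0.4],
  [[0,0,8],0,0.4],
  [[0,0,9.7],0,0.4],
  [[0,0,9.7],0,0.4],
  [[0,0,9.7],0,0.4],
  [[0,0,9.7],0,0.4],
  [[0,0,9.7],0,0.4],
  [[0,0,9.7],0,0.4],
  [[0,0,9.7],0,0.4],
])

```text
clock: 40.15
tcp_pos: [0.6181, 0.0175, 0.0665]
orientation: [0.0, -0.042, 0.999, 0.0]
wrist_force: [-0.1, 0.1, -2.3]
finger_gap: 0.0512
```

```bash
python3 - <<'E'
from h import *
plan((*m2w(-.04,-.0265,.029),184.9))
c=cam('scene');save(c[0][170:260,190:290],'g6.png',7)
E
```

```text
t 40.15 tcp [0.6181 0.0175 0.0665] gap 0.0512 F [-0.1  0.1 -2.3] T [-0.01  0.05  0.04]
R [[-0.996, -0.085, 0.0], [-0.085, 0.996, 0.0], [-0.0, 0.0, -1.0]] q [-0.101  0.488 -0.109  0.974  0.    -1.757]
tool x angle -175.14
(np.float64(0.617559736615504), np.float64(0.01768017272544628), np.float64(0.029), 184.9) -> shift [0.06, 0.02, 3.75] yaw -0.0
```

View pics/g6.png

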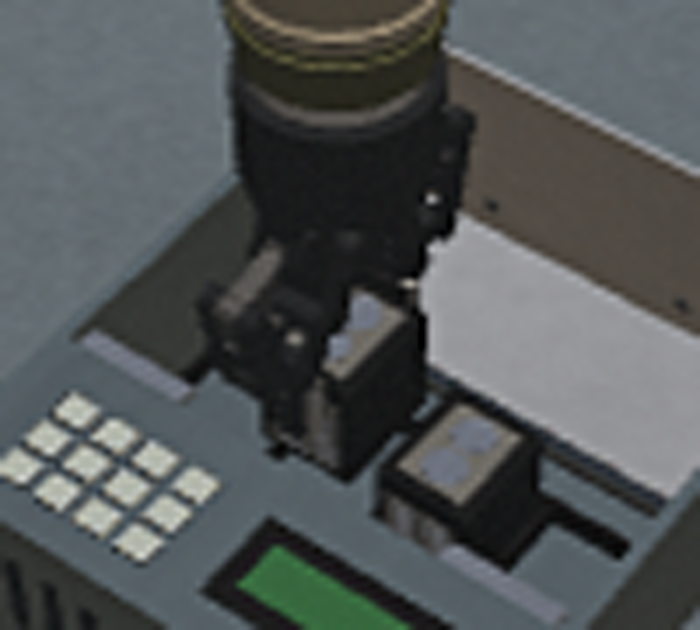

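Call:
apply_moves([
  [[0.1,0,0.5],0,0.4],
  [[0.1,0,1.0],0,0.4],
  [[0.1,0,1.6],0,0.4],
  [[0.1,0,2.1],0,0.4],
  [[0.1,0,2.6],0,0.4],
  [[0.1,0,3.0],0,0.4],
  [[0.1,0,3.3],0,0.4],
  [[0.1,0,3.6],0,0.4],
  [[0.1,0,3.7],0,0.4],
  [[0.1,0,3.7],0,0.4],
])

```text
clock: 41.45
tcp_pos: [0.6169, 0.0175, 0.0293]
orientation: [-0.0, -0.043, 0.999, 0.0]
wrist_force: [-0.7, 0.7, -1.0]
finger_gap: 0.052
```

Call:
apply_moves([
  [[0,0,0.1],0,0.4],
  [[0,0,0.1],0,0.78],
  [[0,0,0.1],0,0.78],
  [[0,0,0.1],0,0.78],
  [[0,0,0.1],0,0.78],
  [[0,0,-1],0,0.78],
  [[0,0,-4],0,0.78],
  [[0,0,-8],0,0.78],
  [[0,0,-13],0,0.78],
  [[0,0,-17],0,0.78],
])

```text
clock: 42.7
tcp_pos: [0.6179, 0.0174, 0.2021]
orientation: [0.002, -0.043, 0.999, -0.0]
wrist_force: [1.2, 0.6, -0.7]
finger_gap: 0.0669
```

```bash
python3 - <<'E'
from h import *
plan((*m2w(-.21,0,.22),184.9))
c=cam('scene');np.savez('scene9.npz',p=c[0],f=c[1],cx=c[2],cy=c[3],T=c[4]);save(c[0][190:260,200:280],'g7.png',9)
E
```

```text
t 42.7 tcp [0.6179 0.0174 0.2021] gap 0.0669 F [ 1.2  0.6 -0.7] T [ 0.03 -0.   -0.05]
R [[-0.996, -0.085, 0.003], [-0.085, 0.996, -0.0], [-0.003, -0.0, -1.0]] q [-0.102  0.404  0.106  1.269  0.    -1.758]
tool x angle -175.13
(np.float64(0.4459174877999097), np.float64(0.02956244614115283), np.float64(0.22), 184.9) -> shift [17.03, 2.67, -1.85] yaw -0.0
```

View pics/g7.png

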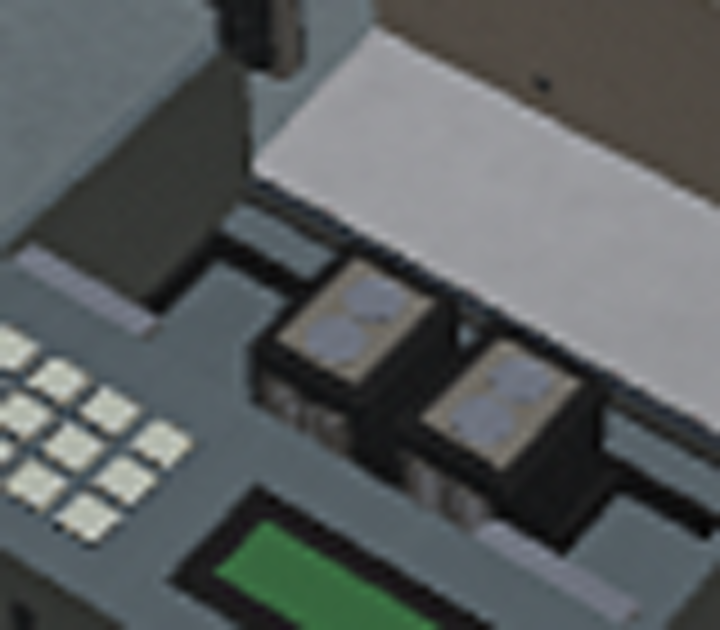

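```bash
python3 - <<'E'
from h import *
c=ld('scene9.npz')
for pts in([(360,260),(440,300),(358,385),(275,335)],[(508,340),(588,385),(500,468),(420,415)]):
    P=np.mean([onz(c,u/9+200-.46,v/9+190-.46,.064) for u,v in pts],0);d=P-MO;print(np.round([d@MX,d@MY],4))
save(cam('top')[0],'g8.png',1.5)
E
```

```text
[-0.0424 -0.0266]
[-0.043   0.0274]
```

View pics/g8.png

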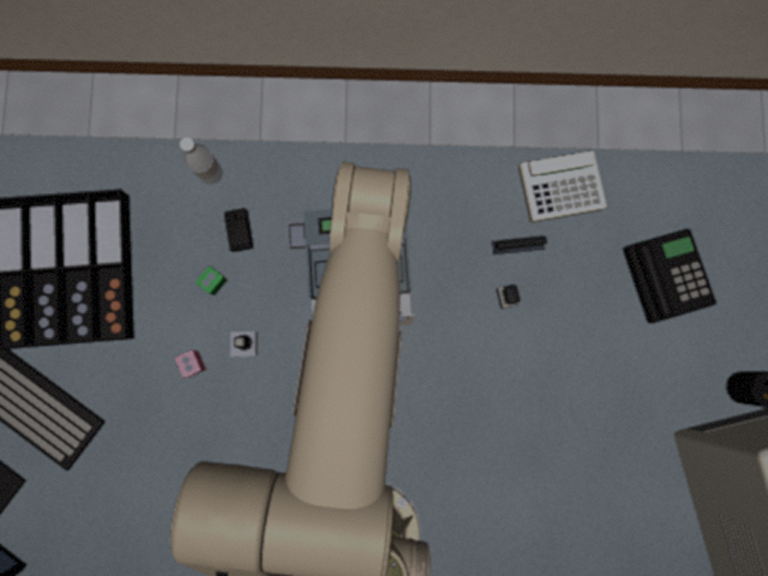

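Both cassettes are in their pockets at machine y -27 and +27 mm, x -42 mm. No other black cassette is on the desk. Next I'll shut the cover by pushing its outer face.

Call:
apply_moves([
  [[2.7,0.4,-1.8],10.5,0],
  [[5.4,0.8,-1.8],21,0],
  [[8,1.2,-1.8],31.5,0],
  [[10.6,1.6,-1.8],42,0],
  [[13.2,2,-1.8],52.5,0],
  [[16,2.5,-1.8],63,0],
  [[16,2.5,-1.8],73.5,0],
  [[16,2.5,-1.8],84,0],
  [[16,2.5,-1.8],90,0],
  [[16,2.5,-1.8],90,0],
])

```text
clock: 44.05
tcp_pos: [0.4556, 0.0288, 0.2171]
orientation: [0.0, 0.676, 0.737, 0.0]
wrist_force: [-0.2, -0.3, 0.3]
finger_gap: -0.0
```

```bash
python3 - <<'E'
from h import *
L=[(*m2w(-.200,0,.2),94.9),(*m2w(-.200,0,.098),94.9)]
for q in (1.45,1.3,1.15,1.,.85,.7,.55,.4,.3,.2,.1,0):
    x=.075*np.cos(q)-.08*np.sin(q); z=.075*np.sin(q)+.08*np.cos(q)
    L.append((*np.round(m2w(-.098+x-.011,0,.014+z),4),94.9))
plan(*L)
E
```

```text
t 44.05 tcp [0.4556 0.0288 0.2171] gap -0.0 F [-0.2 -0.3  0.3] T [ 0.02 -0.05  0.  ]
R [[-0.086, 0.996, 0.001], [0.996, 0.086, 0.0], [0.0, 0.001, -1.0]] q [-0.113  0.089 -0.27   1.211  0.    -0.199]
tool x angle 94.94
(np.float64(0.45588094076181873), np.float64(0.030416615372526507), np.float64(0.2), 94.9) -> shift [0.16, 0.04, 1.71] yaw 0.0
(np.float64(0.45588094076181873), np.float64(0.030416615372526507), np.float64(0.098), 94.9) -> shift [0.16, 0.04, 11.91] yaw 0.0
(np.float64(0.4764), np.float64(0.0322), np.float64(0.0981), 94.9) -> shift [0.16, 2.1, 11.9] yaw 0.0
(np.float64(0.4897), np.float64(0.0333), np.float64(0.1077), 94.9) -> shift [0.15, 3.43, 10.95] yaw 0.0
(np.float64(0.5043), np.float64(0.0346), np.float64(0.1151), 94.9) -> shift [0.16, 4.9, 10.21] yaw 0.0
(np.float64(0.5199), np.float64(0.0359), np.float64(0.1203), 94.9) -> shift [0.15, 6.46, 9.69] yaw 0.0
(np.float64(0.536), np.float64(0.0373), np.float64(0.1231), 94.9) -> shift [0.15, 8.08, 9.41] yaw 0.0
(np.float64(0.5524), np.float64(0.0387), np.float64(0.1235), 94.9) -> shift [0.15, 9.72, 9.37] yaw 0.0
(np.float64(0.5686), np.float64(0.0401), np.float64(0.1214), 94.9) -> shift [0.15, 11.35, 9.58] yaw 0.0
(np.float64(0.5843), np.float64(0.0414), np.float64(0.1169), 94.9) -> shift [0.15, 12.93, 10.03] yaw 0.0
(np.float64(0.5944), np.float64(0.0423), np.float64(0.1126), 94.9) -> shift [0.15, 13.94, 10.46] yaw 0.0
(np.float64(0.6039), np.float64(0.0431), np.float64(0.1073), 94.9) -> shift [0.15, 14.89, 10.99] yaw 0.0
(np.float64(0.6129), np.float64(0.0439), np.float64(0.1011), 94.9) -> shift [0.15, 15.8, 11.61] yaw 0.0
(np.float64(0.6213), np.float64(0.0446), np.float64(0.094), 94.9) -> shift [0.15, 16.64, 12.32] yaw 0.0
```

Call:
apply_moves([
  [[0.15,-0.3,4],0,0],
  [[0.15,-0.3,8],0,0],
  [[0.15,-0.3,11],0,0],
  [[0.15,-0.3,11.9],0,0],
  [[0.15,-0.3,11.9],0,0],
  [[0.15,0.5,11.9],0,0],
  [[0.15,1.3,11.9],0,0],
  [[0.15,2.1,11.8],0,0],
  [[0.15,2.8,11.4],0,0],
  [[0.15,3.4,10.9],0,0],
])

```text
clock: 45.3
tcp_pos: [0.4866, 0.033, 0.1073]
orientation: [-0.002, 0.676, 0.736, -0.002]
wrist_force: [-4.6, -2.4, -2.2]
finger_gap: 0.0004
```

```bash
python3 - <<'E'
from h import *
L=[]
for q in (1.2,1.05,.9,.75,.6,.45,.3,.2,.1,0):
    x=.075*np.cos(q)-.08*np.sin(q); z=.075*np.sin(q)+.08*np.cos(q)
    L.append((*np.round(m2w(-.098+x-.011,0,.014+z),4),94.9))
plan(*L)
c=cam('scene');save(c[0][140:270,190:320],'h1.png',5)
E
```

```text
t 45.3 tcp [0.4866 0.033  0.1073] gap 0.0004 F [-4.6 -2.4 -2.2] T [-0.32  1.    0.04]
R [[-0.085, 0.996, -0.006], [0.996, 0.085, -0.001], [-0.0, -0.007, -1.0]] q [-0.096  0.228 -0.385  0.964 -0.001 -0.181]
tool x angle 94.86
(np.float64(0.4993), np.float64(0.0341), np.float64(0.1129), 94.9) -> shift [0.0, 1.27, -0.56] yaw -0.0
(np.float64(0.5146), np.float64(0.0354), np.float64(0.1189), 94.9) -> shift [0.0, 2.8, -1.17] yaw -0.0
(np.float64(0.5306), np.float64(0.0368), np.float64(0.1225), 94.9) -> shift [0.01, 4.4, -1.54] yaw -0.0
(np.float64(0.5469), np.float64(0.0382), np.float64(0.1237), 94.9) -> shift [0.01, 6.04, -1.68] yaw -0.0
(np.float64(0.5632), np.float64(0.0396), np.float64(0.1224), 94.9) -> shift [0.01, 7.68, -1.56] yaw -0.0
(np.float64(0.5792), np.float64(0.041), np.float64(0.1187), 94.9) -> shift [0.01, 9.29, -1.2] yaw -0.0
(np.float64(0.5944), np.float64(0.0423), np.float64(0.1126), 94.9) -> shift [0.01, 10.81, -0.6] yaw -0.0
(np.float64(0.6039), np.float64(0.0431), np.float64(0.1073), 94.9) -> shift [0.01, 11.77, -0.07] yaw -0.0
(np.float64(0.6129), np.float64(0.0439), np.float64(0.1011), 94.9) -> shift [0.02, 12.68, 0.54] yaw -0.0
(np.float64(0.6213), np.float64(0.0446), np.float64(0.094), 94.9) -> shift [0.02, 13.53, 1.25] yaw -0.0
```

View pics/h1.png

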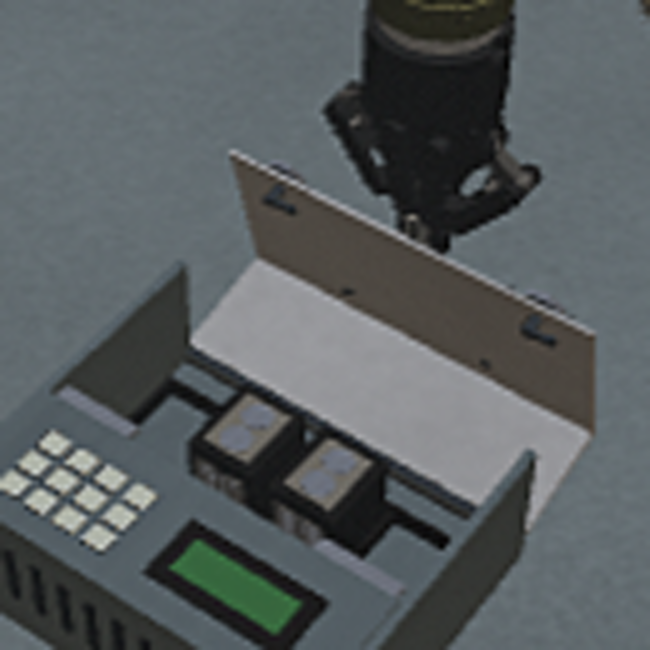

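The cover is rising with about 5 N of contact force. I'll continue along the arc.

Call:
apply_moves([
  [[0,1.0,-0.4],0,0],
  [[0,2.0,-0.8],0,0],
  [[0,3.0,-1.2],0,0],
  [[0,4.1,-1.4],0,0],
  [[0,5.2,-1.6],0,0],
  [[0,6.3,-1.6],0,0],
  [[0,7.4,-1.5],0,0],
  [[0,8.5,-1.3],0,0],
  [[0,9.6,-1.0],0,0],
  [[0,10.4,-0.7],0,0],
])

```text
clock: 46.6
tcp_pos: [0.5941, 0.0422, 0.1149]
orientation: [0.0, 0.676, 0.737, 0.0]
wrist_force: [-2.0, 0.9, 1.5]
finger_gap: 0.0
```

```bash
python3 - <<'E'
from h import *
L=[]
for q in (.3,.2,.1,0):
    x=.075*np.cos(q)-.08*np.sin(q); z=.075*np.sin(q)+.08*np.cos(q)
    L.append((*np.round(m2w(-.098+x-.011,0,.014+z),4),94.9))
plan(*L)
c=cam('scene');save(c[0][140:270,190:320],'h2.png',5)
E
```

```text
t 46.6 tcp [0.5941 0.0422 0.1149] gap 0.0 F [-2.   0.9  1.5] T [ 0.13  0.29 -0.01]
R [[-0.085, 0.996, 0.001], [0.996, 0.085, 0.0], [0.0, 0.001, -1.0]] q [-0.064  0.409 -0.106  1.055  0.    -0.149]
tool x angle 94.88
(np.float64(0.5944), np.float64(0.0423), np.float64(0.1126), 94.9) -> shift [0.01, 0.03, 0.23] yaw -0.0
(np.float64(0.6039), np.float64(0.0431), np.float64(0.1073), 94.9) -> shift [0.01, 0.98, 0.76] yaw -0.0
(np.float64(0.6129), np.float64(0.0439), np.float64(0.1011), 94.9) -> shift [0.01, 1.89, 1.38] yaw -0.0
(np.float64(0.6213), np.float64(0.0446), np.float64(0.094), 94.9) -> shift [0.01, 2.73, 2.09] yaw -0.0
```

View pics/h2.png

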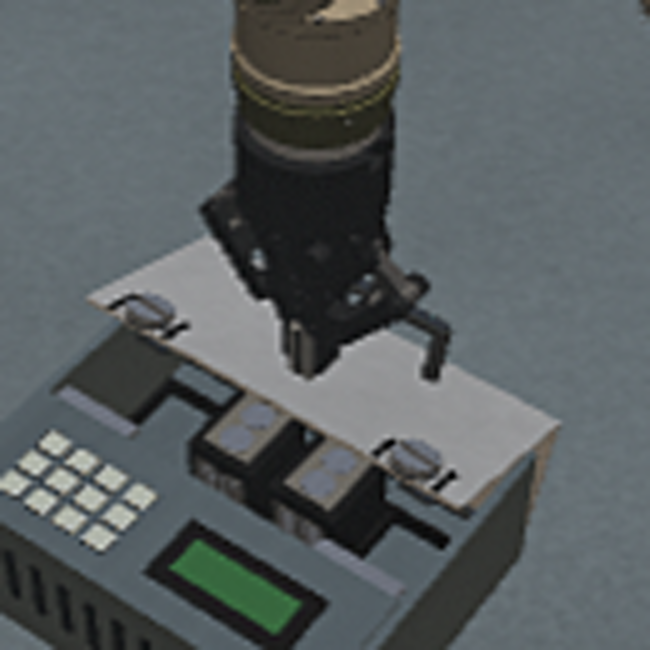

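Call:
apply_moves([
  [[0,0.5,0.5],0,0],
  [[0,1.0,0.8],0,0],
  [[0,1.4,1.1],0,0],
  [[0,1.9,1.4],0,0],
  [[0,2.3,1.7],0,0],
  [[0,2.7,2.0],0,0],
  [[0,2.7,2.1],0,0],
  [[0,2.7,2.2],0,0],
  [[0,2.7,2.2],0,0],
  [[0,2.7,2.2],0,0],
])

```text
clock: 47.9
tcp_pos: [0.6195, 0.0442, 0.094]
orientation: [0.0, 0.676, 0.736, -0.0]
wrist_force: [-0.7, 0.1, 8.5]
finger_gap: 0.0001
```

```bash
python3 - <<'E'
from h import *
st()
c=cam('scene');save(c[0][140:270,190:320],'h3.png',5)
E
```

```text
t 47.9 tcp [0.6195 0.0442 0.094 ] gap 0.0001 F [-0.7  0.1  8.5] T [ 0.01  0.24 -0.01]
R [[-0.085, 0.996, -0.0], [0.996, 0.085, -0.0], [-0.0, -0.0, -1.0]] q [-0.058  0.471 -0.063  1.037 -0.    -0.143]
```

View pics/h3.png

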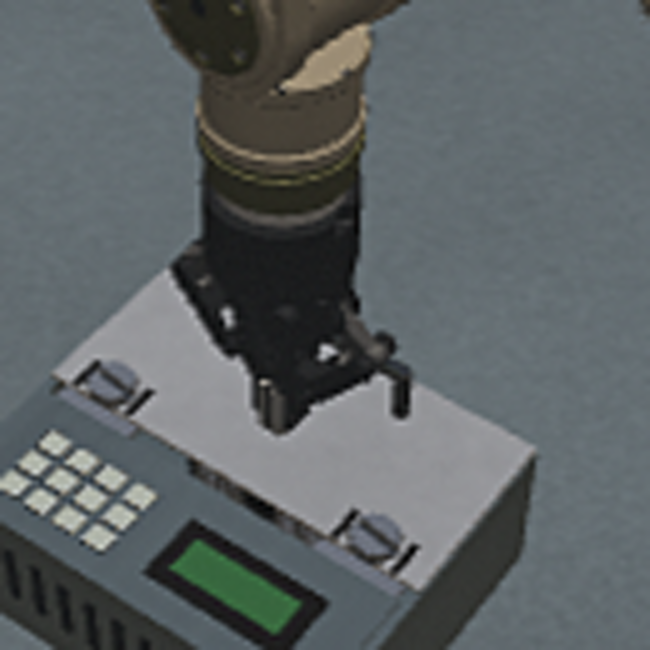

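```bash
python3 - <<'E'
from h import *
c=cam('scene');s=ld('scene0.npz')
a=s[0][205:265,195:285];b=c[0][205:265,195:285]
save(np.vstack([a,b]),'h4.png',5)
E
```

```text
(no output)
```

View pics/h4.png

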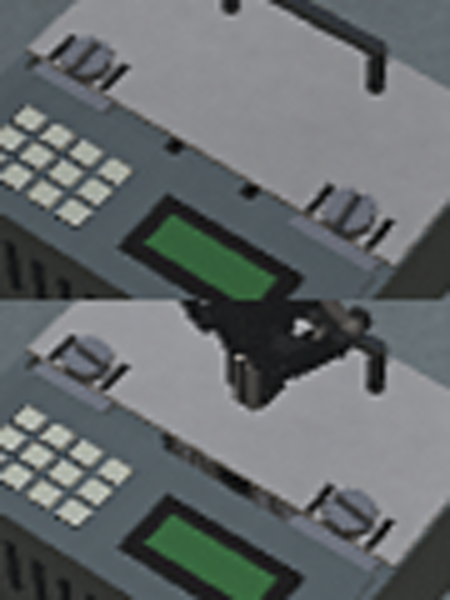

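The cover edge and screws sit at the same pixels as at the start, so the cover is shut. The dark strip is the cassettes seen through the gap. I'll fetch the driver.

Call:
apply_moves([
  [[0,0,-2],0,0],
  [[0,0,-5],0,0],
  [[0,0,-8],0,0],
  [[0,0,-10],0,0.7],
  [[4,-2,-10],0,0.7],
  [[9,-5,-10],0,0.7],
  [[14,-8,-10],2.4,0.7],
  [[19,-11,-10],2.4,0.7],
  [[23,-14,-10],2.4,0.7],
  [[23,-14,-10],2.4,0.7],
])

```text
clock: 49.25
tcp_pos: [0.457, 0.2632, 0.1923]
orientation: [-0.001, 0.69, 0.724, -0.002]
wrist_force: [0.4, -0.1, -0.4]
finger_gap: 0.0597
```

```bash
python3 - <<'E'
from h import *
plan((.4355,.313,.15,92.5),(.4355,.313,.048,92.5))
c=cam('scene');np.savez('scene10.npz',p=c[0],f=c[1],cx=c[2],cy=c[3],T=c[4]);save(c[0][228:275,345:385],'i1.png',12);save(c[0][190:270,190:310],'i2.png',6.5)
E
```

```text
t 49.25 tcp [0.457  0.2632 0.1923] gap 0.0597 F [ 0.4 -0.1 -0.4] T [-0.02 -0.02 -0.  ]
R [[-0.048, 0.999, -0.004], [0.999, 0.048, -0.001], [-0.001, -0.004, -1.0]] q [ 0.37   0.24  -0.149  1.186  0.     0.322]
tool x angle 92.76
(0.4355, 0.313, 0.15, 92.5) -> shift [5.08, -1.89, 4.23] yaw 0.3
(0.4355, 0.313, 0.048, 92.5) -> shift [5.09, -1.85, 14.43] yaw 0.3
```

View pics/i1.png

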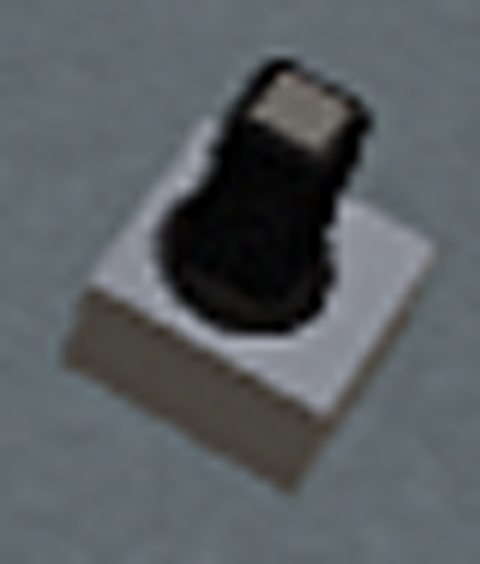

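View pics/i2.png

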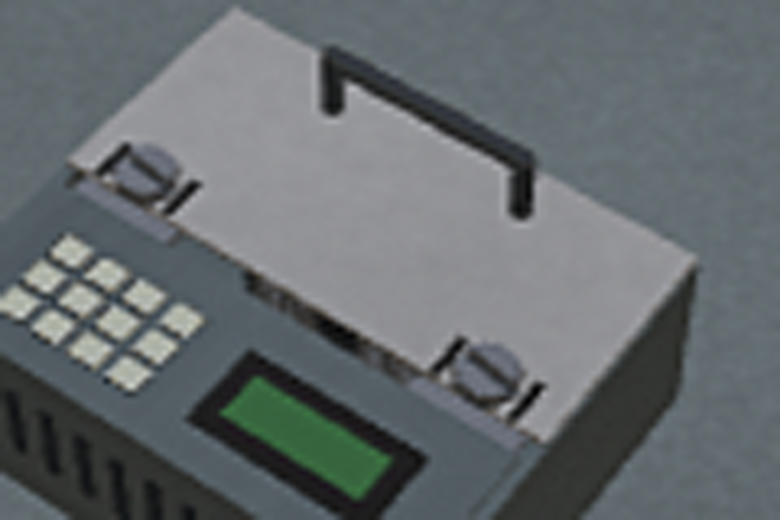

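```bash
python3 - <<'E'
from h import *
c=ld('scene10.npz')
quad(c,345,228,12,[(285,72),(352,106),(312,148),(250,110)],.088,'drv')
quad(c,345,228,12,[(208,120),(435,245),(325,415),(90,292)],.032,'blk')
E
```

```text
drv ctr [0.4359 0.3107] len [15.6, 16.0, 15.1, 14.4] ang [94.5, -3.7, -91.5, 177.5]
blk ctr [0.4334 0.3149] len [56.5, 57.8, 55.9, 60.7] ang [92.4, 3.3, -84.6, -176.1]
```

Call:
apply_moves([
  [[2.5,-0.9,2],1,0.7],
  [[4.9,-1.7,4],1,0.7],
  [[4.9,-1.7,6],1,0.7],
  [[4.9,-1.7,9],1,0.7],
  [[4.9,-1.7,12],1,0.7],
  [[4.9,-1.7,14.4],1,0.7],
  [[4.9,-1.7,14.4],1,0.7],
  [[4.9,-1.7,14.4],1,0.7],
  [[4.9,-1.7,14.4],1,0.7],
  [[4.9,-1.7,14.4],1,0.7],
])

```text
clock: 50.55
tcp_pos: [0.4424, 0.3101, 0.0503]
orientation: [0.0, 0.698, 0.716, 0.001]
wrist_force: [-0.3, 1.0, -0.2]
finger_gap: 0.0604
```

```bash
python3 - <<'E'
from h import *
plan((.437,.3108,.048,91.5))
E
```

```text
t 50.55 tcp [0.4424 0.3101 0.0503] gap 0.0604 F [-0.3  1.  -0.2] T [-0.02  0.   -0.02]
R [[-0.026, 1.0, 0.002], [1.0, 0.026, 0.001], [0.001, 0.002, -1.0]] q [ 0.463  0.37  -0.343  0.856  0.     0.437]
tool x angle 91.47
(0.437, 0.3108, 0.048, 91.5) -> shift [0.08, -0.54, 0.23] yaw -0.0
```

Call:
apply_moves([
  [[0.05,-0.5,0.2],0,0.7],
  [[0.05,-0.5,0.2],0,0.7],
  [[0.05,-0.5,0.2],0,0.7],
  [[0.05,-0.5,0.2],0,0.1],
  [[0.05,-0.5,0.2],0,0.1],
  [[0.05,-0.5,0.2],0,0.1],
  [[0.05,-0.5,0.2],0,0.1],
  [[0.05,-0.5,0.2],0,0.1],
  [[0.05,-0.5,0.2],0,0.1],
  [[0.05,-0.5,0.2],0,0.1],
], squeeze=60)

```text
clock: 51.8
tcp_pos: [0.4369, 0.3103, 0.0475]
orientation: [0.0, 0.698, 0.716, 0.0]
wrist_force: [1.3, 0.0, 2.3]
finger_gap: 0.0259
```

```bash
python3 - <<'E'
from h import *
st()
c=cam('scene');np.savez('scene11.npz',p=c[0],f=c[1],cx=c[2],cy=c[3],T=c[4]);save(c[0][215:280,335:395],'i3.png',9)
E
```

```text
t 51.8 tcp [0.4369 0.3103 0.0475] gap 0.0259 F [1.3 0.  2.3] T [ 0.04 -0.13 -0.05]
R [[-0.026, 1.0, 0.001], [1.0, 0.026, 0.0], [0.0, 0.001, -1.0]] q [ 0.468  0.366 -0.356  0.848  0.     0.442]
```

View pics/i3.png

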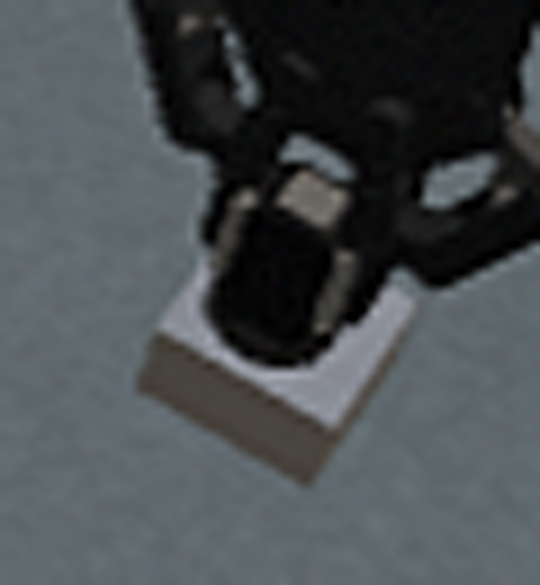

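Call:
apply_moves([
  [[0,0,-1],0,0.1],
  [[0,0,-3],0,0.1],
  [[0,0,-7],0,0.1],
  [[0,0,-11],0,0.1],
  [[0,0,-15],0,0.1],
  [[0,0,-15],-10.5,0.1],
  [[0,0,-15],-21,0.1],
  [[0,0,-15],-31.5,0.1],
  [[0,0,-15],-42,0.1],
  [[0,0,-15],-52.5,0.1],
])

```text
clock: 53.1
tcp_pos: [0.436, 0.3099, 0.1974]
orientation: [-0.0, 0.306, 0.952, -0.0]
wrist_force: [-0.8, -0.2, -0.6]
finger_gap: 0.0254
```

```bash
python3 - <<'E'
from h import *
plan((.6476,.1325,.195,179),(.6476,.1325,.151,179))
E
```

```text
t 53.1 tcp [0.436  0.3099 0.1974] gap 0.0254 F [-0.8 -0.2 -0.6] T [0.01 0.01 0.06]
R [[-0.812, 0.583, -0.001], [0.583, 0.812, -0.0], [0.001, -0.001, -1.0]] q [ 0.468  0.249 -0.124  1.198  0.    -0.48 ]
tool x angle 144.32
(0.6476, 0.1325, 0.195, 179) -> shift [-27.53, -2.07, 0.22] yaw -34.7
(0.6476, 0.1325, 0.151, 179) -> shift [-27.54, -2.07, 4.62] yaw -34.7
```

Call:
apply_moves([
  [[-5,-0.4,0],-10,0.1],
  [[-10,-0.8,0],-20,0.1],
  [[-15,-1.1,0],-30,0.1],
  [[-20,-1.5,0],-34.7,0.1],
  [[-25,-1.9,0],-34.7,0.1],
  [[-27.5,-2.1,0],-34.7,0.1],
  [[-27.5,-2.1,2],-34.7,0.1],
  [[-27.5,-2.1,4.6],-34.7,0.1],
  [[-27.5,-2.1,4.6],-34.7,0.1],
  [[-27.5,-2.1,4.6],-34.7,0.1],
])

```text
clock: 54.35
tcp_pos: [0.6468, 0.1315, 0.1522]
orientation: [0.0, 0.012, 1.0, 0.0]
wrist_force: [0.7, 0.6, -0.3]
finger_gap: 0.0254
```

```bash
python3 - <<'E'
from h import *
plan((.6476,.1325,.1435,179))
c=cam('scene');np.savez('scene12.npz',p=c[0],f=c[1],cx=c[2],cy=c[3],T=c[4]);save(c[0][236:258,254:280],'j1.png',28)
f=lambda P:np.round((proj(c,P)-[254,236])*28+14,0)
t=np.array(env.get_state()['tcp_pos'])-[0,0,.0435]
for d in(-.0065,0,.0065):print(f(t+[0,d,0]),f([.6476,.1325+2*d,.101]))
E
```

```text
t 54.35 tcp [0.6468 0.1315 0.1522] gap 0.0254 F [ 0.7  0.6 -0.3] T [ 0.02  0.02 -0.06]
R [[-1.0, 0.023, 0.0], [0.023, 1.0, 0.0], [-0.0, 0.0, -1.0]] q [ 0.079  0.508  0.146  1.208  0.    -1.469]
tool x angle 178.68
(0.6476, 0.1325, 0.1435, 179) -> shift [-0.08, 0.1, 0.87] yaw -0.3
[261. 213.] [206. 237.]
[317. 252.] [319. 315.]
[375. 291.] [433. 395.]
```

View pics/j1.png

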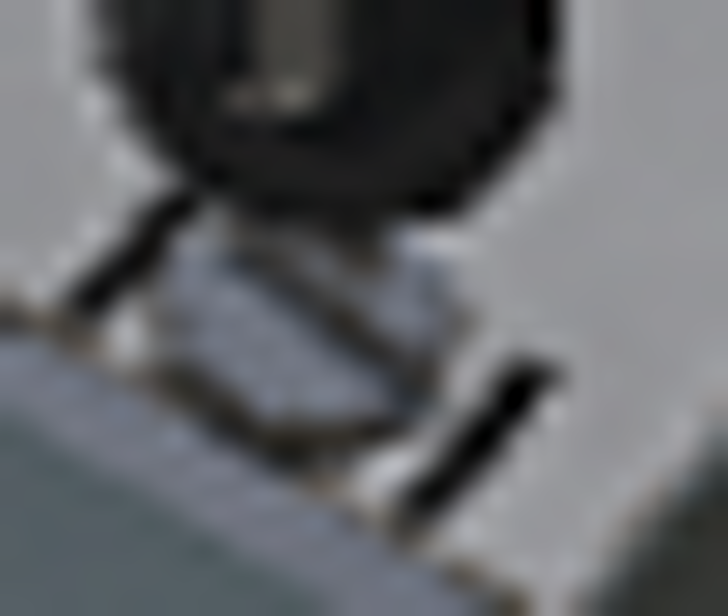

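Call:
apply_moves([
  [[-0.05,0.1,0.1],0,0.1],
  [[-0.05,0.1,0.2],0,0.1],
  [[-0.05,0.1,0.3],0,0.1],
  [[-0.05,0.1,0.4],0,0.1],
  [[-0.05,0.1,0.45],0,0.1],
  [[-0.05,0.1,0.45],0,0.1],
  [[-0.05,0.1,0.45],0,0.1],
  [[-0.05,0.1,0.45],0,0.1],
  [[-0.05,0.1,0.45],0,0.1],
  [[-0.05,0.1,0.45],0,0.1],
])

```text
clock: 55.65
tcp_pos: [0.6472, 0.1325, 0.1468]
orientation: [0.0, 0.012, 1.0, 0.0]
wrist_force: [0.5, 0.0, -1.5]
finger_gap: 0.0255
```

```bash
python3 - <<'E'
from h import *
st()
c=cam('scene');np.savez('scene13.npz',p=c[0],f=c[1],cx=c[2],cy=c[3],T=c[4]);save(c[0][236:258,254:280],'j2.png',28)
f=lambda P:np.round((proj(c,P)-[254,236])*28+14,0)
t=np.array(env.get_state()['tcp_pos'])-[0,0,.0435]
for d in(-.0065,0,.0065):print(f(t+[0,d,0]))
# earlier insertion model
for z in(.1493,.1413):
  t=np.array([.65,.1328,z-.0447]); ty=np.array([.993,.121,0]); print(z,f(t+ty*(.0065-.0023)),f(t-ty*.0023))
E
```

```text
t 55.65 tcp [0.6472 0.1325 0.1468] gap 0.0255 F [ 0.5  0.  -1.5] T [-0.04 -0.01 -0.02]
R [[-1.0, 0.023, 0.0], [0.023, 1.0, 0.0], [0.0, 0.0, -1.0]] q [ 0.08   0.512  0.139  1.197  0.    -1.467]
[265. 258.]
[322. 297.]
[379. 336.]
0.1493 [280. 342.] [319. 292.]
0.1413 [277. 396.] [316. 346.]
```

View pics/j2.png

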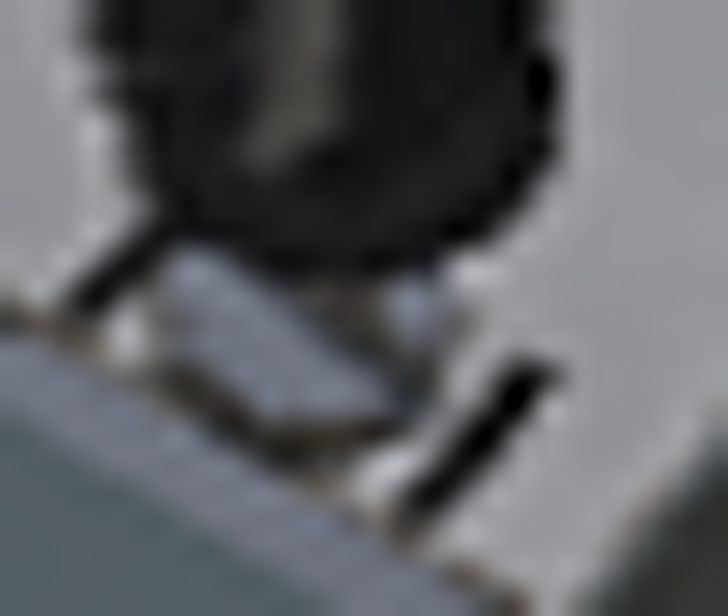

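Call:
apply_moves([
  [[0,0,0.1],0,0.1],
  [[0,0,0.2],0,0.1],
  [[0,0,0.3],0,0.1],
  [[0,0,0.4],0,0.1],
  [[0,0,0.5],0,0.1],
  [[0,0,0.6],0,0.1],
  [[0,0,0.6],0,0.1],
  [[0,0,0.6],0,0.1],
  [[0,0,0.6],0,0.1],
  [[0,0,0.6],0,0.1],
])

```text
clock: 56.95
tcp_pos: [0.6473, 0.1324, 0.1408]
orientation: [0.0, 0.012, 1.0, 0.0]
wrist_force: [0.1, 0.6, -0.9]
finger_gap: 0.0253
```

Call:
apply_moves([
  [[0,0,0.05],10,0.1],
  [[0,0,0.05],20,0.1],
  [[0,0,0.05],30,0.1],
  [[0,0,0.05],40,0.1],
  [[0,0,0.05],50,0.1],
  [[0,0,0.05],60,0.1],
  [[0,0,0.05],70,0.1],
  [[0,0,0.05],80,0.1],
  [[0,0,0.05],90,0.1],
  [[0,0,0.05],96,0.1],
])

```text
clock: 58.2
tcp_pos: [0.6482, 0.1314, 0.1404]
orientation: [0.001, 0.752, 0.659, 0.0]
wrist_force: [3.0, -2.2, -2.4]
finger_gap: 0.0256
```

Call:
apply_moves([
  [[0,0,0],0,0.1],
  [[0,0,0],2,0.1],
  [[0,0,0],2,0.1],
  [[0,0,-0.3],0,0.1],
  [[0,0,-0.8],0,0.1],
  [[0,0,-2],0,0.1],
  [[0,0,-4],0,0.1],
  [[0,0,-4],0,0.1],
  [[0,0,-4],0,0.1],
  [[0,0,-4],0,0.1],
])

```text
clock: 59.45
tcp_pos: [0.6467, 0.1326, 0.1795]
orientation: [-0.001, 0.751, 0.661, -0.0]
wrist_force: [0.5, -1.0, -1.6]
finger_gap: 0.025
```

```bash
python3 - <<'E'
from h import *
plan((.662,-.0367,.185,179),(.662,-.0367,.147,179))
c=cam('scene');np.savez('scene14.npz',p=c[0],f=c[1],cx=c[2],cy=c[3],T=c[4]);save(c[0][236:258,254:280],'j3.png',28)
E
```

```text
t 59.45 tcp [0.6467 0.1326 0.1795] gap 0.025 F [ 0.5 -1.  -1.6] T [ 0.   -0.02 -0.01]
R [[0.127, 0.992, -0.001], [0.992, -0.127, 0.0], [0.0, -0.001, -1.0]] q [0.081 0.499 0.199 1.271 0.    0.208]
tool x angle 82.68
(0.662, -0.0367, 0.185, 179) -> shift [-16.6, 3.68, -0.56] yaw -96.3
(0.662, -0.0367, 0.147, 179) -> shift [-16.6, 3.68, 3.24] yaw -96.3
```

View pics/j3.png

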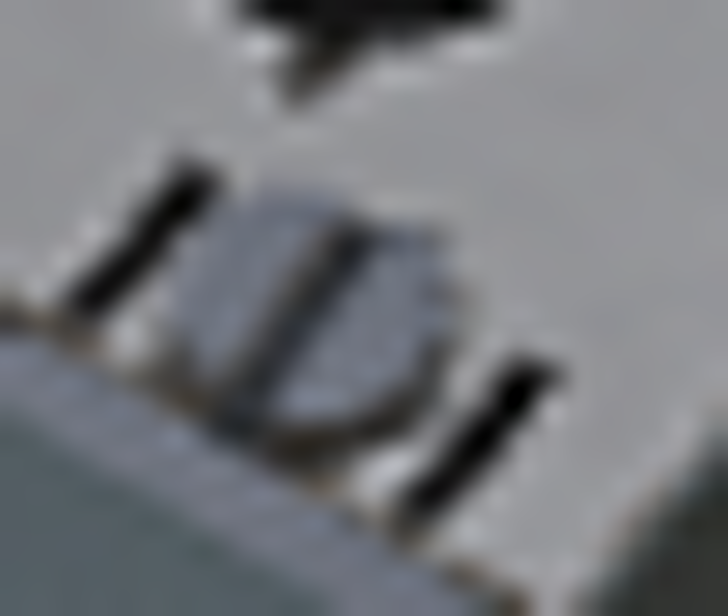

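```bash
python3 - <<'E'
from h import *
c=ld('scene14.npz')
g=lambda u,v,z=.101:onz(c,u/28+254-.48,v/28+236-.48,z)
def ang(a,b,z=.101):
    d=g(*b,z)-g(*a,z);return np.degrees(np.arctan2(d[1],d[0])),np.linalg.norm(d)
print(ang((355,230),(240,405)),ang((348,240),(250,400)))
print('lines',ang((195,175),(80,300),.094),ang((540,370),(405,520),.094))
# subpixel dark-axis of slot by PCA
b=cv2.resize(c[0][236:258,254:280],None,fx=28,fy=28,interpolation=cv2.INTER_CUBIC).mean(2)
def axis(b,mask):
    ys,xs=np.where(mask);w=(120-b[ys,xs]).clip(0);
    p=np.c_[xs,ys];m=np.average(p,axis=0,weights=w);C=np.cov((p-m).T,aweights=w);e,v=np.linalg.eigh(C);d=v[:,1]*80;return m-d,m+d
m=np.zeros(b.shape,np.uint8);cv2.circle(m,(305,315),85,1,-1)
for th in(95,100,105):
    p,q=axis(b,(m>0)&(b<th)); print(th,p,q,ang(p,q))
s=ld('scene0.npz');b0=cv2.resize(s[0][236:258,254:280],None,fx=28,fy=28,interpolation=cv2.INTER_CUBIC).mean(2)
for th in(95,100,105):
    p,q=axis(b0,(m>0)&(b0<th)); print('start',th,p,q,ang(p,q))
E
```

```text
(np.float64(11.696404575070465), np.float64(0.021888308329230496)) (np.float64(13.289956503529469), np.float64(0.019701571158975747))
lines (np.float64(3.8106515777925023), np.float64(0.017506054347929574)) (np.float64(3.134130010187326), np.float64(0.02050399635297089))
95 [349.01976989 244.75562866] [257.75982781 376.17717549] (np.float64(10.39348798685059), np.float64(0.016675156624985664))
100 [348.89076624 244.69692679] [257.75882477 376.20726572] (np.float64(10.443346176924367), np.float64(0.016677815873593443))
105 [348.84063074 244.69521265] [257.71501652 376.20993591] (np.float64(10.445931058218898), np.float64(0.016677921824480777))
start 95 [347.10175378 245.35721201] [256.95650908 377.54584563] (np.float64(10.826157049118857), np.float64(0.01669508224937157))
start 100 [347.27463383 245.32995093] [256.90826893 377.3675217 ] (np.float64(10.741024666557472), np.float64(0.016690833129083156))
start 105 [347.52512776 245.3728118 ] [256.908973   377.23907927] (np.float64(10.644382508164533), np.float64(0.016685867532390472))
```

The slot-angle readings are ambiguous: 10.4° now against 10.7° at the start, with a known bias. I'll re-seat the driver and turn clockwise while watching the torque, to prove the stop is reached.

Call:
apply_moves([
  [[0,0,0],-10,0.1],
  [[0,0,2],-13,0.1],
  [[0,0,3],-13,0.1],
  [[0,0,3.3],-13,0.1],
  [[0,0,3.6],-13,0.1],
  [[0,0,3.8],-13,0.1],
  [[0,0,4.0],-13,0.1],
  [[0,0,4.0],-13,0.1],
  [[0,0,4.0],-13,0.1],
  [[0,0,4.0],-13,0.1],
])

```text
clock: 60.75
tcp_pos: [0.6475, 0.1323, 0.1404]
orientation: [0.0, 0.671, 0.741, 0.0]
wrist_force: [1.2, -1.4, -1.7]
finger_gap: 0.0255
```

```bash
python3 - <<'E'
from h import *
st()
E
```

```text
t 60.75 tcp [0.6475 0.1323 0.1404] gap 0.0255 F [ 1.2 -1.4 -1.7] T [-0.35 -0.33  0.04]
R [[-0.099, 0.995, 0.001], [0.995, 0.099, -0.0], [-0.0, 0.001, -1.0]] q [ 0.08   0.516  0.128  1.183 -0.    -0.019]
```

Call:
apply_moves([
  [[0,0,0],5,0.1],
  [[0,0,0],10,0.1],
  [[0,0,0],14,0.1],
  [[0,0,0],15,0.1],
  [[0,0,0],15,0.1],
  [[0,0,0],15,0.1],
  [[0,0,0],15,0.1],
  [[0,0,0],15,0.1],
  [[0,0,0],15,0.1],
  [[0,0,0],15,0.1],
])

```text
clock: 62.0
tcp_pos: [0.6473, 0.1315, 0.1404]
orientation: [0.001, 0.762, 0.647, -0.0]
wrist_force: [0.9, -5.6, -0.7]
finger_gap: 0.0253
```

```bash
python3 - <<'E'
from h import *
st()
E
```

```text
t 62.0 tcp [0.6473 0.1315 0.1404] gap 0.0253 F [ 0.9 -5.6 -0.7] T [-1.35 -0.23  0.03]
R [[0.162, 0.987, 0.0], [0.987, -0.162, -0.002], [-0.002, 0.0, -1.0]] q [ 0.08   0.515  0.128  1.183 -0.002  0.242]
```

Call:
apply_moves([
  [[0,0,0],2,0.1],
  [[0,0,0],4,0.1],
  [[0,0,0],4,0.1],
  [[0,0,0],4,0.1],
  [[0,0,0],4,0.1],
  [[0,0,0],4,0.1],
  [[0,0,0],4,0.1],
  [[0,0,0],4,0.1],
  [[0,0,0],4,0.1],
  [[0,0,0],4,0.1],
])

```text
clock: 63.25
tcp_pos: [0.6474, 0.1314, 0.1404]
orientation: [0.001, 0.784, 0.62, -0.0]
wrist_force: [0.5, -4.9, -1.0]
finger_gap: 0.0255
```

```bash
python3 - <<'E'
from h import *
st()
E
```

```text
t 63.25 tcp [0.6474 0.1314 0.1404] gap 0.0255 F [ 0.5 -4.9 -1. ] T [-1.35 -0.23  0.02]
R [[0.23, 0.973, 0.0], [0.973, -0.23, -0.002], [-0.002, 0.001, -1.0]] q [ 0.08   0.515  0.128  1.183 -0.002  0.312]
```

Call:
apply_moves([
  [[0,0.05,0],2,0.1],
  [[0,0.05,0],4,0.1],
  [[0,0.05,0],6,0.1],
  [[0,0.05,0],6,0.1],
  [[0,0.05,0],6,0.1],
  [[0,0.05,0],6,0.1],
  [[0,0.05,0],6,0.1],
  [[0,0.05,0],6,0.1],
  [[0,0.05,0],6,0.1],
  [[0,0.05,0],6,0.1],
])

```text
clock: 64.5
tcp_pos: [0.6473, 0.1313, 0.1406]
orientation: [0.001, 0.816, 0.579, -0.001]
wrist_force: [-1.0, -5.4, 0.4]
finger_gap: 0.0254
```

```bash
python3 - <<'E'
from h import *
st()
c=cam('scene');np.savez('scene15.npz',p=c[0],f=c[1],cx=c[2],cy=c[3],T=c[4]);save(c[0][226:258,250:284],'j4.png',22)
E
```

```text
t 64.5 tcp [0.6473 0.1313 0.1406] gap 0.0254 F [-1.  -5.4  0.4] T [-1.42  0.15  0.11]
R [[0.331, 0.944, -0.001], [0.944, -0.331, -0.002], [-0.002, 0.0, -1.0]] q [ 0.08   0.516  0.129  1.185 -0.002  0.416]
```

View pics/j4.png

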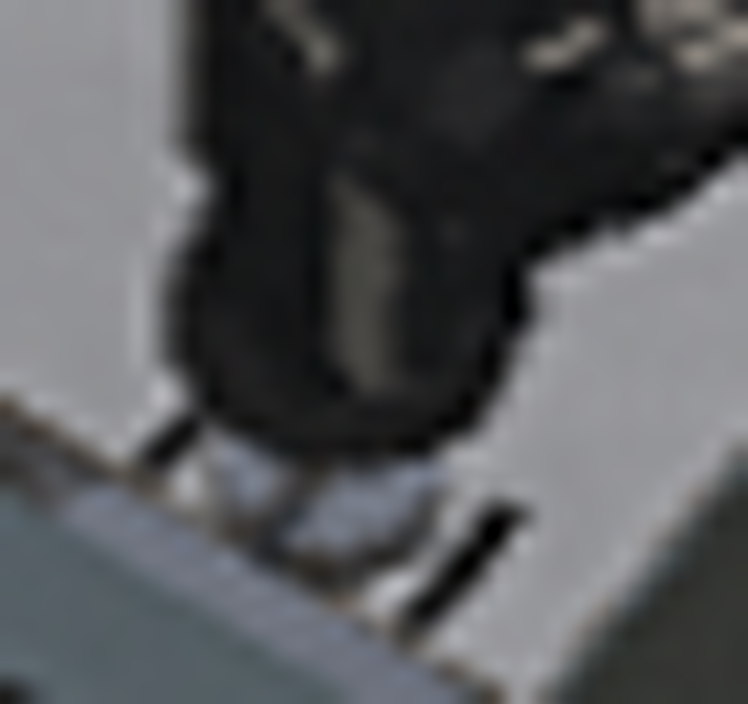

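Torque rose to 0.11 N·m, well above the screw's friction, so the left screw is at its stop. I'll back off and lift.

Call:
apply_moves([
  [[0,0,0],-6,0.1],
  [[0,0,0],-12,0.1],
  [[0,0,0],-14,0.1],
  [[0,0,-0.3],-14,0.1],
  [[0,0,-0.8],-14,0.1],
  [[0,0,-2],-14,0.1],
  [[0,0,-4],-14,0.1],
  [[0,0,-4],-14,0.1],
  [[0,0,-4],-14,0.1],
  [[0,0,-4],-14,0.1],
])

```text
clock: 65.8
tcp_pos: [0.6472, 0.1324, 0.1794]
orientation: [-0.001, 0.739, 0.673, -0.0]
wrist_force: [0.0, -0.3, -1.4]
finger_gap: 0.0254
```

```bash
python3 - <<'E'
from h import *
plan((.662,-.0367,.185,179),(.662,-.0367,.147,179))
c=cam('scene');np.savez('scene16.npz',p=c[0],f=c[1],cx=c[2],cy=c[3],T=c[4]);save(c[0][226:258,250:284],'j5.png',22)
b=cv2.resize(c[0][236:258,254:280],None,fx=28,fy=28,interpolation=cv2.INTER_CUBIC).mean(2)
g=lambda u,v,z=.101:onz(c,u/28+254-.48,v/28+236-.48,z)
m=np.zeros(b.shape,np.uint8);cv2.circle(m,(305,315),85,1,-1)
ys,xs=np.where((m>0)&(b<100));w=120-b[ys,xs];p=np.c_[xs,ys];mm=np.average(p,axis=0,weights=w);C=np.cov((p-mm).T,aweights=w);v=np.linalg.eigh(C)[1][:,1]*80
d=g(*(mm+v))-g(*(mm-v));print(np.degrees(np.arctan2(d[1],d[0])))
E
```

```text
t 65.8 tcp [0.6472 0.1324 0.1794] gap 0.0254 F [ 0.  -0.3 -1.4] T [-0.03  0.06  0.03]
R [[0.093, 0.996, -0.001], [0.996, -0.093, 0.0], [0.0, -0.001, -1.0]] q [0.08  0.5   0.2   1.272 0.    0.173]
tool x angle 84.67
(0.662, -0.0367, 0.185, 179) -> shift [-16.7, 3.04, -0.56] yaw -94.3
(0.662, -0.0367, 0.147, 179) -> shift [-16.7, 3.05, 3.24] yaw -94.3
4.566703212789972
```

View pics/j5.png

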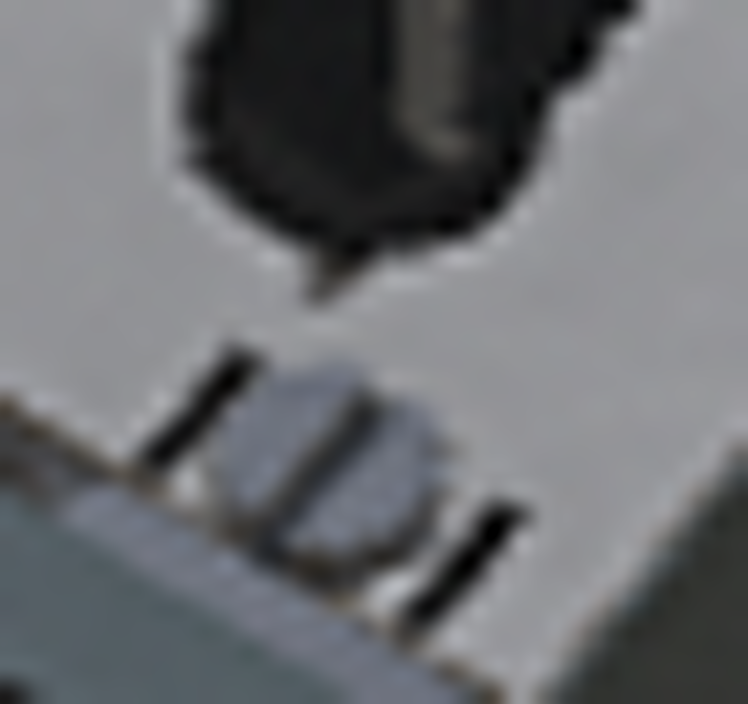

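The left slot now reads 4.6°, parallel to machine x (4.9°), so it is home. On to the right screw.

Call:
apply_moves([
  [[-2.8,0.5,-0.6],-10.5,0.1],
  [[-5.6,1,-0.6],-21,0.1],
  [[-8.4,1.5,-0.6],-31.5,0.1],
  [[-11.2,2,-0.6],-42,0.1],
  [[-14,2.5,-0.6],-52.5,0.1],
  [[-16.7,3.05,-0.6],-63,0.1],
  [[-16.7,3.05,0],-73.5,0.1],
  [[-16.7,3.05,1],-84,0.1],
  [[-16.7,3.05,2],-94.3,0.1],
  [[-16.7,3.05,2.8],-94.3,0.1],
])

```text
clock: 67.1
tcp_pos: [0.6621, -0.0368, 0.1512]
orientation: [-0.001, 0.01, 1.0, 0.0]
wrist_force: [0.6, 0.7, -0.8]
finger_gap: 0.0261
```

Call:
apply_moves([
  [[0,0,0],0,0.1],
  [[0,0,0],0,0.1],
  [[0,0,0],0,0.1],
  [[0,0,0],0,0.1],
  [[0,0,0],0,0.1],
  [[0,0,0],0,0.1],
  [[0,0,0],0,0.1],
  [[0,0,0],0,0.1],
  [[0,0,0],0,0.1],
  [[0,0,0],0,0.1],
])

```text
clock: 68.35
tcp_pos: [0.6626, -0.0368, 0.1523]
orientation: [0.0, 0.009, 1.0, 0.0]
wrist_force: [0.1, -0.3, -1.2]
finger_gap: 0.0253
```

```bash
python3 - <<'E'
from h import *
plan((.662,-.0367,.1408,179))
c=cam('scene');np.savez('scene17.npz',p=c[0],f=c[1],cx=c[2],cy=c[3],T=c[4]);save(c[0][205:228,200:228],'k1.png',25)
c=ld('scene10.npz')
b=cv2.resize(c[0][205:228,200:228],None,fx=25,fy=25,interpolation=cv2.INTER_CUBIC).mean(2)
g=lambda u,v,z=.101:onz(c,u/25+200-.48,v/25+205-.48,z)
m=np.zeros(b.shape,np.uint8);cv2.circle(m,(318,285),75,1,-1)
ys,xs=np.where((m>0)&(b<100));w=120-b[ys,xs];p=np.c_[xs,ys];mm=np.average(p,axis=0,weights=w);C=np.cov((p-mm).T,aweights=w);v=np.linalg.eigh(C)[1][:,1]*80
d=g(*(mm+v))-g(*(mm-v));print(mm,v,np.degrees(np.arctan2(d[1],d[0])),g(*mm))
E
```

```text
t 68.35 tcp [ 0.6626 -0.0368  0.1523] gap 0.0253 F [ 0.1 -0.3 -1.2] T [ 0.01  0.02 -0.04]
R [[-1.0, 0.018, 0.0], [0.018, 1.0, 0.0], [-0.0, 0.0, -1.0]] q [-0.176  0.516  0.158  1.213  0.    -1.729]
tool x angle 178.97
(0.662, -0.0367, 0.1408, 179) -> shift [0.06, 0.01, 1.15] yaw -0.0
[320.24425091 281.20148939] [-63.73290713 -48.35407478] -92.07442868960572 [ 0.66134284 -0.03725083  0.101     ]
```

View pics/k1.png

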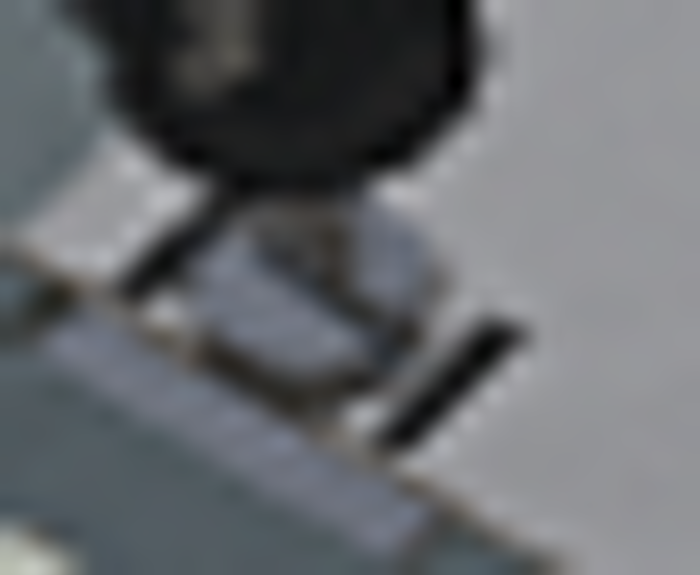

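Call:
apply_moves([
  [[0.08,0,0.1],0,0.1],
  [[0.08,0,0.2],0,0.1],
  [[0.08,0,0.3],0,0.1],
  [[0.08,0,0.4],0,0.1],
  [[0.08,0,0.5],0,0.1],
  [[0.08,0,0.5],0,0.1],
  [[0.08,0,0.5],0,0.1],
  [[0.08,0,0.5],0,0.1],
  [[0.08,0,0.5],0,0.1],
  [[0.08,0,0.5],0,0.1],
])

```text
clock: 69.65
tcp_pos: [0.6618, -0.0368, 0.1473]
orientation: [0.0, 0.009, 1.0, 0.0]
wrist_force: [-0.8, -0.3, -1.5]
finger_gap: 0.0255
```

```bash
python3 - <<'E'
from h import *
plan((.662,-.0367,.1408,179))
c=cam('scene');np.savez('scene17.npz',p=c[0],f=c[1],cx=c[2],cy=c[3],T=c[4]);save(c[0][205:228,200:228],'k2.png',25)
f=lambda P:np.round((proj(c,P)-[200,205])*25+12,0)
t=np.array(env.get_state()['tcp_pos'])-[0,0,.0435]
for d in(-.0065,0,.0065):print(f(t+[0,d,0]))
E
```

```text
t 69.65 tcp [ 0.6618 -0.0368  0.1473] gap 0.0255 F [-0.8 -0.3 -1.5] T [ 0.01 -0.   -0.04]
R [[-1.0, 0.018, 0.0], [0.018, 1.0, 0.0], [-0.0, 0.0, -1.0]] q [-0.177  0.516  0.147  1.201  0.    -1.729]
tool x angle 178.97
(0.662, -0.0367, 0.1408, 179) -> shift [-0.02, 0.01, 0.65] yaw -0.0
[275. 238.]
[319. 269.]
[362. 299.]
```

View pics/k2.png

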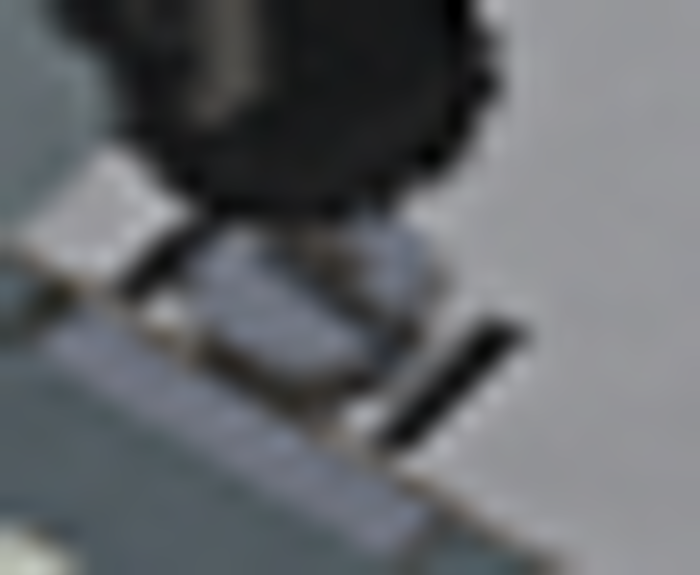

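Call:
apply_moves([
  [[0,0,0.1],0,0.1],
  [[0,0,0.2],0,0.1],
  [[0,0,0.3],0,0.1],
  [[0,0,0.4],0,0.1],
  [[0,0,0.5],0,0.1],
  [[0,0,0.6],0,0.1],
  [[0,0,0.65],0,0.1],
  [[0,0,0.65],0,0.1],
  [[0,0,0.65],0,0.1],
  [[0,0,0.65],0,0.1],
])

```text
clock: 70.95
tcp_pos: [0.6618, -0.0368, 0.1408]
orientation: [0.0, 0.009, 1.0, 0.0]
wrist_force: [0.0, -0.4, -1.2]
finger_gap: 0.0253
```

Seated with no force. I'll turn clockwise about 108° in total, then check the torque.

Call:
apply_moves([
  [[0,0,0.05],10,0.1],
  [[0,0,0.05],20,0.1],
  [[0,0,0.05],30,0.1],
  [[0,0,0.05],40,0.1],
  [[0,0,0.05],50,0.1],
  [[0,0,0.05],60,0.1],
  [[0,0,0.05],70,0.1],
  [[0,0,0.05],80,0.1],
  [[0,0,0.05],90,0.1],
  [[0,0,0.05],98,0.1],
])

```text
clock: 72.2
tcp_pos: [0.6629, -0.038, 0.1406]
orientation: [0.001, 0.762, 0.647, 0.0]
wrist_force: [2.4, -3.2, -2.4]
finger_gap: 0.0254
```

Call:
apply_moves([
  [[0,0,0],4,0.1],
  [[0,0,0],8,0.1],
  [[0,0,0],8,0.1],
  [[0,0,0],8,0.1],
  [[0,0,0],8,0.1],
  [[0,0,0],8,0.1],
  [[0,0,0],8,0.1],
  [[0,0,0],8,0.1],
  [[0,0,0],8,0.1],
  [[0,0,0],8,0.1],
])

```text
clock: 73.45
tcp_pos: [0.6627, -0.0379, 0.1407]
orientation: [0.001, 0.804, 0.595, 0.0]
wrist_force: [3.8, -4.6, -2.7]
finger_gap: 0.0252
```

```bash
python3 - <<'E'
from h import *
plan((.662,-.0367,.1408,70))
E
```

```text
t 73.45 tcp [ 0.6627 -0.0379  0.1407] gap 0.0252 F [ 3.8 -4.6 -2.7] T [-1.15 -0.69  0.08]
R [[0.292, 0.956, 0.002], [0.956, -0.292, -0.002], [-0.001, 0.002, -1.0]] q [-0.177  0.52   0.136  1.185 -0.002  0.119]
tool x angle 73.01
(0.662, -0.0367, 0.1408, 70) -> shift [0.1, -0.1, -0.01] yaw 3.0
```

Torque is 0.08 N·m. A little more turn, then back off and lift.

Call:
apply_moves([
  [[0,0,0],3,0.1],
  [[0,0,0],4,0.1],
  [[0,0,0],4,0.1],
  [[0,0,0],4,0.1],
  [[0,0,0],-4,0.1],
  [[0,0,0],-12,0.1],
  [[0,0,-0.3],-12,0.1],
  [[0,0,-1],-12,0.1],
  [[0,0,-3],-12,0.1],
  [[0,0,-5],-12,0.1],
])

```text
clock: 74.7
tcp_pos: [0.661, -0.0358, 0.191]
orientation: [-0.001, 0.738, 0.675, 0.0]
wrist_force: [0.0, -0.5, -1.2]
finger_gap: 0.0254
```

```bash
python3 - <<'E'
from h import *
plan((.434,.3125,.195,91),(.434,.3125,.05,91))
c=cam('scene');np.savez('scene18.npz',p=c[0],f=c[1],cx=c[2],cy=c[3],T=c[4]);save(c[0][195:265,195:285],'k3.png',8)
for x0,y0,k,cc,n in((200,205,25,(312,287),'R'),(254,236,28,(305,315),'L')):
    b=cv2.resize(c[0][y0:y0+23,x0:x0+28],None,fx=k,fy=k,interpolation=cv2.INTER_CUBIC).mean(2)
    g=lambda u,v:onz(c,u/k+x0-.48,v/k+y0-.48,.101)
    m=np.zeros(b.shape,np.uint8);cv2.circle(m,cc,75,1,-1)
    ys,xs=np.where((m>0)&(b<100));w=120-b[ys,xs];p=np.c_[xs,ys];mm=np.average(p,axis=0,weights=w);C=np.cov((p-mm).T,aweights=w);v=np.linalg.eigh(C)[1][:,1]*80
    d=g(*(mm+v))-g(*(mm-v));print(n,mm,v,np.degrees(np.arctan2(d[1],d[0])))
E
```

```text
t 74.7 tcp [ 0.661  -0.0358  0.191 ] gap 0.0254 F [ 0.  -0.5 -1.2] T [ 0.02 -0.01 -0.02]
R [[0.089, 0.996, -0.001], [0.996, -0.089, 0.002], [0.002, -0.002, -1.0]] q [-0.176  0.5    0.227  1.3    0.002 -0.087]
tool x angle 84.92
(0.434, 0.3125, 0.195, 91) -> shift [32.68, -25.7, -0.31] yaw -6.1
(0.434, 0.3125, 0.05, 91) -> shift [32.66, -25.68, 14.19] yaw -6.1
R [306.01567154 277.11421039] [-56.92360235  56.21123994] 6.300196578203413
L [303.5198743  309.66505035] [-53.54309716  59.44019471] 3.811535357194769
```

View pics/k3.png

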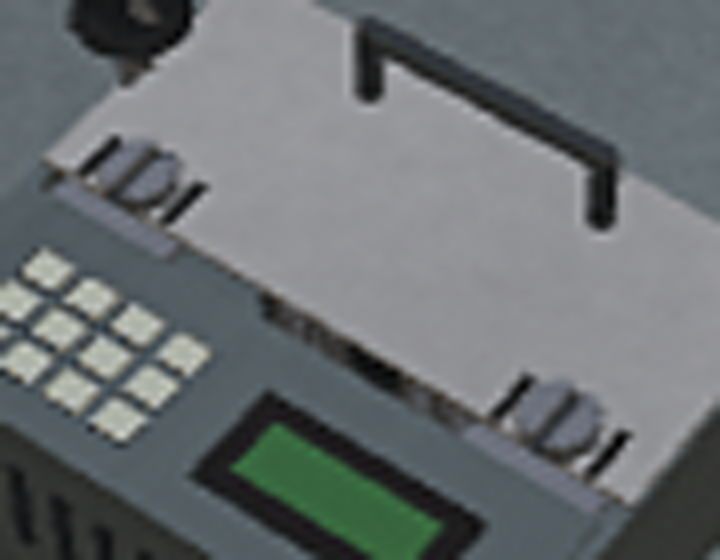

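Both slots are home: right 6.3° and left 3.8°, against machine x at 4.9°. I'll return the driver to its block.

Call:
apply_moves([
  [[3.6,-2.8,-0.5],-2,0.1],
  [[7.2,-5.6,-0.5],-4,0.1],
  [[10.8,-8.5,-0.5],-6,0.1],
  [[14.4,-11.4,-0.5],-6,0.1],
  [[18,-14.2,-0.5],-6,0.1],
  [[21.7,-17.1,-0.3],-6,0.1],
  [[25.4,-20,-0.3],-6,0.1],
  [[29,-22.9,-0.3],-6,0.1],
  [[32.7,-25.7,-0.3],-6,0.1],
  [[32.7,-25.7,-0.3],-6,0.1],
])

```text
clock: 76.0
tcp_pos: [0.4317, 0.314, 0.1934]
orientation: [-0.001, 0.7, 0.715, -0.0]
wrist_force: [0.1, 1.1, -1.2]
finger_gap: 0.0255
```

Call:
apply_moves([
  [[0,0,0],0,0.1],
  [[0,0,3],0,0.1],
  [[0,0,6],0,0.1],
  [[0,0,9],0,0.1],
  [[0,0,9],0,0.1],
  [[0,0,9],0,0.1],
  [[0,0,9],0,0.1],
  [[0,0,9],0,0.1],
  [[0,0,9],0,0.1],
  [[0,0,9],0,0.1],
])

```text
clock: 77.25
tcp_pos: [0.4345, 0.3116, 0.1035]
orientation: [0.0, 0.701, 0.713, 0.0]
wrist_force: [-0.1, 1.0, -1.3]
finger_gap: 0.0252
```

```bash
python3 - <<'E'
from h import *
plan((.434,.3125,.05,91))
c=cam('scene');np.savez('scene19.npz',p=c[0],f=c[1],cx=c[2],cy=c[3],T=c[4]);save(c[0][215:280,335:395],'l1.png',9)
E
```

```text
t 77.25 tcp [0.4345 0.3116 0.1035] gap 0.0252 F [-0.1  1.  -1.3] T [-0.    0.02 -0.04]
R [[-0.017, 1.0, 0.0], [1.0, 0.017, 0.0], [0.0, 0.0, -1.0]] q [ 0.472  0.309 -0.284  0.977  0.     0.455]
tool x angle 90.98
(0.434, 0.3125, 0.05, 91) -> shift [0.09, -0.05, 5.35] yaw -0.0
```

View pics/l1.png

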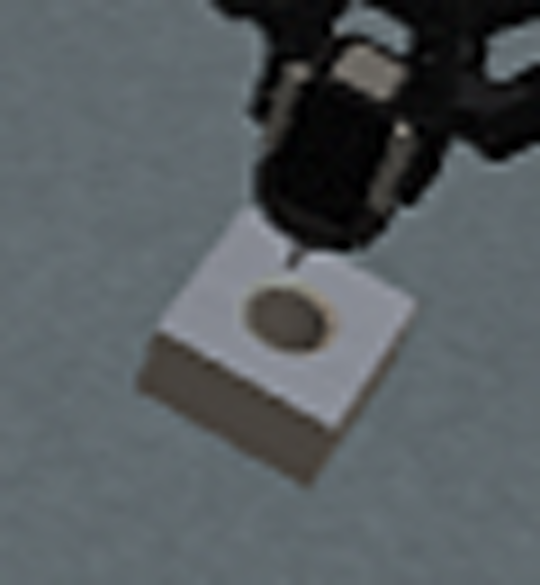

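Tip at (292,265), descending into the hole at (290,317), lines up. I'll lower and release.

Call:
apply_moves([
  [[0.1,0,0.8],0,0.1],
  [[0.1,0,1.6],0,0.1],
  [[0.1,0,2.4],0,0.1],
  [[0.1,0,3.2],0,0.1],
  [[0.1,0,4.0],0,0.1],
  [[0.1,0,4.6],0,0.1],
  [[0.1,0,5.2],0,0.1],
  [[0.1,0,5.4],0,0.1],
  [[0.1,0,5.4],0,0.1],
  [[0.1,0,5.4],0,0.1],
])

```text
clock: 78.55
tcp_pos: [0.4346, 0.3126, 0.0496]
orientation: [0.0, 0.701, 0.713, 0.0]
wrist_force: [0.3, -0.3, -2.0]
finger_gap: 0.0254
```

Call:
apply_moves([
  [[0,0,0],0,0.1],
  [[0,0,0],0,0.5],
  [[0,0,0],0,0.7],
  [[0,0,0],0,0.7],
  [[0,0,0],0,0.7],
  [[0,0,-3],0,0.7],
  [[0,0,-8],0,0.7],
  [[0,0,-12],0,0.7],
  [[0,0,-18],0,0.7],
  [[0,0,-20],0,0.7],
])

```text
clock: 79.8
tcp_pos: [0.4358, 0.3132, 0.2535]
orientation: [0.001, 0.701, 0.713, 0.003]
wrist_force: [0.3, 0.5, -0.3]
finger_gap: 0.06
```

```bash
python3 - <<'E'
from h import *
st()
c=cam('scene');np.savez('scene20.npz',p=c[0],f=c[1],cx=c[2],cy=c[3],T=c[4]);save(c[0],'m1.png',1.5);save(c[0][228:275,345:385],'m2.png',12)
E
```

```text
t 79.8 tcp [0.4358 0.3132 0.2535] gap 0.06 F [ 0.3  0.5 -0.3] T [ 0.08  0.01 -0.  ]
R [[-0.017, 1.0, 0.006], [1.0, 0.017, 0.003], [0.003, 0.006, -1.0]] q [ 0.474  0.228 -0.014  1.323  0.     0.457]
```

View pics/m1.png

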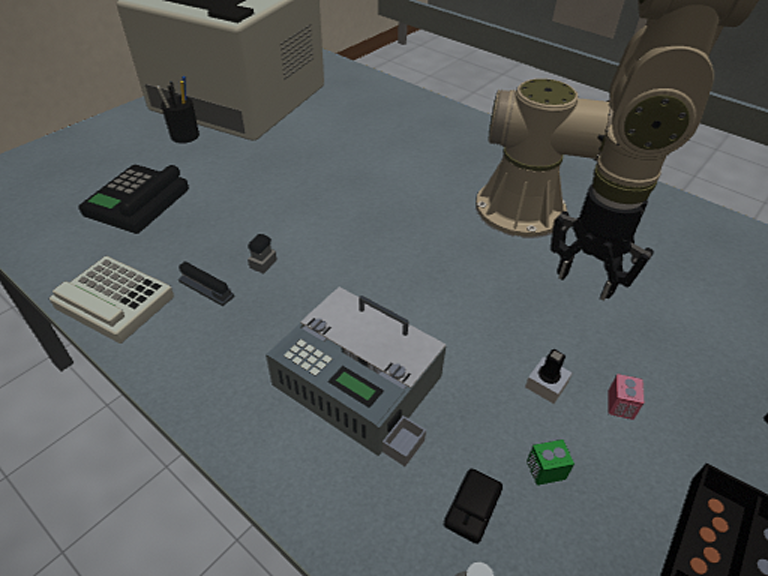

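View pics/m2.png

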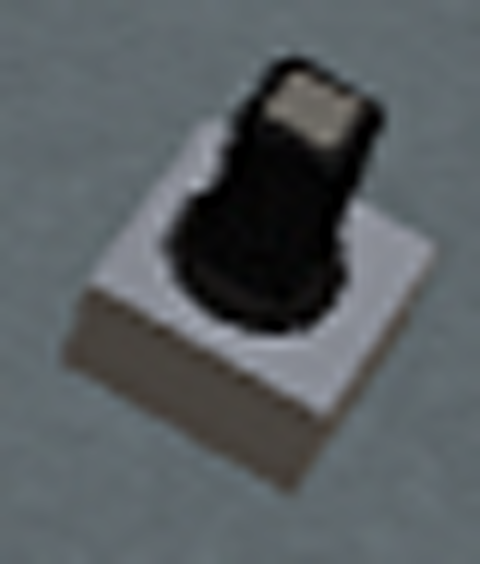

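The final view shows everything in place: driver upright in its block at (552,368), cover shut, screws home, stamp, mouse and stapler unmoved. I'll settle, then hand in.

Call:
apply_moves([
  [[0,0,0],0,0.7],
  [[0,0,0],0,0.7],
  [[0,0,0],0,0.7],
  [[0,0,0],0,0.7],
  [[0,0,0],0,0.7],
  [[0,0,0],0,0.7],
  [[0,0,0],0,0.7],
  [[0,0,0],0,0.7],
  [[0,0,0],0,0.7],
  [[0,0,0],0,0.7],
])

```text
clock: 81.1
tcp_pos: [0.4344, 0.3125, 0.2494]
orientation: [-0.0, 0.701, 0.713, 0.0]
wrist_force: [-0.5, -0.1, -0.2]
finger_gap: 0.0597
```

```bash
python3 - <<'E'
from h import *
print(env.hand_in())
E
```

```text
the job is handed in; nothing more can be done
None
```

I finished the job and handed it in at about 81 s of the 210 s allowed. I undid both screws with the driver and folded the cover down. Only two black cassettes were on the desk, and both now stand in the two middle pockets. I then shut the cover, turned both screws home and put the driver back in its block. One cassette was knocked aside just before I reached for it, so I measured it again before gripping.

**Last checks:**
- **Screws:** the left slot reads 3.8° and the right 6.3°, against about 4.9° for home. Turning torque rose to 0.11 N·m on the left and 0.08 N·m on the right, above the screw friction. The right one may be a degree or two short of its stop, but it is well within the limit.
- **Cover:** its edge and screws sit at the same image positions as at the start.
- **Cassettes:** both are about 42 mm in front of the machine's origin and 27 mm either side of its middle line, measured before I shut the cover. Their height was judged only by eye.
- **Driver and bystanders:** the driver stands upright in its block. The stamp, mouse and stapler look unmoved.

**Readings that disagreed:** my first slot reading of the left screw (10.4°) did not show it home, so I re-seated the driver and turned again until the torque rose. The two cameras also differed by 2 to 4 mm sideways at the machine; the driver entering the slots settled that.

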